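Lock down a bench shaker's platform with retaining rings and clear its T-slot

ROBOT

A 6-joint arm with a two-finger parallel gripper is mounted at the origin on the work surface. World frame = base frame: x ahead of the robot, y to its left, z up, the work surface at z = 0. Lengths are in mm, angles in degrees, forces in N, time in s.
With the tool pointing down it reaches from about 300 to 850 mm from the base axis. Payload 4.2 kg.
Tool frame: the origin (TCP) lies midway between the tips of the shut fingers; the grasp point (between the pads) lies 19 mm behind it (env.tcp_to_grasp is the distance from the TCP to the grasp point, in mm); z points along the fingers, x is the direction in which the jaws open and shut, and the axes are right-handed (so a half turn about z gives the same grasp; the last joint's range is limited). The gripper opens to 91 mm and grips with 3 to 60 N. Pads are 32 mm wide; open, the fingers measure 118 mm over their backs; the gripper's body (76 mm by 178 mm) begins 60 mm behind the grasp point.
Start: joints at [72.479, 18.312, 89.639, -0, 72.044, -1.146], TCP at [162.109, 551.692, 213.976] pointing down, gripper open.
Joint ranges: [-177.97, 177.97], [-48.28, 115.42], [12.27, 149.76], [-77.06, 257.06], [2.81, 150.46], [-146.56, 146.56]. Speed limits (degrees/s): [147.25, 147.25, 180, 180, 180, 180].

INTERFACE

Orientations are given as [roll, pitch, yaw] about the fixed x, y, z axes, in that order (R = Rz(yaw) Ry(pitch) Rx(roll)).
In Python, from workcell import env gives the robot as it stands.
- The arm moves only by the tool drive_tool, never from a script. Its argument "motion" is a list of rows, each a list of 2 entries, a list of its own where there are three numbers: the shift along the world's x, y, z in m, then the turn, a rotation vector about the world's x, y, z in rad. In form: [[[dx, dy, dz], [wx, wy, wz]], ...]. A call has exactly 10 rows; each row shifts and turns the commanded pose from where the row before left it; what a row does not reach is not made up. A row lasts 1/12 s, in which the tool goes at most 41.7 mm and 7.16 degrees, less where a joint would pass 70% of its speed; a pose out of reach is approached as far as the arm can. A call is refused whole if a number of a shift passes 0.0417 or a number of a turn 0.125, either way. A call with a gripper value outside its range is refused whole. "claw" is the opening, from 0 (shut) to 1 (fully open), set as the call begins (left out, the last holds). The fingers move at their own pace and stop on an object; "force" is the grip in N (left out, the last holds). Time passes only in rows, so rows that do not move let the fingers close, or fill a call up. It gives the time, the measured TCP pose, the force and the opening at its end, in the units of the state.
- env.state(): the state, without advancing time (a new reading comes with each control period).
- env.grab_frame(name): name is "side" or "top" or "wrist"; returns the picture (384x512x3 uint8, red, green, blue); there is no depth.
- env.camera_params(name): a dict with "fov_y" (degrees; the focal length in pixels is half the picture's height over the tangent of half this angle, whatever the lens; pixels are square), "cx", "cy" (the principal point, pixels), "pose" (4x4, takes a point from camera to world coordinates). Camera axes: x right, y down, z forward; pixel columns grow to the right and rows downward; lengths in mm; the calibration is good to about 2 mm. A picture is of the moment at which its call begins: read the wrist's pose just before it. camera_params takes no time and is no camera call; for the wrist camera it gives the pose at the moment of the call.
- env.job_done(): hands the job in, once; it reports no verdict.
The state is a dict: "time_s": time; "qpos": joint angles; "qvel": joint speeds; "effort": joint torques, N m; "ee_pos": TCP position; "ee_rot": TCP orientation; "force": force on the tool from outside, world axes, zero at the start; "torque": the same for the moment, N m; "gripper_width": finger opening in mm.
Only numpy, scipy, OpenCV 4.12 (cv2) and the standard library are available. Lean on these libraries where they do the work, as an engineer would, in place of code of your own. Each camera call takes 0.05 s, during which the arm holds its last target.

TASK

Finish refitting this laboratory shaker. With the ring pliers, spread each of the two steel retaining rings by its eyes and let it close into the groove of a hub, one ring flat on its brass washer on each hub, so that the platform is locked down, and stand the pliers back in their holster. Only then slide every orange vessel stop along the T-slot to its open end, lift it out there and put it in the grey parts bin, leaving the other things on the bench where they are.

Things in the scene. Friction and masses are not known exactly. Their poses are not given: they have to be found in the camera images.
- ring_a_mid (a point): Centre of a bright steel external retaining ring (circlip), 4 mm thick (2 mm above its underside), 36 g, flat on the white pad at the start. Inner radius 23.2 mm, band 6 mm wide; x points to its gap, z up. It can pass over a hub with both arms open 0.15 rad or more; at 0.2 rad it has 1.5 mm to spare all round if the hub's axis is 4 mm from this point towards the gap.
- ring_a_l (a joint): Opening of the left (+y) arm of that ring, rad: 0 closed, 0.3 the most. The arm ends in an eye, a 13 mm lug with a 7 mm hole right through, its hole centred at x 28.7, y +16.8 mm from the ring's centre when closed. Spreading the two eyes apart along y opens the ring (4.9 mm each per 0.1 rad); it springs shut (2 N at each eye to start, 5 N at 10 mm).
- ring_a_r (a joint): Opening of the right (-y) arm of that ring, rad: 0 closed, 0.3 the most. The arm ends in an eye, a 13 mm lug with a 7 mm hole right through, its hole centred at x 28.7, y -16.8 mm from the ring's centre when closed. Spreading the two eyes apart along y opens the ring (4.9 mm each per 0.1 rad); it springs shut (2 N at each eye to start, 5 N at 10 mm).
- ring_b_mid (a point): Centre of a bright steel external retaining ring (circlip), 4 mm thick (2 mm above its underside), 36 g, flat on the white pad at the start. Inner radius 23.2 mm, band 6 mm wide; x points to its gap, z up. It can pass over a hub with both arms open 0.15 rad or more; at 0.2 rad it has 1.5 mm to spare all round if the hub's axis is 4 mm from this point towards the gap.
- ring_b_l (a joint): Opening of the left (+y) arm of that ring, rad: 0 closed, 0.3 the most. The arm ends in an eye, a 13 mm lug with a 7 mm hole right through, its hole centred at x 28.7, y +16.8 mm from the ring's centre when closed. Spreading the two eyes apart along y opens the ring (4.9 mm each per 0.1 rad); it springs shut (2 N at each eye to start, 5 N at 10 mm).
- ring_b_r (a joint): Opening of the right (-y) arm of that ring, rad: 0 closed, 0.3 the most. The arm ends in an eye, a 13 mm lug with a 7 mm hole right through, its hole centred at x 28.7, y -16.8 mm from the ring's centre when closed. Spreading the two eyes apart along y opens the ring (4.9 mm each per 0.1 rad); it springs shut (2 N at each eye to start, 5 N at 10 mm).
- pliers_grip (a point): Ring pliers (125 mm, 130 g) standing in the holster tips down, z up, y across the handles: the point on their axis between the middles of the two red rubber grips, whose flat faces are 22 mm wide along x and 24 mm high. Relaxed they are 56 mm apart at the top, 53 at the foot. Squeezing them along y SPREADS the tips, to a stop at 33 mm. Spring: 7 N at the start, 17 N at the stop, a ring adds up to 10.
- pliers_tips (a point): Midway between the pliers' pin ends, 109 mm below the grip point. Pins at y +13.6 and -13.6 mm relaxed; with the grips squeezed to 50 mm (faces parallel) they match a ring's eyes (16.8); at the stop they stand at 31 mm, opening a ring 0.2 rad. Pins 3 mm thick, 4 mm long below an 8 mm shoulder; jaws 36 by 9 mm relaxed. A spread ring hangs on the pins by its spring force. Pivot block 54 mm above this point.
- holster_mouth (a point): Middle of the mouth of the blue holster, 62 mm above the bench: a slot 52 mm along y by 18 mm along x, 58 mm deep; base plate 80 by 100 mm. The pliers' jaws go down into it and their pivot block (26 by 22 mm) rests on the rim, with the pliers' grip point 55 mm above this point. z is up, y along the slot (and the pliers' y).
- hub_a (a point): Seat of a ring on one of the shaker's two upright steel hubs: on the hub axis, where the centre of a seated ring belongs, 2 mm above the brass washer (57 mm across) that the ring lies on. Hub 50 mm across; groove 45.2 mm across, 7 mm high, directly above the washer; then a 5 mm land and a 3 mm chamfer: the hub's top is 13 mm above this point, the platform 8 mm below. z up.
- hub_b (a point): Seat of a ring on one of the shaker's two upright steel hubs: on the hub axis, where the centre of a seated ring belongs, 2 mm above the brass washer (57 mm across) that the ring lies on. Hub 50 mm across; groove 45.2 mm across, 7 mm high, directly above the washer; then a 5 mm land and a 3 mm chamfer: the hub's top is 13 mm above this point, the platform 8 mm below. z up.
- slot_open (a point): Open end of the T-slot rail along the shaker platform's robot-side edge, on the slot's floor (109 mm above the bench; the rail is 44 mm wide, its top 12 mm higher). The slot runs 300 mm from here along +y of this frame; opening 13 mm wide, cavity 30 mm wide and 8 mm high. A stop is free of the rail once its centre is 17 mm or more beyond this point, along -y.
- stop_1_mid (a point): Centre of the orange head of a vessel stop in the T-slot (absent in some starts): head 24 mm across the slot (x), 32 mm along it (y), 34 mm high, on a neck and a T-foot 26 by 32 mm; 48.5 mm high in all, this point 31.5 mm above its underside; 56 to 112 g. It slides freely along the slot and comes out only beyond the open end. z is up.
- stop_2_mid (a point): Centre of the orange head of a vessel stop in the T-slot (absent in some starts): head 24 mm across the slot (x), 32 mm along it (y), 34 mm high, on a neck and a T-foot 26 by 32 mm; 48.5 mm high in all, this point 31.5 mm above its underside; 56 to 112 g. It slides freely along the slot and comes out only beyond the open end. z is up.
- stop_3_mid (a point): Centre of the orange head of a vessel stop in the T-slot (absent in some starts): head 24 mm across the slot (x), 32 mm along it (y), 34 mm high, on a neck and a T-foot 26 by 32 mm; 48.5 mm high in all, this point 31.5 mm above its underside; 56 to 112 g. It slides freely along the slot and comes out only beyond the open end. z is up.
- bin_in (a point): Centre of the inner floor of the grey open parts bin: 150 by 150 mm outside, 45 mm high, walls 4 mm thick, floor about 4 mm above the bench.
- screwdriver: Yellow screwdriver, 170 mm, lying; origin at the centre of its underside. Leave it alone.
- bearing: Old ball bearing, 52 mm across, 14 mm high; origin at the centre of its underside. Leave it alone.
- reagent: Glass reagent bottle with an orange cap, 70 mm across, 150 mm high; origin at the centre of its underside. Leave it alone.
- marker: Felt marker, 130 mm, lying; origin at the centre of its underside. Leave it alone.
Not all that is in view belongs to the job. What is shaped like the part that bears stop_3_mid but pink or turquoise is not meant.

How it is judged (in metres and radians):
On the way, in this order (a step that is already met when the one before it is completed fails the run):
1. both retaining rings sit in the hub grooves, one on each hub, closed ((((distance between ring_a_mid and hub_a below 0.0045 m and value of joint each of ring_a_l, ring_a_r below 0.05 rad and angle between ring_a_mid's own z axis and vertical below 0.12 rad) and (distance between ring_b_mid and hub_b below 0.0045 m and value of joint each of ring_b_l, ring_b_r below 0.05 rad and angle between ring_b_mid's own z axis and vertical below 0.12 rad)) or ((distance between ring_a_mid and hub_b below 0.0045 m and value of joint each of ring_a_l, ring_a_r below 0.05 rad and angle between ring_a_mid's own z axis and vertical below 0.12 rad) and (distance between ring_b_mid and hub_a below 0.0045 m and value of joint each of ring_b_l, ring_b_r below 0.05 rad and angle between ring_b_mid's own z axis and vertical below 0.12 rad)))), for 0.2 s.
2. the pliers stand in their holster again, let go (horizontal distance between pliers_grip and holster_mouth below 0.012 m and z of pliers_grip in the frame of holster_mouth between 0.049 and 0.061 m and angle between pliers_grip's own z axis and vertical below 0.12 rad and contact force between the fingers and pliers below 0.2 N), for 0.2 s.
3. every vessel stop lies in the parts bin (x of stop_1_mid in the frame of bin_in between -0.072 and 0.072 m and y of stop_1_mid in the frame of bin_in between -0.072 and 0.072 m and z of each of stop_1_mid, stop_2_mid, stop_3_mid in the frame of bin_in below 0.045 m and contact force between the fingers and stop_1 below 0.2 N and linear speed of each of stop_1, stop_2, stop_3 below 0.03 m/s and x of stop_2_mid in the frame of bin_in between -0.072 and 0.072 m and y of stop_2_mid in the frame of bin_in between -0.072 and 0.072 m and contact force between the fingers and stop_2 below 0.2 N and x of stop_3_mid in the frame of bin_in between -0.072 and 0.072 m and y of stop_3_mid in the frame of bin_in between -0.072 and 0.072 m and contact force between the fingers and stop_3 below 0.2 N), for 0.2 s.
At the end, for the whole second after the job is handed in: Each ring is within 4.5 mm of its hub's seat centre, level within 0.12 rad and closed (both arms within 0.05 rad), one ring per hub; the pliers stand in the holster within 12 mm, upright within 0.12 rad and let go; every stop present lies inside the bin's walls, let go and at rest (all of step 2 and all of step 3 and (((distance between ring_a_mid and hub_a below 0.0045 m and value of joint each of ring_a_l, ring_a_r below 0.05 rad and angle between ring_a_mid's own z axis and vertical below 0.12 rad) and (distance between ring_b_mid and hub_b below 0.0045 m and value of joint each of ring_b_l, ring_b_r below 0.05 rad and angle between ring_b_mid's own z axis and vertical below 0.12 rad)) or ((distance between ring_a_mid and hub_b below 0.0045 m and value of joint each of ring_a_l, ring_a_r below 0.05 rad and angle between ring_a_mid's own z axis and vertical below 0.12 rad) and (distance between ring_b_mid and hub_a below 0.0045 m and value of joint each of ring_b_l, ring_b_r below 0.05 rad and angle between ring_b_mid's own z axis and vertical below 0.12 rad)))); the robot touches nothing.
It fails at once if a ring is forced open with the fingers on it instead of the pliers ((value of joint any of ring_a_l, ring_a_r above 0.08 rad and contact force between the fingers and ring_a above 1 N) or (value of joint any of ring_b_l, ring_b_r above 0.08 rad and contact force between the fingers and ring_b above 1 N)).
It fails at once if another thing on the bench is pushed away (4 to 5 cm) or knocked over (distance of any of screwdriver, marker from where it was at the start of the episode above 0.05 m or distance of any of bearing, reagent from where it was at the start of the episode above 0.04 m or angle between reagent's own z axis and vertical above 0.6 rad).
Of stop_1, stop_2, stop_3 only 1 to 3 are there at a start; the rules pass over those that are not, and their reading is None.
At some moment in a run one of ring_a, ring_b may be knocked a few centimetres aside while the robot is not near it.
It also fails if it takes over 210 s, if anything falls off the work surface, if the arm or the gripper's body presses on something with over 40 N, if the wrist force passes 120 N, or if a joint passes its speed limit or range.

## Working session

There is one attempt and no reset: what is moved stays moved. The work goes in short steps, Python scripts to look and compute and a tool call to move; the robot and the scene stay as the last step left them, time stands still between calls to the robot, and variables do not carry over. Pictures are saved under pics/ and viewed, and the job is handed in when it is done.

Besides the shell and the picture viewer there is one more tool, called after "Call:" as name(argument=value, ...), one argument or row to a line, values as JSON. drive_tool: Moves the arm, as the interface text tells. Its arguments: {"type":"object","properties":{"motion":{"type":"array","items":{"type":"array"}},"claw":{"type":"number"},"force":{"type":"number"}},"required":["motion"]}

```bash
ls; mkdir -p pics; cat > h.py <<'E'
import numpy as np, cv2
from workcell import env
def snap(n,f):
    P=env.camera_params(n); im=np.asarray(env.grab_frame(n)); cv2.imwrite('pics/'+f+'.png',im[:,:,::-1]); np.savez('pics/'+f+'.npz',im=im,pose=np.array(P['pose']),k=np.array([P['fov_y'],P['cx'],P['cy']])); return im,P
def load(f):
    d=np.load('pics/'+f+'.npz'); return d['im'],d['pose'],d['k']
def ray(f,u,v,z):
    im,T,k=load(f); F=im.shape[0]/2/np.tan(np.radians(k[0]/2))
    d=T[:3,:3]@np.array([(u-k[1])/F,(v-k[2])/F,1]); o=T[:3,3]
    return o+d*(z-o[2])/d[2]
def proj(f,p):
    im,T,k=load(f); F=im.shape[0]/2/np.tan(np.radians(k[0]/2))
    c=T[:3,:3].T@(np.array(p)-T[:3,3]); return F*c[0]/c[2]+k[1],F*c[1]/c[2]+k[2]
E
python3 - <<'E'
from h import *
np.set_printoptions(precision=2,suppress=True)
print(env.state())
for n in ['side','top','wrist']:
    im,P=snap(n,n+'0'); print(n,P)
E
```

```text
pics
{'time_s': 0.0, 'qpos': array([72.48, 18.35, 89.71, -0.  , 72.05, -1.14]), 'qvel': array([ 0.15,  0.  , -0.1 , -0.04,  0.04, -0.02]), 'effort': array([ -0.  , -41.24, -23.2 ,   0.07,   0.05,  -0.  ]), 'ee_pos': array([161.97, 551.17, 213.1 ]), 'ee_rot': array([-180.  ,    0.11,   73.62]), 'force': array([-0.41,  0.  ,  0.23]), 'torque': array([-0.08,  0.07, -0.  ]), 'gripper_width': 90.8787476110853}
side {'fov_y': 44.44473476320344, 'cx': 259.33075274741185, 'cy': 196.32089751082367, 'pose': array([[   0.97,   -0.13,    0.22,  305.22],
       [  -0.26,   -0.52,    0.81, -925.2 ],
       [   0.01,   -0.84,   -0.54,  762.44],
       [   0.  ,    0.  ,    0.  ,    1.  ]])}
top {'fov_y': 42.68021946784239, 'cx': 249.63591094800663, 'cy': 189.34363122027415, 'pose': array([[   0.03,   -0.98,    0.19,  320.89],
       [  -1.  ,   -0.03,   -0.01,   34.31],
       [   0.01,   -0.19,   -0.98, 1439.99],
       [   0.  ,    0.  ,    0.  ,    1.  ]])}
wrist {'fov_y': 67.98902144906634, 'cx': 253.42062368317843, 'cy': 189.0278854467064, 'pose': array([[  0.28,   0.92,   0.27,  84.14],
       [  0.96,  -0.27,  -0.08, 575.04],
       [ -0.  ,   0.29,  -0.96, 384.29],
       [  0.  ,   0.  ,   0.  ,   1.  ]])}
```

View pics/top0.png

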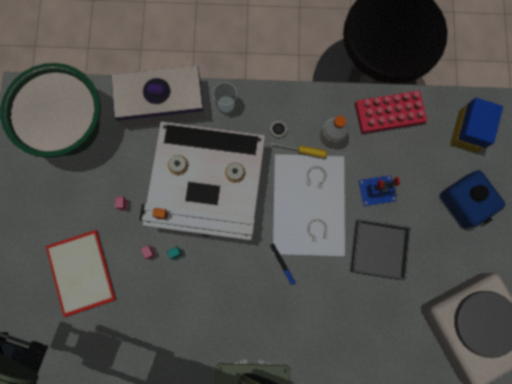

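View pics/side0.png

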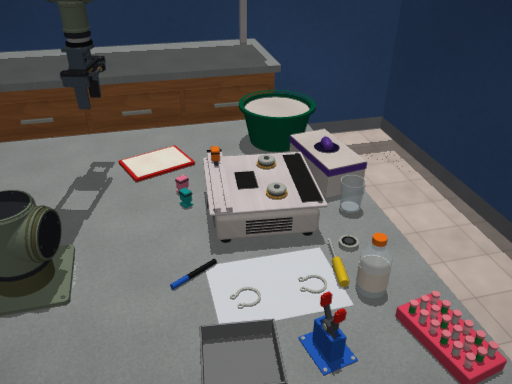

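View pics/wrist0.png

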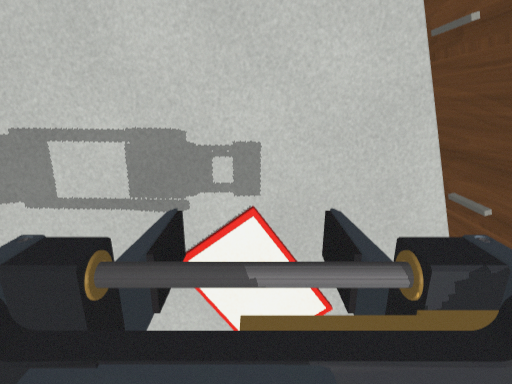

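```bash
python3 - <<'E'
from h import *
np.set_printoptions(precision=1,suppress=True)
im=load('top0')[0]
a=cv2.resize(im[110:290,130:430],None,fx=2.6,fy=2.6,interpolation=cv2.INTER_CUBIC);cv2.imwrite('pics/t0c.png',a[:,:,::-1])
im=load('side0')[0]
a=cv2.resize(im[130:384,160:460],None,fx=2.3,fy=2.3,interpolation=cv2.INTER_CUBIC);cv2.imwrite('pics/s0c.png',a[:,:,::-1])
for n,u,v,z in [('ringA',317,178,0),('ringB',317,230,0),('hub1',178,163,130),('hub2',235,171,130),('hol',378,190,62),('bin',380,250,0),('stop',160,213,143),('slotopen',145,212,121)]:
    print(n,ray('top0',u,v,z))
E
```

```text
ringA [ 637.5 -180.7    0. ]
ringB [ 481.  -181.1    0. ]
hub1 [638.9 219.8 130. ]
hub2 [621.4  63.2 130. ]
hol [ 594.2 -346.6   62. ]
bin [ 427.8 -365.9    0. ]
stop [497.8 258.1 143. ]
slotopen [502.3 302.4 121. ]
```

View pics/t0c.png

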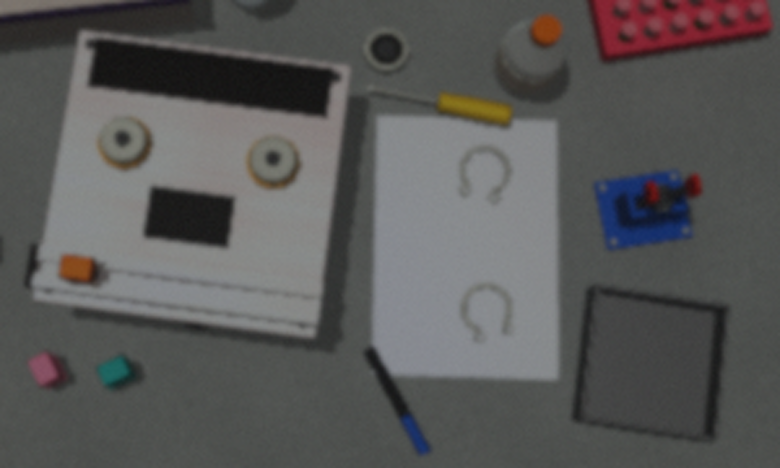

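View pics/s0c.png

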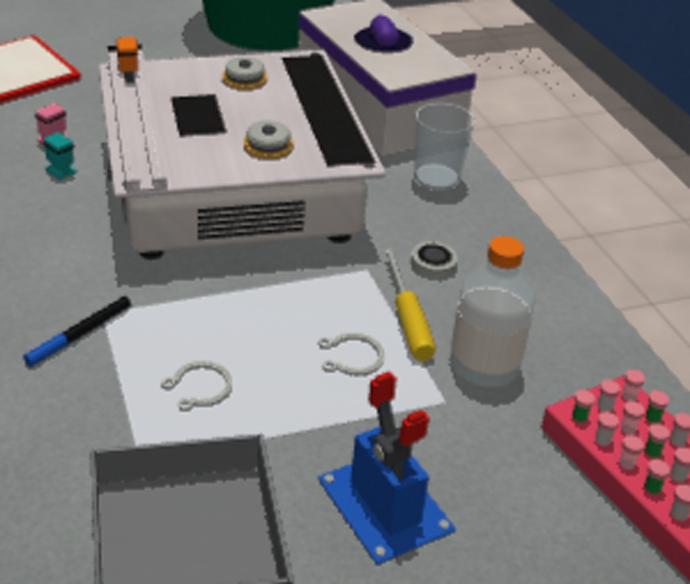

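Call:
drive_tool(
  motion=[
    [[0.027,-0.04,0.01],[0,0,0.0286]],
    [[0.027,-0.04,0.01],[0,0,0.0286]],
    [[0.027,-0.04,0.01],[0,0,0.0286]],
    [[0.027,-0.04,0.01],[0,0,0.0286]],
    [[0.027,-0.04,0.01],[0,0,0.0286]],
    [[0.027,-0.04,0.01],[0,0,0.0286]],
    [[0.027,-0.04,0.01],[0,0,0.0286]],
    [[0.027,-0.04,0.01],[0,0,0.0286]],
    [[0.027,-0.04,0.01],[0,0,0.0286]],
    [[0.027,-0.04,0.01],[0,0,0.0286]],
  ],
)

```text
time_s: 0.98
ee_pos: [390.8, 211.6, 298.9]
ee_rot: [180.0, -0.0, 90.1]
force: [-0.3, 0.7, 0.7]
gripper_width: 91.1
```

```bash
python3 - <<'E'
from h import *
np.set_printoptions(precision=2,suppress=True)
s=env.state();print(s['ee_pos'],s['ee_rot'],s['qpos'])
im,P=snap('wrist','w1'); print(P)
cv2.imwrite('pics/w1b.png',cv2.resize(im,(800,600))[:,:,::-1])
E
```

```text
[390.83 211.61 298.92] [180.    -0.01  90.1 ] [ 26.94   3.66  96.22   0.01  80.12 -63.16]
{'fov_y': 67.98902144906634, 'cx': 253.42062368317843, 'cy': 189.0278854467064, 'pose': array([[ -0.  ,   0.96,   0.29, 309.62],
       [  1.  ,   0.  ,   0.  , 212.16],
       [  0.  ,   0.29,  -0.96, 469.98],
       [  0.  ,   0.  ,   0.  ,   1.  ]])}
```

View pics/w1b.png

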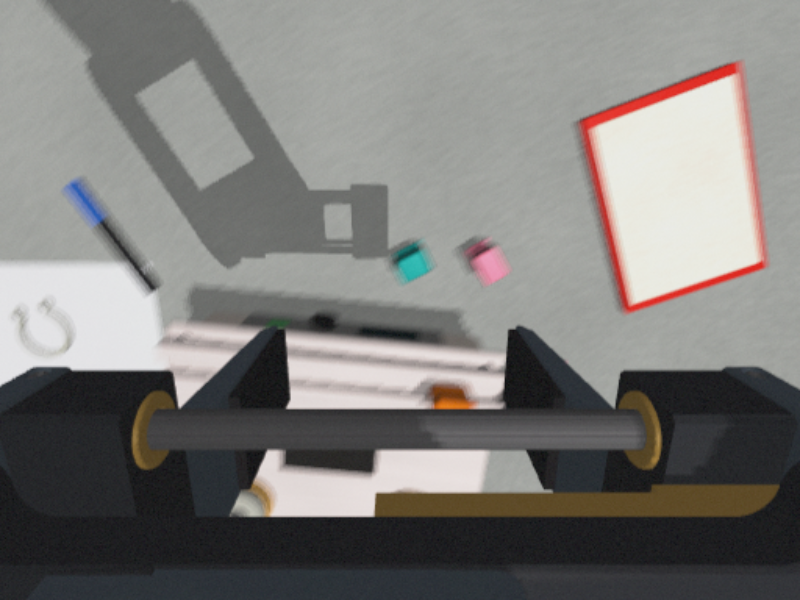

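Call:
drive_tool(
  motion=[
    [[0.026,-0.006,0],[0,0,0]],
    [[0.026,-0.006,0],[0,0,0]],
    [[0.026,-0.006,0],[0,0,0]],
    [[0.026,-0.006,0],[0,0,0]],
    [[0.026,-0.006,0],[0,0,0]],
    [[0.026,-0.006,0],[0,0,0]],
    [[0.026,-0.006,0],[0,0,0]],
    [[0.026,-0.006,0],[0,0,0]],
    [[0.026,-0.006,0],[0,0,0]],
    [[0.0,0,0],[0,0,0]],
  ],
)

```text
time_s: 1.87
ee_pos: [628.1, 158.4, 296.2]
ee_rot: [180.0, 0.1, 89.9]
force: [-1.3, -0.1, -0.8]
gripper_width: 91.3
```

```bash
cat > look.py <<'E'
import sys
from h import *
np.set_printoptions(precision=2,suppress=True)
f=sys.argv[1]; n=sys.argv[2] if len(sys.argv)>2 else 'wrist'
s=env.state();print(s['time_s'],s['ee_pos'],s['ee_rot'],s['qpos'],s['gripper_width'],s['force'])
im,P=snap(n,f); print(np.array(P['pose'])[:3,3])
cv2.imwrite('pics/'+f+'b.png',cv2.resize(im,(800,600),interpolation=cv2.INTER_CUBIC)[:,:,::-1])
E
python3 look.py w2
```

```text
1.8667 [628.1  158.42 296.23] [179.99   0.07  89.88] [ 13.17  23.21  70.53  -0.07  86.27 -76.7 ] 91.33725476820274 [-1.26 -0.11 -0.79]
[546.88 159.49 467.28]
```

View pics/w2b.png

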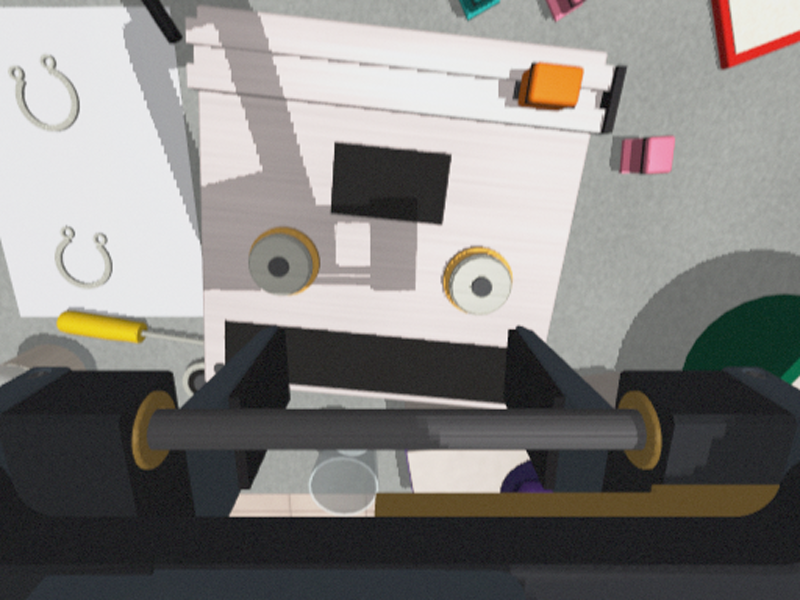

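```bash
cat >> h.py <<'E'
def tri(obs):
    A=np.zeros((3,3));b=np.zeros(3)
    for f,u,v in obs:
        im,T,k=load(f); F=im.shape[0]/2/np.tan(np.radians(k[0]/2))
        d=T[:3,:3]@np.array([(u-k[1])/F,(v-k[2])/F,1]); d/=np.linalg.norm(d); M=np.eye(3)-np.outer(d,d); A+=M; b+=M@T[:3,3]
    p=np.linalg.solve(A,b); r=[np.linalg.norm((np.array(proj(f,p))-[u,v])) for f,u,v in obs]
    return p,r
E
python3 - <<'E'
from h import *
np.set_printoptions(precision=2,suppress=True)
im=load('w2')[0]
def blobs(f,m,roi,lo=5):
    u0,v0,u1,v1=roi; mm=np.zeros_like(m,np.uint8); mm[v0:v1,u0:u1]=m[v0:v1,u0:u1]
    n,l,s,c=cv2.connectedComponentsWithStats(mm)
    return [(s[i,4],c[i]) for i in range(1,n) if s[i,4]>=lo]
g=im.sum(2)/3
m=g<100
w=[]
for roi in [(165,158,192,182),(296,172,320,195)]:
    print('w',blobs('w2',m,roi)); 
t=load('top0')[0]; gt=t.sum(2)/3
for c in [(177,163),(235,171)]:
    p=gt[c[1]-8:c[1]+9,c[0]-8:c[0]+9]; print(p.round().astype(int)[3:14,3:14])
E
```

```text
w [(np.int32(140), array([177.79, 170.26]))]
w [(np.int32(102), array([307.55, 183.01]))]
[[120 120 119 118 116 117 119 120 120 117 112]
 [119 118 115 110 108 107 112 118 120 121 119]
 [117 114 107  90  83  85  94 107 115 120 122]
 [116 110  87  68  59  58  69  88 107 117 120]
 [115 105  80  58  45  47  52  71  99 114 118]
 [117 106  82  57  46  44  49  67  93 112 120]
 [115 109  89  64  51  50  56  75  99 114 120]
 [120 115 100  82  64  64  76  93 109 119 120]
 [118 118 113 101  89  89 102 111 116 119 119]
 [117 118 116 114 112 110 114 118 120 120 116]
 [114 117 118 117 118 119 119 118 119 117 108]]
[[114 117 117 114 115 114 115 118 117 115 113]
 [117 116 111 105 101 104 107 113 116 119 116]
 [112 111  99  85  74  76  87 101 112 116 117]
 [114 106  85  64  52  53  64  81 102 115 118]
 [112 103  77  54  45  44  54  74 100 115 116]
 [113 103  79  54  44  47  52  77 104 115 118]
 [115 108  89  65  52  54  66  92 109 116 118]
 [115 113 102  88  78  77  85 103 113 117 116]
 [116 115 113 108 103 103 107 114 116 117 114]
 [112 114 116 113 116 114 114 114 116 115 110]
 [109 114 115 114 116 116 117 114 114 110 102]]
```

```bash
python3 - <<'E'
from h import *
np.set_printoptions(precision=2,suppress=True)
t=load('top0')[0]; gt=t.sum(2)/3
cs=[]
for c in [(177,163),(235,171)]:
    p=np.clip(105-gt[c[1]-5:c[1]+6,c[0]-5:c[0]+6],0,None); v,u=np.mgrid[-5:6,-5:6]; cs.append((c[0]+(p*u).sum()/p.sum(),c[1]+(p*v).sum()/p.sum()))
print(cs)
print(tri([('top0',*cs[0]),('w2',307.55,183.0)])); print(tri([('top0',*cs[1]),('w2',177.8,170.26)]))
im=load('w2')[0]
a=cv2.resize(im[120:230,100:360],None,fx=3,fy=3,interpolation=cv2.INTER_CUBIC);cv2.imwrite('pics/w2c.png',a[:,:,::-1])
a=cv2.resize(im[0:100,100:420],None,fx=2.5,fy=2.5,interpolation=cv2.INTER_CUBIC);cv2.imwrite('pics/w2d.png',a[:,:,::-1])
E
```

```text
[(np.float64(176.68042300748002), np.float64(162.83208666494713)), (np.float64(234.53250270855904), np.float64(170.46208017334777))]
(array([631.11, 218.94, 162.37]), [np.float64(0.11856696205066139), np.float64(0.2867574807811939)])
(array([625.32,  64.77, 120.81]), [np.float64(0.11098186815644522), np.float64(0.2456043220048712)])
```

View pics/w2c.png

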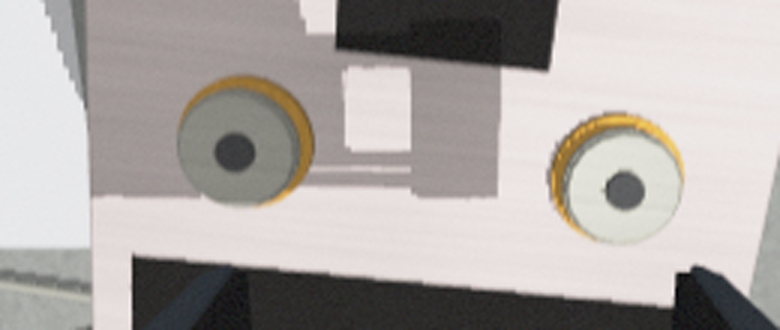

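View pics/w2d.png

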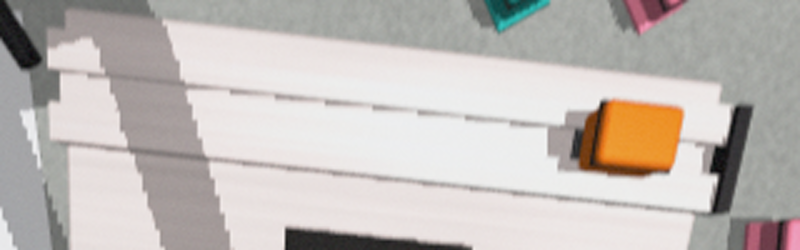

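```bash
python3 - <<'E'
from h import *
np.set_printoptions(precision=2,suppress=True)
t=load('side0')[0]; gt=(t.sum(2)/3)
for c in [(277,187),(266,160)]: print(gt[c[1]-6:c[1]+7,c[0]-8:c[0]+9].astype(int))
a=cv2.resize(t[130:240,190:340],None,fx=5,fy=5,interpolation=cv2.INTER_CUBIC);cv2.imwrite('pics/s0d.png',a[:,:,::-1])
E
```

```text
[[188 188 188 188 186 185 185 186 186 187 187 186 184 185 185 185 186]
 [187 185 184 181 175 170 170 171 172 177 178 183 182 184 186 184 185]
 [182 171 169 159 159 158 151 152 153 156 160 162 167 177 183 185 186]
 [167 158 159 159 159 144 106 106 109 131 153 161 161 161 167 177 184]
 [157 158 159 159 150  82  66  67  67  70 103 158 163 161 160 162 178]
 [158 159 159 160 149  57  63  65  64  64  80 139 164 163 161 160 158]
 [157 159 159 160 151  80  54  59  55  59  99 163 163 163 163 160 149]
 [153 159 160 160 160 153 103  95  95 109 162 163 164 165 162 155 135]
 [130 150 156 159 161 163 163 163 163 162 162 163 164 165 156 131 113]
 [116 105 135 146 156 159 162 162 162 161 159 160 158 155 135 108  97]
 [ 83 110 107 115 127 132 149 150 150 146 138 134 122 118 117  92  86]
 [ 65  76  81  93 107 111 120 122 119 105 112 103  98 101  77  73  77]
 [ 42  49  68  78  80  81  83  82  82  81  80  80  77  73  51  45  72]]
[[177 169 168 170 190 177 175 172 178 178 179 183 183 184 185 185 185]
 [191 187 183 169 159 158 151 148 148 149 154 162 168 173 181 183 186]
 [187 169 158 159 159 153 103  83  70  90 116 154 162 161 162 172 184]
 [175 157 157 158 159 149  63  64  65  64  73 120 162 162 161 161 170]
 [152 156 159 159 160 150  67  62  59  55  80 141 163 163 161 157 144]
 [123 144 156 160 160 157 133 111  95  98 123 163 164 164 162 153 134]
 [ 95 116 137 155 157 160 162 164 163 163 163 163 160 161 153 131 125]
 [ 76  97 111 123 136 148 157 157 158 157 155 152 137 132 112 101 102]
 [ 68  73  80  91 106 114 115 111 123 118 104 104 108  97  93  74  87]
 [ 74  43  66  76  80  83  89  93  93  89  90  94  78  77  72  58  81]
 [ 80  59  41  37  49  67  68  70  78  76  66  65  56  52  42  65  89]
 [ 90  80  75  52  47  43  40  39  38  39  41  42  45  48  64  85  99]
 [ 75  84 101  76  78  70  61  63  54  56  66  67  74  75  76  86  76]]
```

View pics/s0d.png

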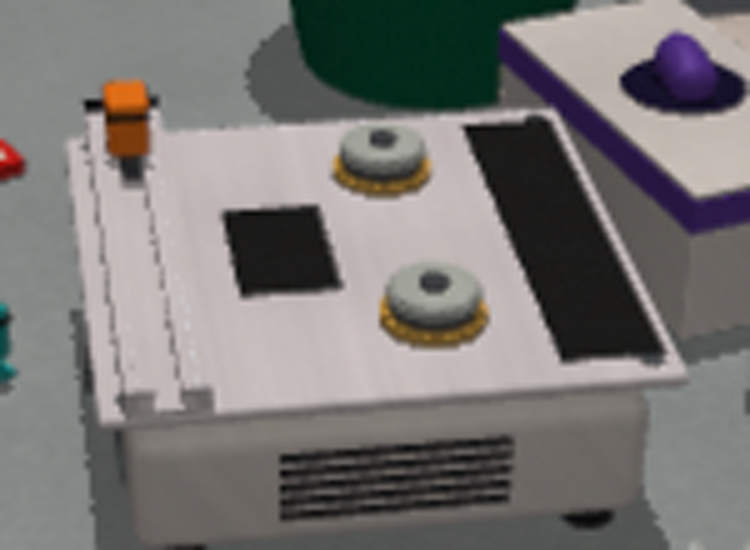

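```bash
python3 - <<'E'
from h import *
np.set_printoptions(precision=2,suppress=True)
print(tri([('top0',176.68,162.83),('w2',307.55,183.0),('side0',265.8,157.4)])); print(tri([('top0',234.53,170.46),('w2',177.8,170.26),('side0',276.4,186.1)]))
print(tri([('w2',307.55,183.0),('side0',265.8,157.4)])); print(tri([('w2',177.8,170.26),('side0',276.4,186.1)]))
for z in (120,125,130,135): print(z,ray('w2',307.55,183,z),ray('w2',177.8,170.26,z),ray('side0',265.8,157.4,z),ray('side0',276.4,186.1,z),ray('top0',176.68,162.83,z),ray('top0',234.53,170.46,z))
E
```

```text
(array([639.51, 224.47, 129.66]), [np.float64(0.3606706676815058), np.float64(0.8525281097128132), np.float64(0.057953440712911815)])
(array([623.59,  65.83, 128.87]), [np.float64(0.4784555588463298), np.float64(0.949321521203769), np.float64(0.16217026652411276)])
(array([639.88, 225.65, 128.94]), [np.float64(0.13060343178509562), np.float64(0.055928286408128)])
(array([623.93,  66.88, 128.65]), [np.float64(0.06600215752577356), np.float64(0.031008963070619823)])
120 [642.51 227.38 120.  ] [625.82  64.53 120.  ] [644.43 241.85 120.  ] [628.37  80.44 120.  ] [641.69 224.89 120.  ] [625.2  64.8 120. ]
125 [641.13 226.4  125.  ] [624.68  65.9  125.  ] [641.79 232.77 125.  ] [625.85  72.62 125.  ] [640.48 224.17 125.  ] [624.05  64.68 125.  ]
130 [639.75 225.42 130.  ] [623.54  67.26 130.  ] [639.15 223.69 130.  ] [623.34  64.79 130.  ] [639.26 223.45 130.  ] [622.89  64.57 130.  ]
135 [638.38 224.45 135.  ] [622.41  68.63 135.  ] [636.51 214.6  135.  ] [620.82  56.96 135.  ] [638.05 222.73 135.  ] [621.74  64.45 135.  ]
```

Call:
drive_tool(
  motion=[
    [[0,-0.038,0],[0,0,0]],
    [[0,-0.038,0],[0,0,0]],
    [[0,-0.038,0],[0,0,0]],
    [[0,-0.038,0],[0,0,0]],
    [[0,-0.038,0],[0,0,0]],
    [[0,-0.038,0],[0,0,0]],
    [[0,-0.038,0],[0,0,0]],
    [[0,-0.038,0],[0,0,0]],
    [[0,-0.038,0],[0,0,0]],
    [[0,-0.01,0],[0,0,0]],
  ],
)

```text
time_s: 2.75
ee_pos: [623.0, -196.9, 298.2]
ee_rot: [-179.9, 0.1, 89.8]
force: [-0.3, 0.4, -0.2]
gripper_width: 91.5
```

```bash
python3 look.py w3
```

```text
2.75 [ 622.99 -196.86  298.23] [-179.94    0.13   89.77] [ -18.47   23.76   69.39   -0.14   86.87 -108.23] 91.51066598969066 [-0.33  0.43 -0.2 ]
[ 542.01 -195.4   469.39]
```

View pics/w3b.png

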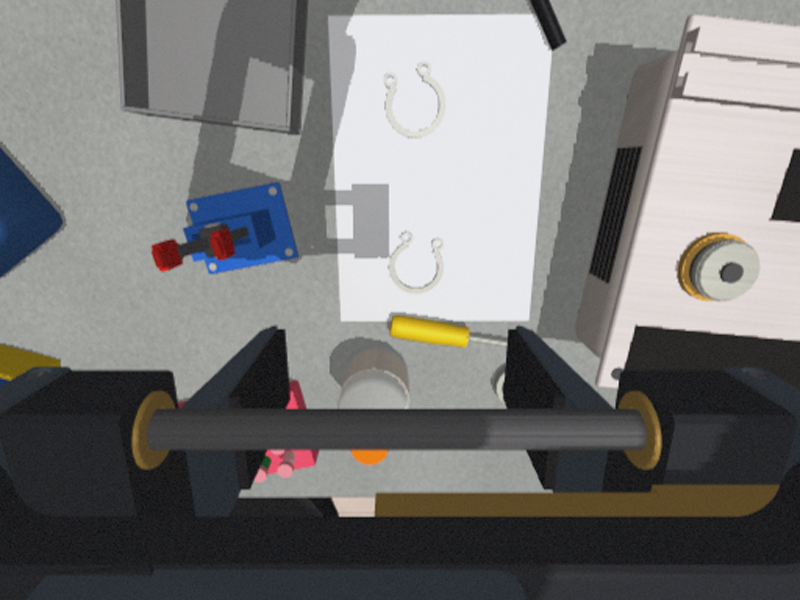

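```bash
python3 - <<'E'
from h import *
np.set_printoptions(precision=2,suppress=True)
im=load('w3')[0]
a=cv2.resize(im[100:190,80:210],None,fx=6,fy=6,interpolation=cv2.INTER_CUBIC);cv2.imwrite('pics/w3c.png',a[:,:,::-1])
a=cv2.resize(im[30:195,235:295],None,fx=3.6,fy=3.6,interpolation=cv2.INTER_CUBIC)
cv2.imwrite('pics/w3d.png',a[:,:,::-1])
hsv=cv2.cvtColor(im,cv2.COLOR_RGB2HSV)
m=(((hsv[...,0]<8)|(hsv[...,0]>172))&(hsv[...,1]>150)&(hsv[...,2]>60)).astype(np.uint8); m[200:]=0
n,l,s,c=cv2.connectedComponentsWithStats(m)
for i in range(1,n):
    if s[i,4]>20: print(s[i],c[i],ray('w3',*c[i],123))
E
```

```text
[134 146  16  20 225] [141.68 155.64] [ 601.62 -333.55  123.  ]
[ 97 154  19  19 263] [106.08 162.97] [ 610.62 -378.69  123.  ]
```

View pics/w3c.png

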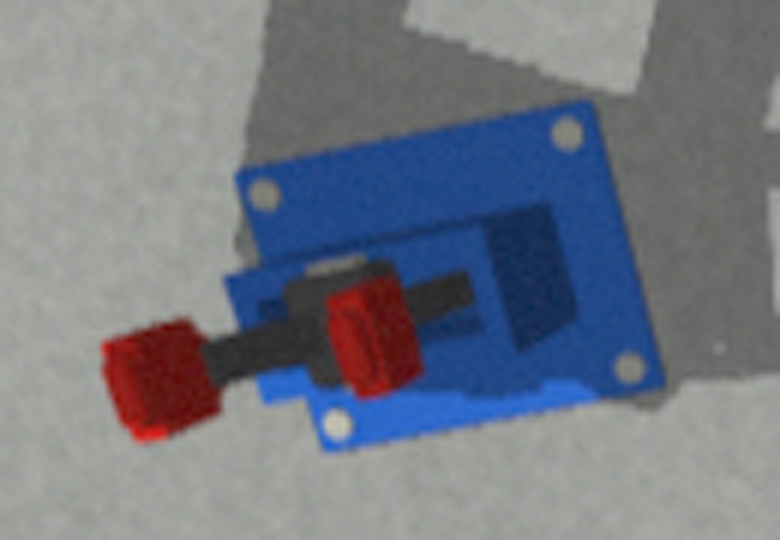

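View pics/w3d.png

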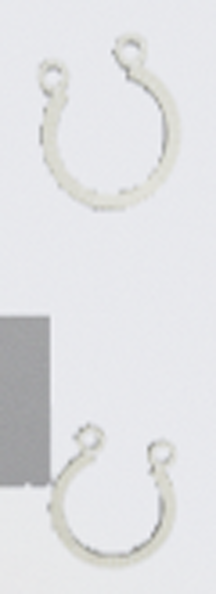

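```bash
python3 - <<'E'
from h import *
np.set_printoptions(precision=2,suppress=True)
P=np.array([ray('w3',u/6+80-.4,v/6+100-.4,6) for u,v in [(264,193),(567,133),(630,368),(337,425)]])
print(P,P.mean(0)); 
for a,b in [(0,1),(3,2)]:
    d=P[b]-P[a]; print('y axis yaw',np.degrees(np.arctan2(-d[0],d[1])),np.linalg.norm(d))
d=P[3]-P[0];print(np.degrees(np.arctan2(d[1],d[0])),np.linalg.norm(d))
d=P[2]-P[1];print(np.degrees(np.arctan2(d[1],d[0])),np.linalg.norm(d))
a=np.array([601.62,-333.55]);b=np.array([610.62,-378.69]);d=a-b;print(np.degrees(np.arctan2(-d[0],d[1])),np.linalg.norm(d),(a+b)/2)
R=[(55,75),(130,49),(90,437),(161,452)]
Q=np.array([ray('w3',u/3.6+235-.4,v/3.6+30-.4,4) for u,v in R])
for i in (0,2):
    A,B=Q[i],Q[i+1]; d=B-A; yaw=np.arctan2(-d[0],d[1]); n=np.array([-np.cos(yaw),-np.sin(yaw),0]); m=(A+B)/2; print('ring',m,np.linalg.norm(d),np.degrees(yaw),'centre',m-n*28.7)
E
```

```text
[[ 583.09 -404.8     6.  ]
 [ 567.73 -322.47    6.  ]
 [ 630.77 -310.34    6.  ]
 [ 646.58 -392.94    6.  ]] [ 607.04 -357.64    6.  ]
y axis yaw 10.573248756840803 83.75286265418904
y axis yaw 10.833811218585383 84.10801413168412
10.578148998828928 64.583559407528
10.894351033522842 64.2020729857417
11.275755191615273 46.028465105845086 [ 606.12 -356.12]
ring [ 459.82 -186.04    4.  ] 32.3653863017171 17.304846227588484 centre [ 487.22 -177.5     4.  ]
ring [ 618.48 -170.33    4.  ] 33.23234432521156 -12.124790459305762 centre [ 646.54 -176.36    4.  ]
```

Call:
drive_tool(
  motion=[
    [[-0.002,-0.02,-0.012],[0,0,0.024]],
    [[-0.002,-0.02,-0.012],[0,0,0.024]],
    [[-0.002,-0.02,-0.012],[0,0,0.024]],
    [[-0.002,-0.02,-0.012],[0,0,0.024]],
    [[-0.002,-0.02,-0.012],[0,0,0.024]],
    [[-0.002,-0.02,-0.012],[0,0,0.024]],
    [[-0.002,-0.02,-0.012],[0,0,0.024]],
    [[-0.002,-0.02,-0.012],[0,0,0.023]],
    [[0,0,0],[0,0,0]],
    [[0,0,0],[0,0,0]],
  ],
)

```text
time_s: 3.63
ee_pos: [608.0, -350.9, 201.6]
ee_rot: [-179.9, -0.2, 100.9]
force: [-0.6, -0.3, 0.1]
gripper_width: 91.3
```

```bash
python3 look.py w4
```

```text
3.6333 [ 608.02 -350.89  201.64] [-179.93   -0.16  100.92] [ -30.96   30.53   71.68    0.07   77.96 -131.9 ] 91.34621395107692 [-0.57 -0.34  0.14]
[ 528.6  -365.92  372.82]
```

View pics/w4b.png

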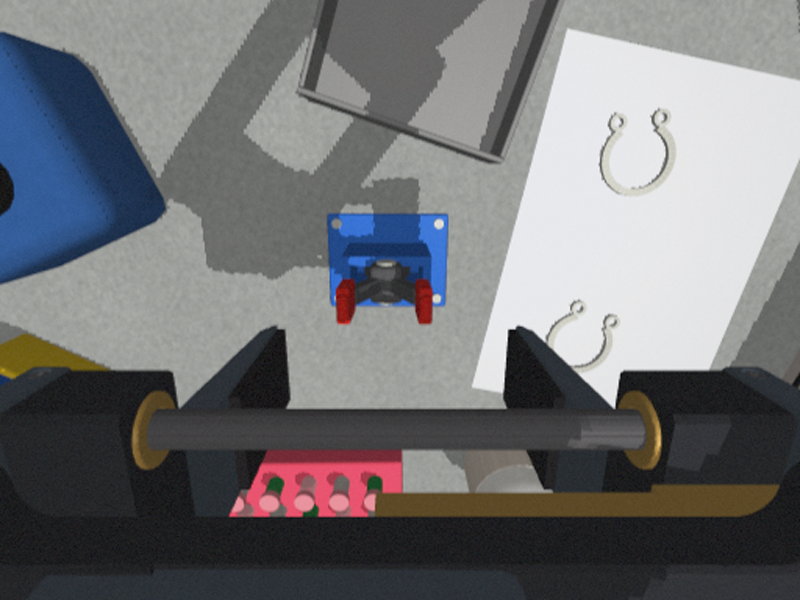

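```bash
python3 - <<'E'
from h import *
np.set_printoptions(precision=2,suppress=True)
f='w4'
im=load(f)[0]
hsv=cv2.cvtColor(im,cv2.COLOR_RGB2HSV)
m=(((hsv[...,0]<8)|(hsv[...,0]>172))&(hsv[...,1]>150)&(hsv[...,2]>60)).astype(np.uint8); m[215:]=0
n,l,s,c=cv2.connectedComponentsWithStats(m)
Q=[]
for i in range(1,n):
    if s[i,4]>20: print(s[i],c[i],ray(f,*c[i],117));Q.append(ray(f,*c[i],117))
d=Q[0]-Q[1];print((Q[0]+Q[1])/2,np.degrees(np.arctan2(-d[0],d[1])),np.linalg.norm(d))
P=np.array([ray(f,u*.64-.2,v*.64-.2,6) for u,v in [(337,224),(439,225),(436,299)]]); print(P,(P[0]+P[2])/2, P[1]-P[0])
E
```

```text
[215 179  12  28 288] [220.73 192.3 ] [ 611.87 -380.39  117.  ]
[266 179  11  28 261] [270.57 192.45] [ 603.16 -334.36  117.  ]
[ 607.51 -357.37  117.  ] -169.27721657880858 46.85789206225207
[[ 584.15 -403.71    6.  ]
 [ 569.06 -321.34    6.  ]
 [ 631.61 -310.09    6.  ]] [ 607.88 -356.9     6.  ] [-15.09  82.37   0.  ]
```

Call:
drive_tool(
  motion=[
    [[0,-0.006,-0.01],[0,0,-0.004]],
    [[0,0,-0.02],[0,0,0]],
    [[0,0,-0.02],[0,0,0]],
    [[0,0,-0.02],[0,0,0]],
    [[0,0,-0.02],[0,0,0]],
    [[0,0,-0.013],[0,0,0]],
    [[0,0,0],[0,0,0]],
    [[0,0,0],[0,0,0]],
    [[0,0,0],[0,0,0]],
    [[0,0,0],[0,0,0]],
  ],
)

```text
time_s: 4.52
ee_pos: [609.4, -358.6, 101.3]
ee_rot: [179.9, 0.1, 100.7]
force: [0.9, -0.3, 1.2]
gripper_width: 91.4
```

```bash
python3 look.py w5
```

```text
4.5167 [ 609.36 -358.64  101.3 ] [179.87   0.11 100.75] [ -31.41   34.43   79.38    0.01   66.01 -132.16] 91.44075321881247 [ 0.86 -0.28  1.2 ]
[ 529.14 -372.74  272.19]
```

View pics/w5b.png

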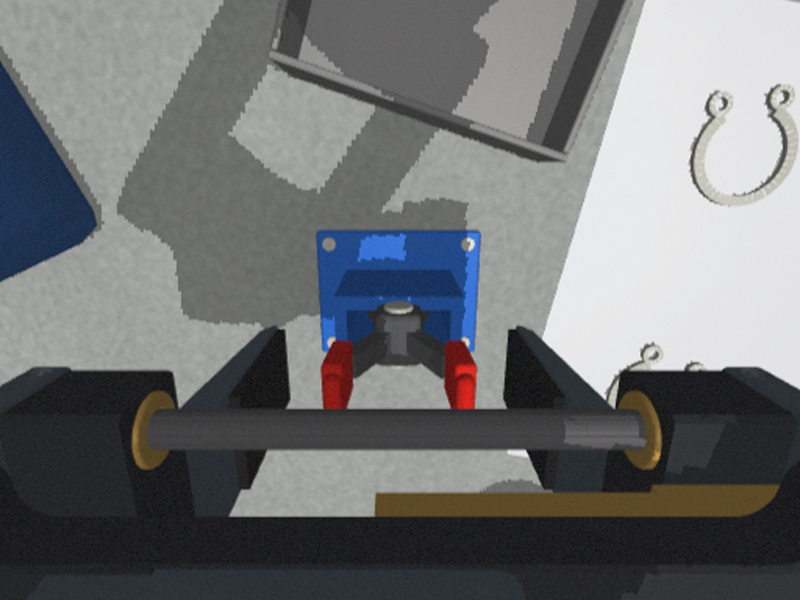

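Call:
drive_tool(
  motion=[
    [[-0.002,0.0015,-0.003],[0,0,0]],
    [[0,0,0],[0,0,0]],
    [[0,0,0],[0,0,0]],
    [[0,0,0],[0,0,0]],
    [[0,0,0],[0,0,0]],
    [[0,0,0],[0,0,0]],
    [[0,0,0],[0,0,0]],
    [[0,0,0],[0,0,0]],
    [[0,0,0],[0,0,0]],
    [[0,0,0],[0,0,0]],
  ],
  claw=0.55,
  force=50,
)

```text
time_s: 5.4
ee_pos: [606.7, -357.6, 97.9]
ee_rot: [179.9, 0.1, 100.7]
force: [-0.7, -0.2, 4.5]
gripper_width: 50.1
```

```bash
python3 look.py w6
```

```text
5.4 [ 606.71 -357.65   97.88] [179.93   0.1  100.72] [ -31.44   34.38   80.02   -0.03   65.48 -132.15] 50.0891927720771 [-0.67 -0.23  4.49]
[ 526.7  -371.7   268.85]
```

View pics/w6b.png

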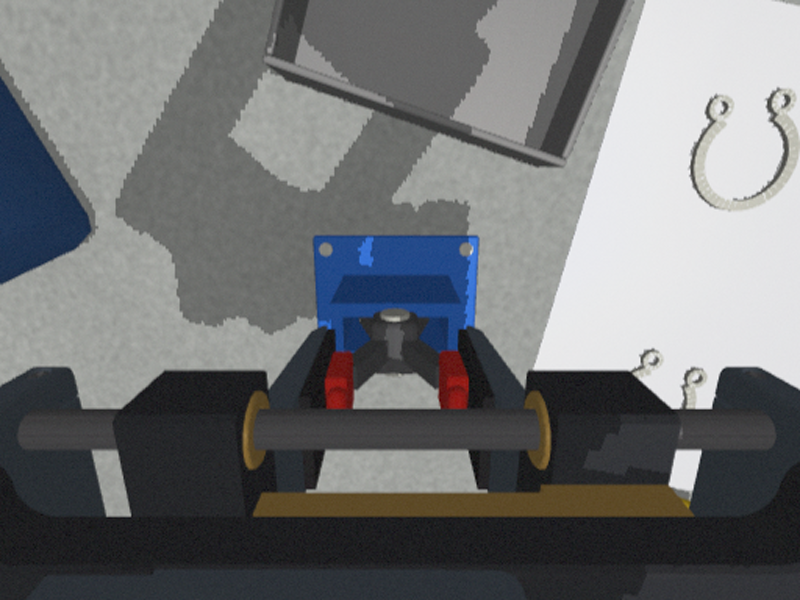

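Call:
drive_tool(
  motion=[
    [[0,0,0.005],[0,0,0]],
    [[0,0,0.01],[0,0,0]],
    [[0,0,0.015],[0,0,0]],
    [[0,0,0.015],[0,0,0]],
    [[0,0,0.015],[0,0,0]],
    [[0,0,0.015],[0,0,0]],
    [[0,0,0.015],[0,0,0]],
    [[0,0,0.015],[0,0,0]],
    [[0,0,0],[0,0,0]],
    [[0,0,0],[0,0,0]],
  ],
)

```text
time_s: 6.28
ee_pos: [606.7, -357.0, 202.3]
ee_rot: [179.9, 0.1, 100.7]
force: [-0.2, 0.2, -1.5]
gripper_width: 50.6
```

```bash
python3 look.py w7; python3 - <<'E'
from h import *
print(ray('top0',333,135,0),ray('top0',339,122,150))
E
```

```text
6.2833 [ 606.69 -357.03  202.34] [179.92   0.05 100.73] [ -31.42   30.55   71.53    0.01   77.83 -132.15] 50.5759015544317 [-0.25  0.18 -1.45]
[ 526.66 -371.27  373.3 ]
[ 773.49865085 -229.3017558     0.        ] [ 764.13595184 -218.52606226  150.        ]
```

View pics/w7b.png

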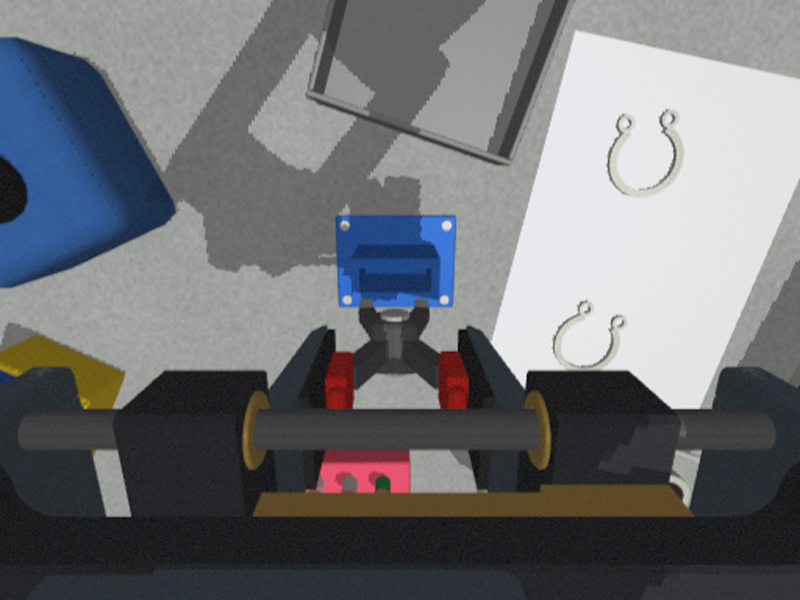

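```bash
python3 - <<'E'
from h import *
np.set_printoptions(precision=2,suppress=True)
T=load('w7')[1]
y=np.radians(10.7); Y=np.array([-np.sin(y),np.cos(y),0]); c=np.array([606.7,-357,112.3])
for s in (-16.8,16.8): print(np.array(proj('w7',c+s*Y)))
im=load('w7')[0]; a=cv2.resize(im[170:260,200:310],None,fx=7,fy=6.6,interpolation=cv2.INTER_CUBIC);cv2.imwrite('pics/w7c.png',a[:,:,::-1])
E
```

```text
[235.23 192.18]
[270.23 192.23]
```

View pics/w7c.png

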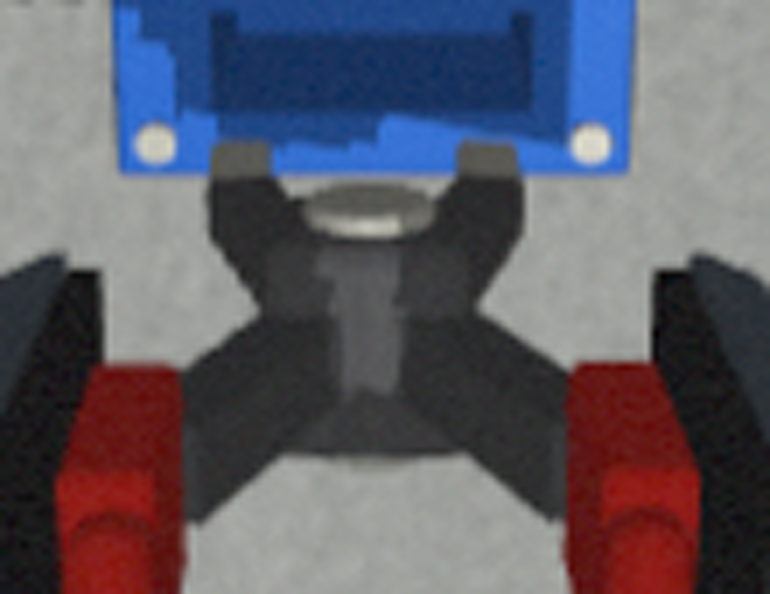

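```bash
python3 - <<'E'
from h import *
im=load('w6')[0]; a=cv2.resize(im[45:145,435:512],None,fx=8,fy=6,interpolation=cv2.INTER_CUBIC);cv2.imwrite('pics/w6c.png',a[:,:,::-1])
im=load('w7')[0]; a=cv2.resize(im[60:240,345:445],None,fx=6,fy=3.3,interpolation=cv2.INTER_CUBIC);cv2.imwrite('pics/w7d.png',a[:,:,::-1])
E
```

```text
(no output)
```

View pics/w6c.png

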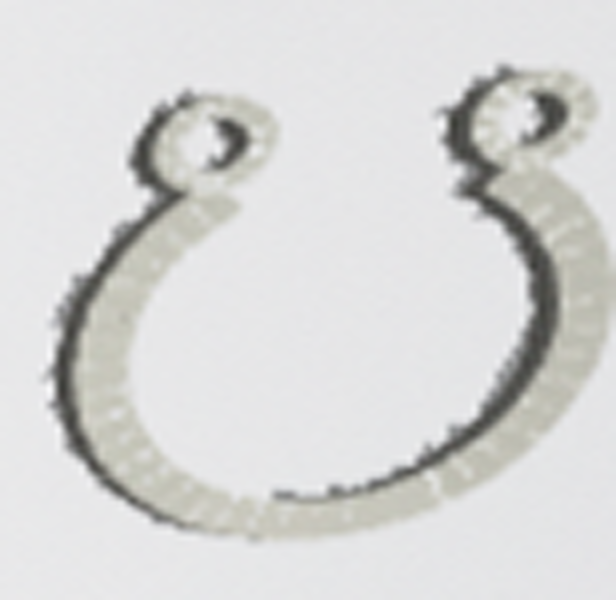

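View pics/w7d.png

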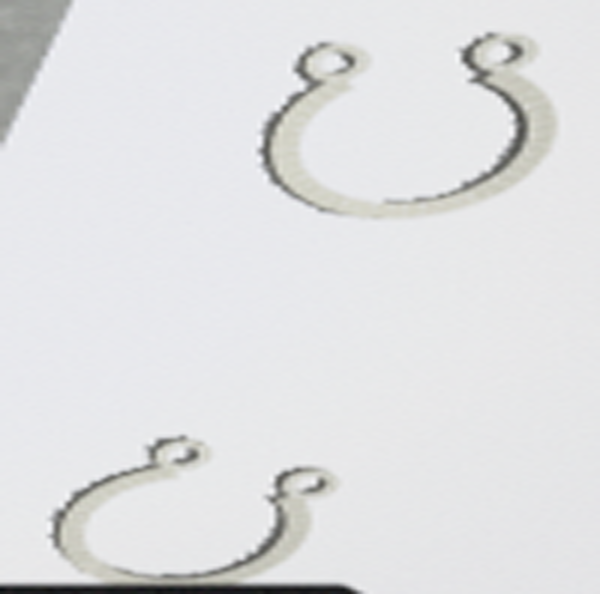

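```bash
cat >> h.py <<'E'
def ring(f,L,R,z=5):
    A,B=ray(f,*L,z),ray(f,*R,z)
    d=B-A; yaw=np.arctan2(-d[0],d[1]); n=np.array([-np.cos(yaw),-np.sin(yaw),0]); m=(A+B)/2
    print('eyes mid',m.round(1),'sep',np.linalg.norm(d).round(1),'yaw',np.degrees(yaw).round(1),'tool yaw',np.degrees(yaw).round(1)+90,'centre',(m-n*28.7).round(1))
E
python3 - <<'E'
from h import *
ring('w6',(461,68.2),(501.4,64.2))
ring('w7',(345+332/6-.5,60+63/3.3-.5),(345+500/6-.5,60+52/3.3-.5))
ring('w7',(345+180/6-.5,60+452/3.3-.5),(345+307/6-.5,60+482/3.3-.5))
E
```

```text
eyes mid [ 460.1 -186.5    5. ] sep 33.9 yaw 16.1 tool yaw 106.1 centre [ 487.6 -178.6    5. ]
eyes mid [ 460.  -187.2    5. ] sep 33.4 yaw 17.2 tool yaw 107.2 centre [ 487.4 -178.7    5. ]
eyes mid [ 618.2 -171.     5. ] sep 33.3 yaw -12.4 tool yaw 77.6 centre [ 646.2 -177.2    5. ]
```

Call:
drive_tool(
  motion=[
    [[-0.018,0.021,0],[0,0,0.013]],
    [[-0.018,0.021,0],[0,0,0.013]],
    [[-0.018,0.021,0],[0,0,0.013]],
    [[-0.018,0.021,0],[0,0,0.013]],
    [[-0.018,0.021,-0.012],[0,0,0.013]],
    [[-0.018,0.021,-0.015],[0,0,0.013]],
    [[-0.018,0.021,-0.015],[0,0,0.013]],
    [[-0.018,0.021,-0.015],[0,0,0.012]],
    [[-0.003,0.002,-0.01],[0,0,0]],
    [[0,0,0],[0,0,0]],
  ],
)

```text
time_s: 7.17
ee_pos: [455.6, -184.6, 131.6]
ee_rot: [-179.7, -0.3, 106.7]
force: [0.4, -0.4, -1.6]
gripper_width: 50.3
```

```bash
python3 look.py w8; python3 -c "
from h import *
im=load('w8')[0]; a=cv2.resize(im[130:250,190:320],None,fx=6,fy=5,interpolation=cv2.INTER_CUBIC);cv2.imwrite('pics/w8c.png',a[:,:,::-1])"
```

```text
7.1667 [ 455.56 -184.63  131.57] [-179.65   -0.31  106.69] [ -23.41   15.2   107.11    0.01   58.16 -130.11] 50.302399092572394 [ 0.42 -0.37 -1.64]
[ 379.04 -207.73  303.13]
```

View pics/w8c.png

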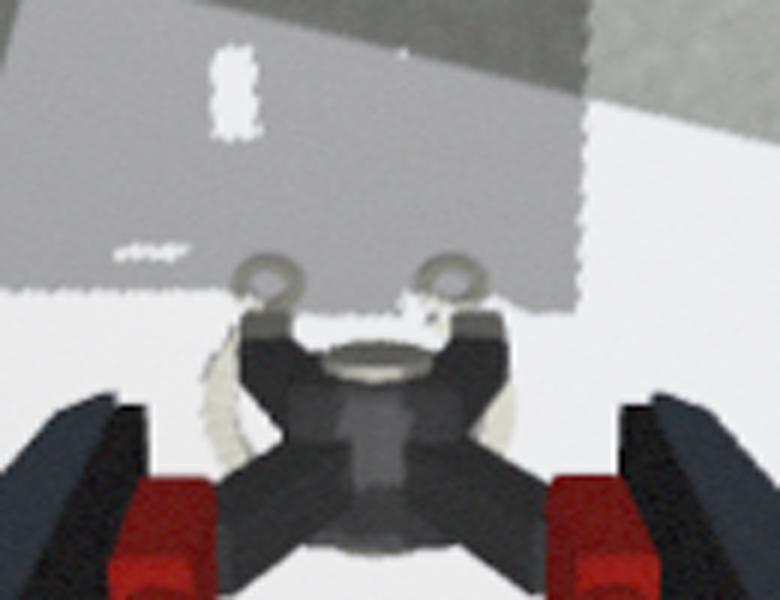

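```bash
cat >> h.py <<'E'
def tool(f,p):
    # world point -> offsets in camera-right(tool x) ... print nothing
    pass
E
python3 - <<'E'
from h import *
ring('w8',(190+270/6-.5,130+283/5-.5),(190+452/6-.5,130+279/5-.5))
ring('w8',(190+268/6-.5,130+322/5-.5),(190+478/6-.5,130+322/5-.5),z=131.6-90+4)
E
```

```text
eyes mid [ 459.3 -186.3    5. ] sep 33.0 yaw 18.2 tool yaw 108.2 centre [ 486.6 -177.3    5. ]
eyes mid [ 455.5 -185.1   45.6] sep 33.1 yaw 16.6 tool yaw 106.6 centre [ 483.  -176.9   45.6]
```

Call:
drive_tool(
  motion=[
    [[0.002,-0.001,0],[0,0,0.007]],
    [[0.0022,-0.0007,-0.005],[0,0,0]],
    [[0,0,-0.008],[0,0,0]],
    [[0,0,-0.008],[0,0,0]],
    [[0,0,-0.007],[0,0,0]],
    [[0,0,-0.005],[0,0,0]],
    [[0,0,0],[0,0,0]],
    [[0,0,0],[0,0,0]],
    [[0,0,0],[0,0,0]],
    [[0,0,0],[0,0,0]],
  ],
)

```text
time_s: 8.05
ee_pos: [463.9, -188.8, 101.9]
ee_rot: [180.0, 0.0, 107.0]
force: [-0.3, 0.3, -0.8]
gripper_width: 50.3
```

```bash
python3 look.py w9; python3 -c "
from h import *
im=load('w9')[0]; a=cv2.resize(im[130:250,190:320],None,fx=6,fy=5,interpolation=cv2.INTER_CUBIC);cv2.imwrite('pics/w9c.png',a[:,:,::-1])"
```

```text
8.05 [ 463.86 -188.79  101.87] [179.96   0.03 107.03] [ -23.47   17.6   108.64    0.01   53.71 -130.5 ] 50.2587571427376 [-0.33  0.34 -0.78]
[ 386.1  -211.72  272.91]
```

View pics/w9c.png

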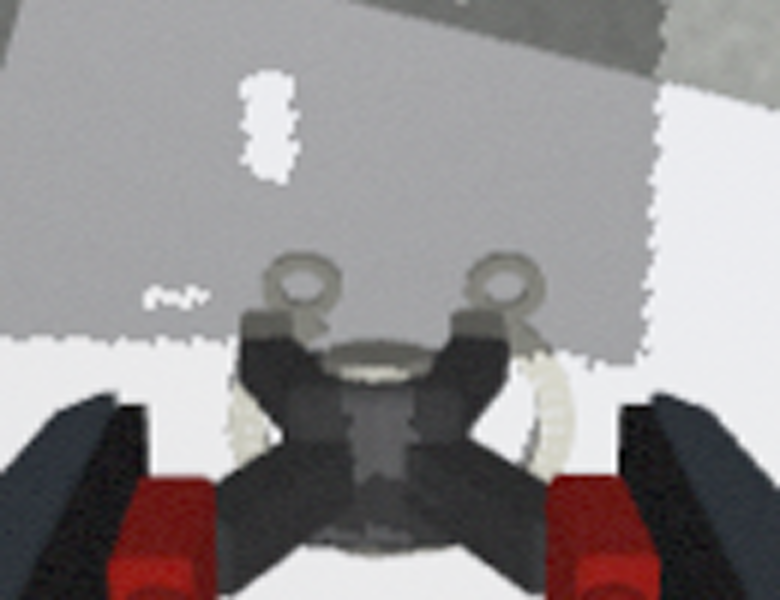

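```bash
python3 - <<'E'
from h import *
ring('w9',(190+302/6-.5,130+284/5-.5),(190+506/6-.5,130+284/5-.5))
ring('w9',(190+268/6-.5,130+322/5-.5),(190+478/6-.5,130+322/5-.5),z=101.9-90+4)
E
```

```text
eyes mid [ 459. -186.    5.] sep 33.3 yaw 17.1 tool yaw 107.1 centre [ 486.4 -177.6    5. ]
eyes mid [ 464.6 -189.5   15.9] sep 33.1 yaw 17.1 tool yaw 107.1 centre [ 492.  -181.1   15.9]
```

```bash
python3 - <<'E'
from h import *
c=np.array([463.9,-188.8]); y=np.radians(17.05)
X=np.array([np.cos(y),np.sin(y)])
for name,c,f,row,tz in [('w9',np.array([463.86,-188.8]),'w9',191.5,11.9),('w8',np.array([455.56,-184.63]),'w8',191.5,41.6),('w7',np.array([606.7,-357.03]),'w7',170+142/6.6-.5,112.3)]:
    for z in (4,12):
        p=ray(f,252.2,row if z==4 else row+5.3,tz+z)[:2]-c; yy=y if f!='w7' else np.radians(10.7)
        print(f,z,'fwd',p@[np.cos(yy),np.sin(yy)],'lat',p@[-np.sin(yy),np.cos(yy)])
E
```

```text
w9 4 fwd -1.905125188625672 lat -0.41331982987864596
w9 12 fwd 0.7339730506409381 lat -0.37792648553022035
w8 4 fwd -2.5119117079621773 lat 0.10240562844212701
w8 12 fwd 0.17522454214570568 lat 0.07518334908727625
w7 4 fwd -2.420235302211741 lat -0.45868355942696554
w7 12 fwd 0.2246537483756463 lat -0.4178334713265756
```

Call:
drive_tool(
  motion=[
    [[-0.003,0.0013,0],[0,0,0]],
    [[-0.0032,0.001,-0.001],[0,0,0]],
    [[0,0,-0.004],[0,0,0]],
    [[0,0,0],[0,0,0]],
    [[0,0,0],[0,0,0]],
    [[0,0,0],[0,0,0]],
    [[0,0,0],[0,0,0]],
    [[0,0,0],[0,0,0]],
    [[0,0,0],[0,0,0]],
    [[0,0,0],[0,0,0]],
  ],
)

```text
time_s: 8.93
ee_pos: [457.5, -186.4, 96.5]
ee_rot: [180.0, -0.0, 107.0]
force: [-0.1, -0.5, -1.8]
gripper_width: 50.3
```

```bash
cat > lk.py <<'E'
import sys
from h import *
np.set_printoptions(precision=2,suppress=True)
f=sys.argv[1]
s=env.state();print(s['time_s'],s['ee_pos'],s['ee_rot'],s['gripper_width'],s['force'])
im,P=snap('wrist',f); x0,x1,y0,y1=(190,320,130,250) if len(sys.argv)<3 else map(int,sys.argv[2].split(','))
a=cv2.resize(im[y0:y1,x0:x1],None,fx=6,fy=5,interpolation=cv2.INTER_CUBIC);cv2.imwrite('pics/'+f+'c.png',a[:,:,::-1])
E
python3 lk.py w10
```

```text
8.9333 [ 457.46 -186.41   96.54] [180.    -0.   107.03] 50.312661805737385 [-0.12 -0.45 -1.81]
```

View pics/w10c.png

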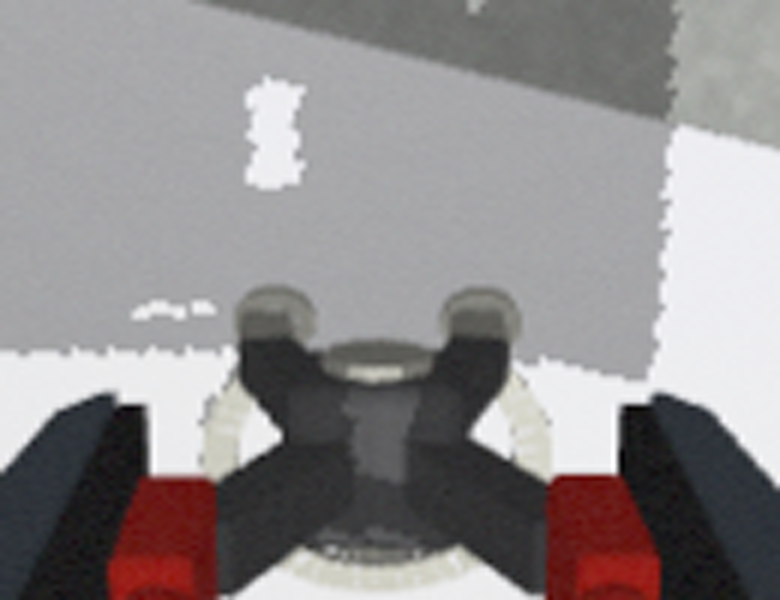

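Call:
drive_tool(
  motion=[
    [[-0.0003,0.0009,0],[0,0,0]],
    [[0,0,-0.001],[0,0,0]],
    [[0,0,-0.002],[0,0,0]],
    [[0,0,-0.0015],[0,0,0]],
    [[0,0,0],[0,0,0]],
    [[0,0,0],[0,0,0]],
    [[0,0,0],[0,0,0]],
    [[0,0,0],[0,0,0]],
    [[0,0,0],[0,0,0]],
    [[0,0,0],[0,0,0]],
  ],
)

```text
time_s: 9.82
ee_pos: [457.1, -185.5, 92.1]
ee_rot: [180.0, 0.0, 107.0]
force: [-1.0, 0.3, -2.4]
gripper_width: 50.1
```

```bash
python3 lk.py w11
```

```text
9.8167 [ 457.13 -185.49   92.07] [179.99   0.   107.03] 50.05135034910511 [-1.02  0.26 -2.43]
```

View pics/w11c.png

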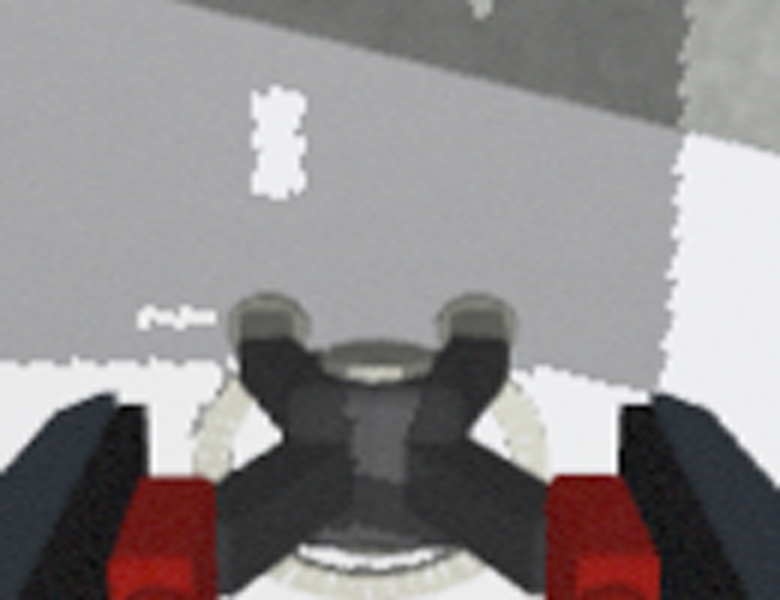

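Call:
drive_tool(
  motion=[
    [[0,0,-0.001],[0,0,0]],
    [[0,0,-0.0005],[0,0,0]],
    [[0,0,0],[0,0,0]],
    [[0,0,0],[0,0,0]],
    [[0,0,0],[0,0,0]],
    [[0,0,0],[0,0,0]],
    [[0,0,0],[0,0,0]],
    [[0,0,0],[0,0,0]],
    [[0,0,0],[0,0,0]],
    [[0,0,0],[0,0,0]],
  ],
)

```text
time_s: 10.7
ee_pos: [457.1, -185.5, 90.5]
ee_rot: [180.0, -0.0, 107.0]
force: [-0.2, -0.8, -1.1]
gripper_width: 50.2
```

```bash
python3 lk.py w12
```

```text
10.7 [ 457.07 -185.48   90.53] [180.    -0.   107.03] 50.24556511223276 [-0.21 -0.78 -1.14]
```

View pics/w12c.png

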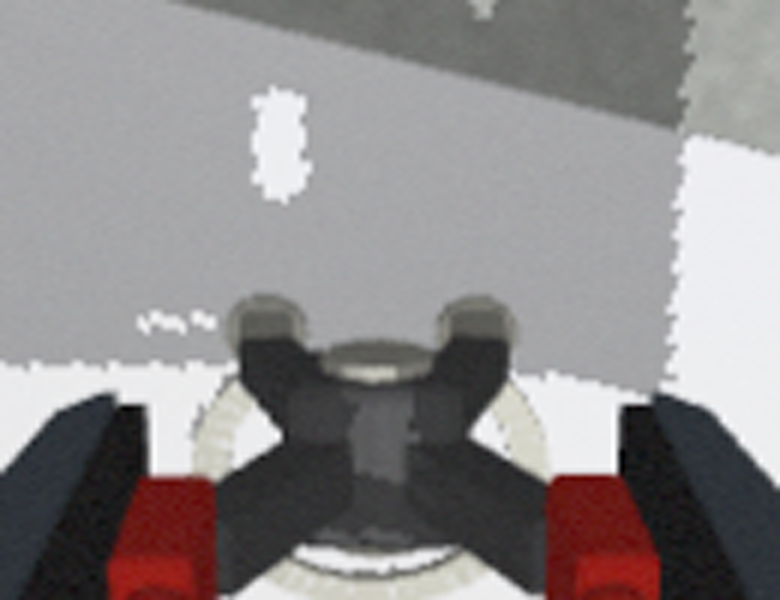

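Call:
drive_tool(
  motion=[
    [[0,0,0],[0,0,0]],
    [[0,0,0],[0,0,0]],
    [[0,0,0],[0,0,0]],
    [[0,0,0],[0,0,0]],
    [[0,0,0],[0,0,0]],
    [[0,0,0],[0,0,0]],
    [[0,0,0],[0,0,0]],
    [[0,0,0],[0,0,0]],
    [[0,0,0],[0,0,0]],
    [[0,0,0],[0,0,0]],
  ],
  claw=0.33,
  force=50,
)

```text
time_s: 11.58
ee_pos: [457.0, -185.4, 90.5]
ee_rot: [-180.0, -0.0, 107.0]
force: [-0.1, 0.1, -2.1]
gripper_width: 30.8
```

```bash
python3 lk.py w13
```

```text
11.5833 [ 457.05 -185.43   90.51] [-180.     -0.01  107.03] 30.806135487268175 [-0.09  0.08 -2.09]
```

View pics/w13c.png

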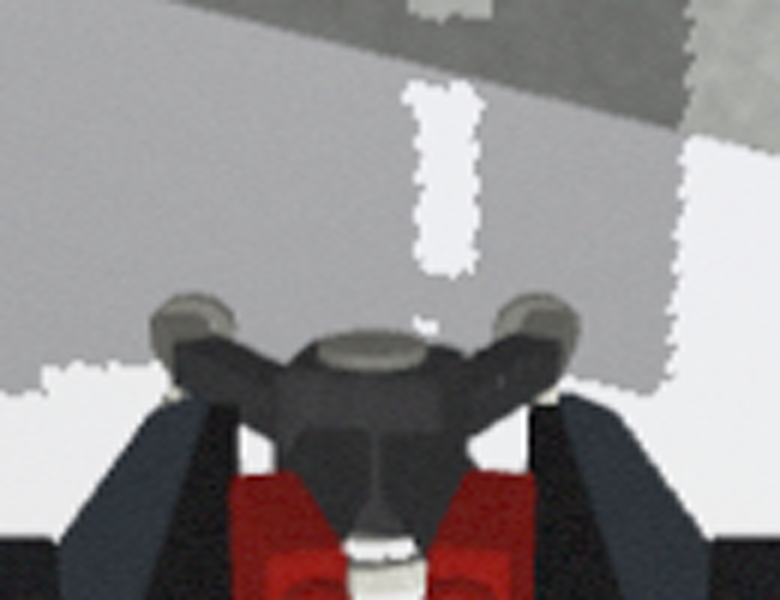

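Call:
drive_tool(
  motion=[
    [[0,0,0.001],[0,0,0]],
    [[0,0,0.002],[0,0,0]],
    [[0,0,0.003],[0,0,0]],
    [[0,0,0.004],[0,0,0]],
    [[0,0,0.005],[0,0,0]],
    [[0,0,0.005],[0,0,0]],
    [[0,0,0.005],[0,0,0]],
    [[0,0,0.003],[0,0,0]],
    [[0,0,0.002],[0,0,0]],
    [[0,0,0],[0,0,0]],
  ],
)

```text
time_s: 12.47
ee_pos: [457.3, -185.6, 121.1]
ee_rot: [180.0, 0.0, 107.0]
force: [-0.0, 0.0, -1.4]
gripper_width: 30.5
```

```bash
python3 lk.py w14; python3 look.py s14 side
```

```text
12.4667 [ 457.33 -185.59  121.07] [179.96   0.03 107.03] 30.52089048079693 [-0.04  0.04 -1.41]
12.5167 [ 457.16 -185.55  120.75] [179.98   0.01 107.03] [ -23.43   15.78  108.1     0.     56.1  -130.46] 30.782539887543766 [ 0.56  0.85 -0.87]
[ 305.22 -925.2   762.44]
```

View pics/w14c.png

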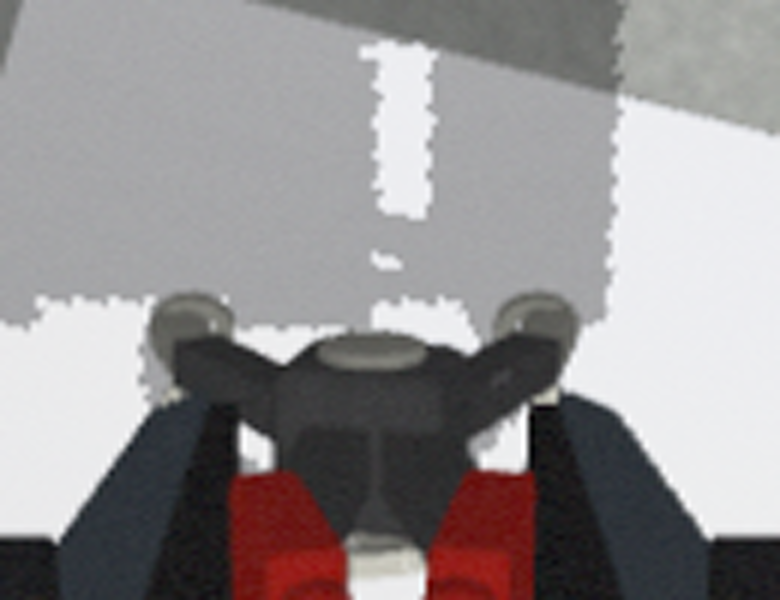

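View pics/s14b.png

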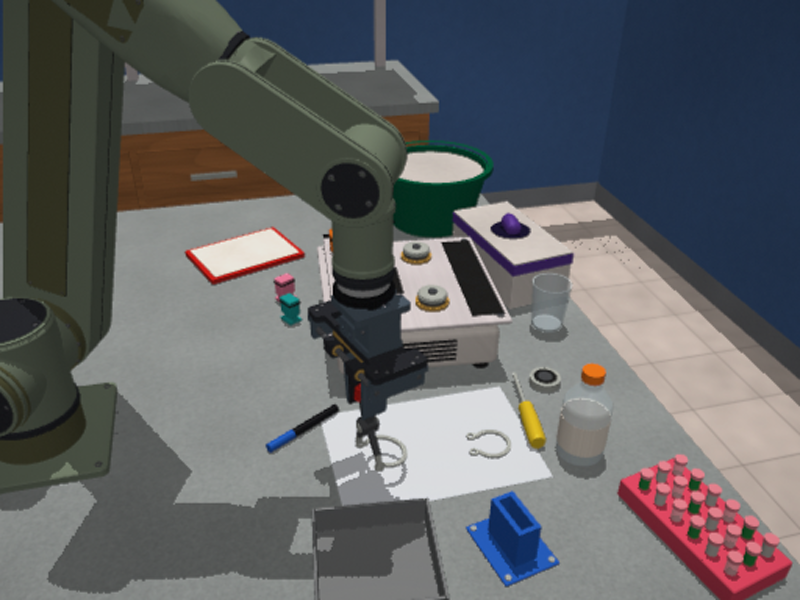

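Call:
drive_tool(
  motion=[
    [[0.002,0.004,0.01],[0,0,0]],
    [[0.004,0.008,0.015],[0,0,0]],
    [[0.007,0.012,0.015],[0,0,0]],
    [[0.008,0.014,0.015],[0,0,0]],
    [[0.008,0.014,0.015],[0,0,0]],
    [[0.008,0.014,0.015],[0,0,0]],
    [[0.008,0.014,0.015],[0,0,0]],
    [[0.008,0.014,0.01],[0,0,0]],
    [[0.008,0.014,0.007],[0,0,0]],
    [[0.008,0.014,0.003],[0,0,0]],
  ],
)

```text
time_s: 13.4
ee_pos: [526.9, -62.5, 242.4]
ee_rot: [179.9, 0.0, 107.0]
force: [-0.3, -0.4, -1.8]
gripper_width: 30.6
```

Call:
drive_tool(
  motion=[
    [[0.008,0.014,0],[0,0,0]],
    [[0.008,0.014,0],[0,0,0]],
    [[0.008,0.014,0],[0,0,0]],
    [[0.008,0.014,0],[0,0,0]],
    [[0.008,0.014,0],[0,0,0]],
    [[0.008,0.014,0],[0,0,0]],
    [[0.008,0.014,0],[0,0,0]],
    [[0.008,0.014,0],[0,0,0]],
    [[0.005,0.008,0],[0,0,0]],
    [[0.002,0.004,0],[0,0,0]],
  ],
)

```text
time_s: 14.23
ee_pos: [597.9, 62.0, 240.3]
ee_rot: [180.0, -0.0, 107.1]
force: [-0.1, 0.1, -2.7]
gripper_width: 30.8
```

```bash
python3 look.py w15; python3 look.py s15 side
```

```text
14.2333 [597.88  62.   240.3 ] [180.    -0.02 107.1 ] [   4.82   19.87   83.5     0.02   76.63 -102.29] 30.791863930162705 [-0.07  0.11 -2.74]
[520.28  38.88 411.37]
14.2833 [597.78  62.05 240.24] [180.    -0.03 107.11] [   4.81   19.86   83.52    0.03   76.63 -102.3 ] 30.664963581096526 [ 0.14  0.08 -1.95]
[ 305.22 -925.2   762.44]
```

View pics/w15b.png

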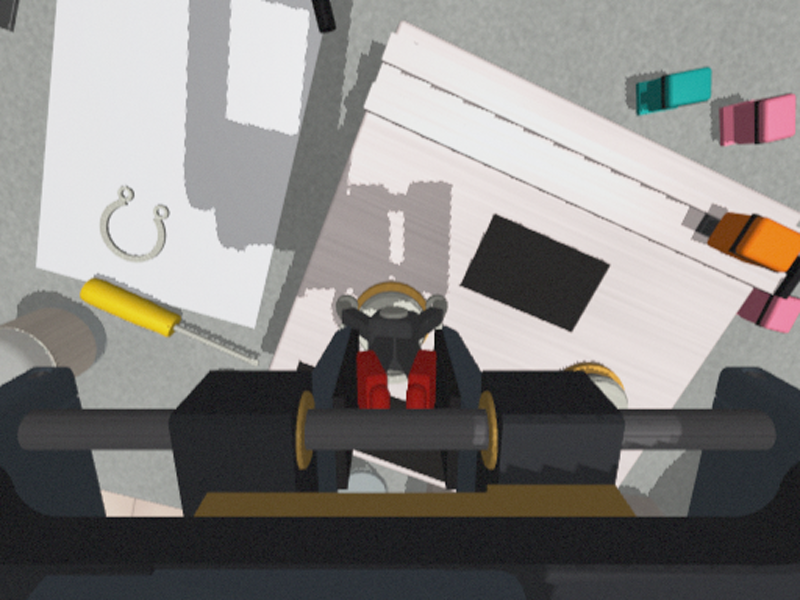

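View pics/s15b.png

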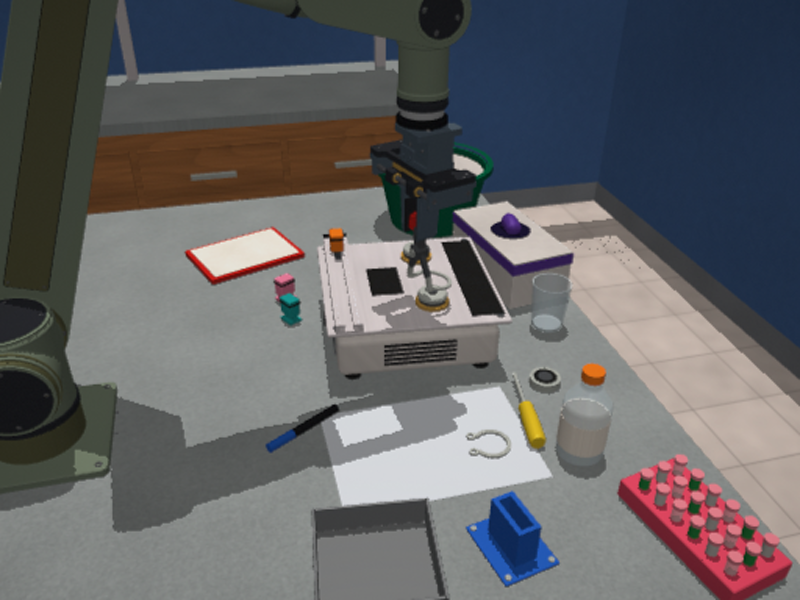

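```bash
python3 - <<'E'
from h import *
im=load('w15')[0]; a=cv2.resize(im[165:265,195:305],None,fx=7,fy=6,interpolation=cv2.INTER_CUBIC);cv2.imwrite('pics/w15c.png',a[:,:,::-1])
E
```

```text
(no output)
```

View pics/w15c.png

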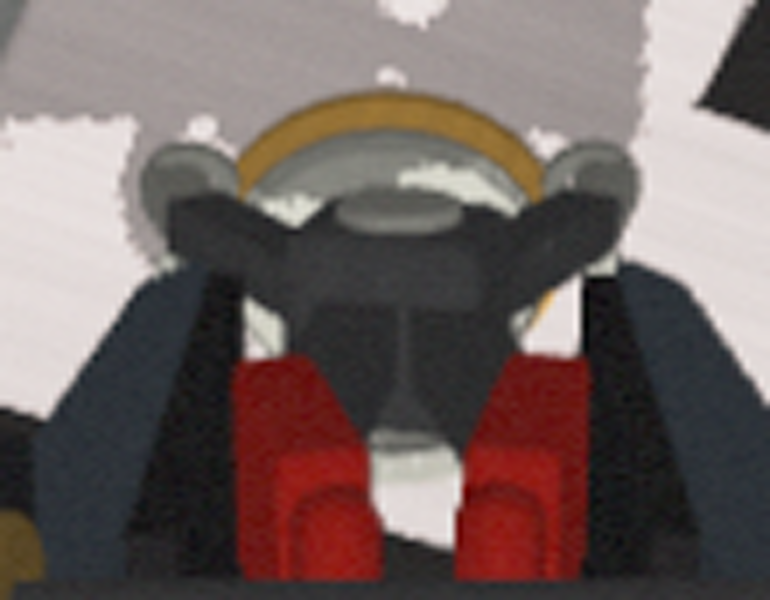

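```bash
cat >> h.py <<'E'
from scipy.optimize import least_squares
def washer(f,z=115,roi=(200,300,170,250),R=28.5,side='out'):
    im=load(f)[0]; hsv=cv2.cvtColor(im,cv2.COLOR_RGB2HSV)
    x0,x1,y0,y1=roi
    m=np.zeros(im.shape[:2],np.uint8); m[y0:y1,x0:x1]=((hsv[...,0]>12)&(hsv[...,0]<28)&(hsv[...,1]>110))[y0:y1,x0:x1]
    # outer boundary: topmost pixel per column
    pts=[]
    for u in range(x0,x1):
        v=np.flatnonzero(m[:,u])
        if len(v): pts.append((u,v[0]-.5))
    W=np.array([ray(f,u,v,z)[:2] for u,v in pts])
    r=least_squares(lambda c:np.hypot(*(W-c).T)-R,W.mean(0)+[28,0],loss='soft_l1')
    return r.x,len(W),np.abs(r.fun).mean()
E
python3 - <<'E'
from h import *
np.set_printoptions(precision=2,suppress=True)
c,n,e=washer('w15'); print('washer',c,n,e)
y=np.radians(17.1);X=np.array([np.cos(y),np.sin(y)]);Y=np.array([-X[1],X[0]]); t=np.array([597.88,62])
print('washer rel tool',(c-t)@X,(c-t)@Y)
for u,v in [(190,142),(590,142)]:
    p=ray('w15',195+u/7-.5,165+v/6-.5,154.3)[:2]; print('lug front rel',(p-t)@X+6.5,(p-t)@Y)
E
```

```text
washer [623.61  66.67] 45 0.29334409924240507
washer rel tool 25.96850870479092 -3.1060981930559546
lug front rel 1.2571479290295375 -29.108409291523795
lug front rel 1.223554479585924 24.676598938309464
```

Call:
drive_tool(
  motion=[
    [[0.001,-0.0002,-0.002],[0,0,0]],
    [[0,0,-0.004],[0,0,0]],
    [[0,0,-0.005],[0,0,0]],
    [[0,0,-0.004],[0,0,0]],
    [[0,0,-0.002],[0,0,0]],
    [[0,0,0],[0,0,0]],
    [[0,0,0],[0,0,0]],
    [[0,0,0],[0,0,0]],
    [[0,0,0],[0,0,0]],
    [[0,0,0],[0,0,0]],
  ],
)

```text
time_s: 15.17
ee_pos: [598.2, 60.3, 223.8]
ee_rot: [180.0, 0.0, 107.0]
force: [-0.2, -0.6, -1.9]
gripper_width: 30.7
```

```bash
python3 lk.py w16 195,305,165,265; python3 - <<'E'
from h import *
np.set_printoptions(precision=2,suppress=True)
c,n,e=washer('w16'); print('washer',c,n,e)
s=env.state(); t=s['ee_pos'][:2]
y=np.radians(17.1);X=np.array([np.cos(y),np.sin(y)]);Y=np.array([-X[1],X[0]])
print('washer rel tool',(c-t)@X,(c-t)@Y)
E
```

```text
15.1667 [598.19  60.32 223.79] [179.97   0.   107.03] 30.743323674406064 [-0.21 -0.61 -1.9 ]
washer [623.39  66.41] 47 0.3555095936527154
washer rel tool 25.913864383267747 -1.633641732973984
```

View pics/w16c.png

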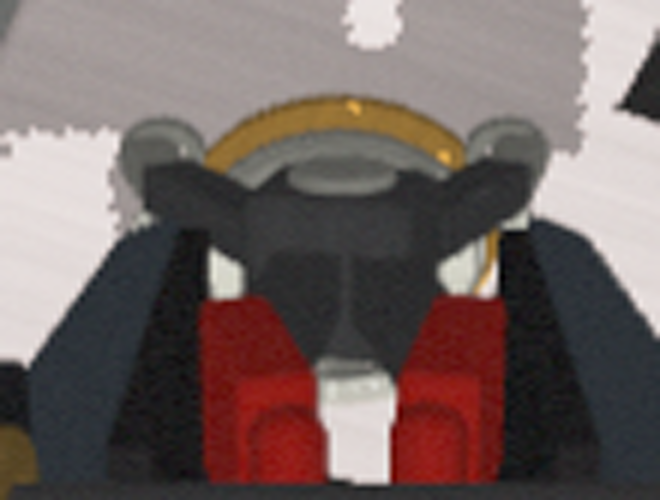

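```bash
python3 - <<'E'
from h import *
t=np.array([598.19,60.32])
y=np.radians(17.1);X=np.array([np.cos(y),np.sin(y)]);Y=np.array([-X[1],X[0]])
for u,v in [(163,118),(506,118)]:
    p=ray('w16',195+u/6-.5,165+v/5-.5,137.8)[:2]; print('lug front rel',(p-t)@X+6.5,(p-t)@Y)
for u,v in [(355,372),(355,400)]:
    p=ray('w16',195+u/6-.5,165+v/5-.5,137.8)[:2]; print('back rel',(p-t)@X,(p-t)@Y)
E
```

```text
lug front rel 1.1986472279020433 -29.066199578099674
lug front rel 1.2287117436411688 24.730650716269587
back rel 47.35275037740727 1.0291046622948445
back rel 53.519321847225 1.026900575432796
```

```bash
python3 - <<'E'
from h import *
im=load('w13')[0]; a=cv2.resize(im[180:260,200:300],None,fx=8,fy=7,interpolation=cv2.INTER_CUBIC);cv2.imwrite('pics/a.png',a[:,:,::-1])
im=load('w16')[0]; a=cv2.resize(im[180:260,200:300],None,fx=8,fy=7,interpolation=cv2.INTER_CUBIC);cv2.imwrite('pics/b.png',a[:,:,::-1])
E
```

```text
(no output)
```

View pics/a.png

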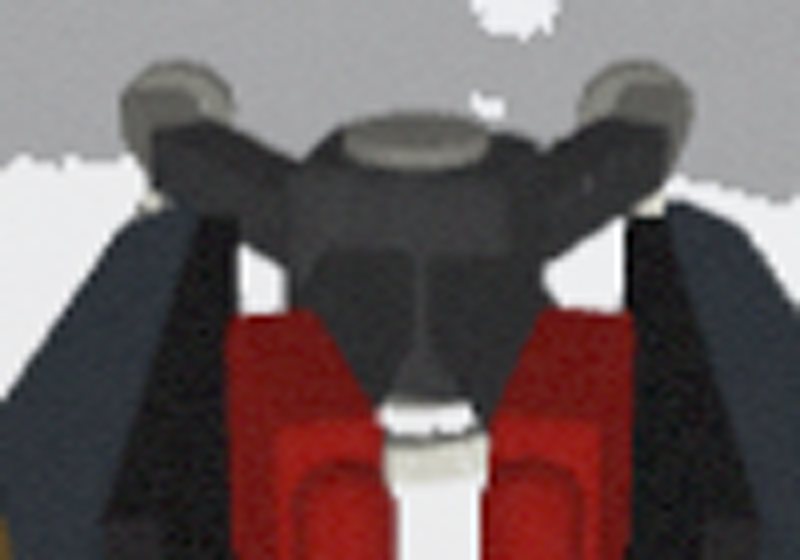

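View pics/b.png

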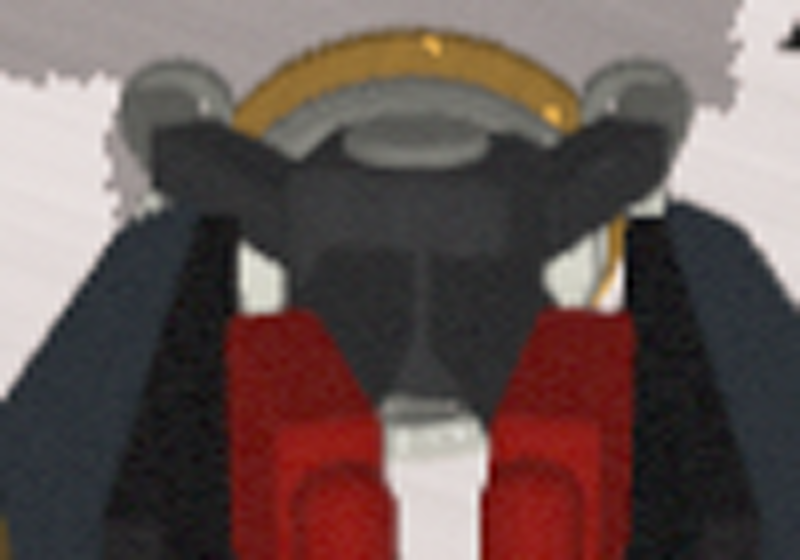

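```bash
python3 - <<'E'
from h import *
y=np.radians(17.03);X=np.array([np.cos(y),np.sin(y)]);Y=np.array([-X[1],X[0]])
t=np.array([457.05,-185.43])
for u,v in [(177,60),(637,60),(435,430),(435,447),(435,482)]:
    p=ray('w13',200+u/8-.5,180+v/7-.5,4.5)[:2]; print((p-t)@X,(p-t)@Y)
t=np.array([598.19,60.32])
for dz in (8,9,10,11):
  for u,v in [(435,423),(435,453)]:
    p=ray('w16',200+u/8-.5,180+v/7-.5,137.8-dz)[:2]; print(dz,(p-t)@X,(p-t)@Y)
E
```

```text
-5.343648092194939 -29.14618365728952
-5.3753948556642905 24.97167891977725
49.52371119345791 1.2642666931885
52.200038817681694 1.2670670941891755
57.755761064369885 1.2728803772858517
8 52.50983244143493 1.310552563584427
8 57.3800427120568 1.3157806031602992
9 53.01378419560013 1.3124681679575299
9 57.90237283386037 1.3177159362161335
10 53.51773594976533 1.3143837723306346
10 58.424702955663925 1.319651269271966
11 54.021687703930645 1.3162993767037037
11 58.94703307746749 1.3215866023277985
```

Call:
drive_tool(
  motion=[
    [[0.0009,0.0008,0],[0,0,0]],
    [[0,0,0],[0,0,0]],
    [[0,0,0],[0,0,0]],
    [[0,0,0],[0,0,0]],
    [[0,0,-0.001],[0,0,0]],
    [[0,0,-0.002],[0,0,0]],
    [[0,0,-0.002],[0,0,0]],
    [[0,0,-0.001],[0,0,0]],
    [[0,0,0],[0,0,0]],
    [[0,0,0],[0,0,0]],
  ],
)

```text
time_s: 16.05
ee_pos: [598.9, 61.1, 217.4]
ee_rot: [-180.0, -0.0, 107.0]
force: [0.3, 0.6, -2.1]
gripper_width: 30.5
```

```bash
cat > hubcheck.py <<'E'
import sys
from h import *
np.set_printoptions(precision=2,suppress=True)
f=sys.argv[1]; yaw=np.radians(float(sys.argv[2]))
s=env.state();t=s['ee_pos'][:2];print(s['time_s'],s['ee_pos'],s['ee_rot'],s['gripper_width'],s['force'])
im,P=snap('wrist',f); a=cv2.resize(im[180:260,200:300],None,fx=8,fy=7,interpolation=cv2.INTER_CUBIC);cv2.imwrite('pics/'+f+'c.png',a[:,:,::-1])
X=np.array([np.cos(yaw),np.sin(yaw)]);Y=np.array([-X[1],X[0]])
c,n,e=washer(f); print('washer',c,n,e,'rel tool',(c-t)@X,(c-t)@Y)
E
python3 hubcheck.py w17 17.05
```

```text
16.05 [598.94  61.14 217.39] [-179.99   -0.01  107.03] 30.533377321351054 [ 0.29  0.62 -2.1 ]
washer [623.31  66.52] 45 0.3521177728792964 rel tool 24.875368525030936 -2.0036783830177316
```

View pics/w17c.png

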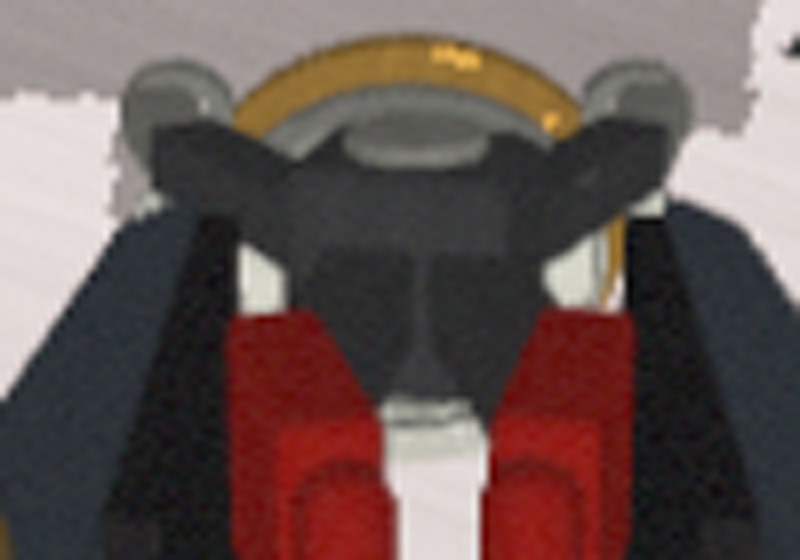

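Call:
drive_tool(
  motion=[
    [[0,0,-0.001],[0,0,0]],
    [[0,0,-0.001],[0,0,0]],
    [[0,0,-0.001],[0,0,0]],
    [[0,0,-0.001],[0,0,0]],
    [[0,0,-0.001],[0,0,0]],
    [[0,0,-0.001],[0,0,0]],
    [[0,0,0],[0,0,0]],
    [[0,0,0],[0,0,0]],
    [[0,0,0],[0,0,0]],
    [[0,0,0],[0,0,0]],
  ],
)

```text
time_s: 16.93
ee_pos: [599.0, 61.1, 211.6]
ee_rot: [180.0, -0.0, 107.0]
force: [-0.6, -0.4, -1.3]
gripper_width: 30.6
```

```bash
python3 hubcheck.py w18 17.05; python3 -c "
from h import *
im,P=snap('side','s18'); a=cv2.resize(im[150:230,230:330],None,fx=7,fy=7,interpolation=cv2.INTER_CUBIC);cv2.imwrite('pics/s18c.png',a[:,:,::-1])"
```

```text
16.9333 [599.01  61.11 211.6 ] [179.99  -0.   107.03] 30.59492972468239 [-0.64 -0.4  -1.35]
washer [623.29  66.22] 45 0.3571928870947826 rel tool 24.71723001157846 -2.2316958954991133
```

View pics/w18c.png

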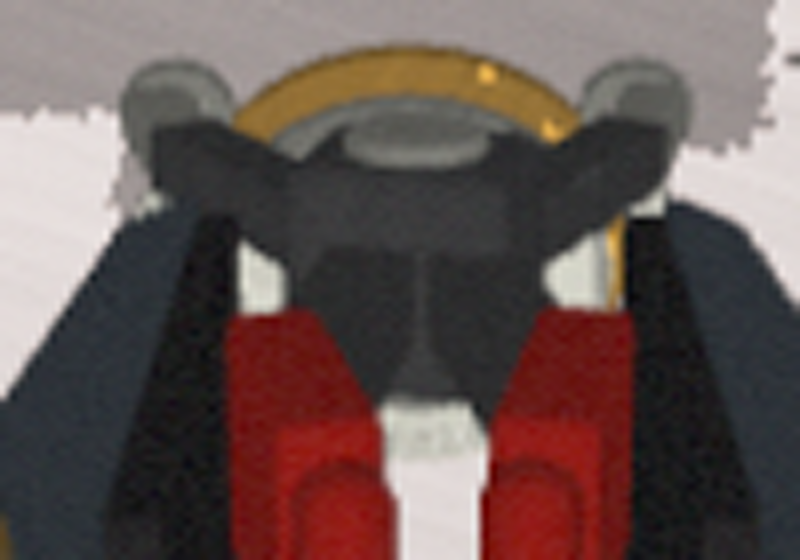

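View pics/s18c.png

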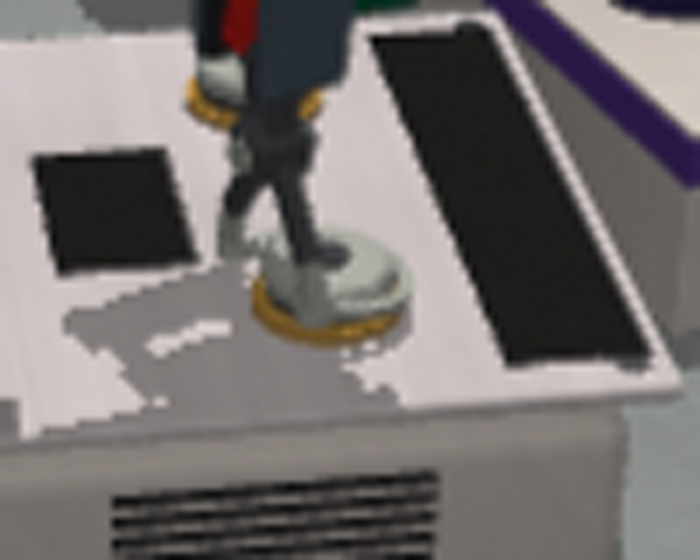

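Call:
drive_tool(
  motion=[
    [[0,0,-0.001],[0,0,0]],
    [[0,0,-0.001],[0,0,0]],
    [[0,0,-0.001],[0,0,0]],
    [[0,0,-0.001],[0,0,0]],
    [[0,0,-0.001],[0,0,0]],
    [[0,0,0],[0,0,0]],
    [[0,0,0],[0,0,0]],
    [[0,0,0],[0,0,0]],
    [[0,0,0],[0,0,0]],
    [[0,0,0],[0,0,0]],
  ],
)

```text
time_s: 17.87
ee_pos: [599.0, 61.1, 206.6]
ee_rot: [180.0, -0.0, 107.0]
force: [0.1, 0.6, -1.0]
gripper_width: 30.4
```

```bash
python3 hubcheck.py w19 17.05; python3 -c "
from h import *
im,P=snap('side','s19'); a=cv2.resize(im[150:230,230:330],None,fx=7,fy=7,interpolation=cv2.INTER_CUBIC);cv2.imwrite('pics/s19c.png',a[:,:,::-1])"
```

```text
17.8667 [598.99  61.1  206.56] [180.    -0.01 107.02] 30.42217608170099 [ 0.09  0.57 -0.96]
washer [623.15  66.24] 48 0.6157051021347331 rel tool 24.602588523468704 -2.166090164669877
```

View pics/w19c.png

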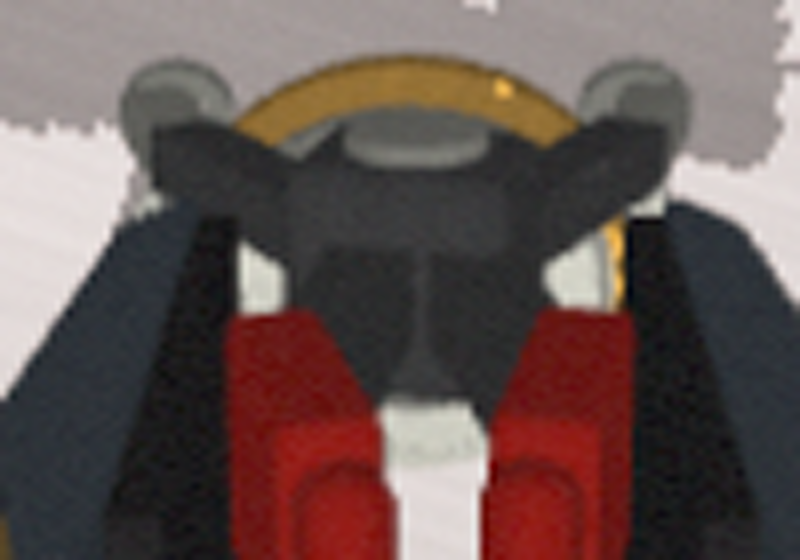

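View pics/s19c.png

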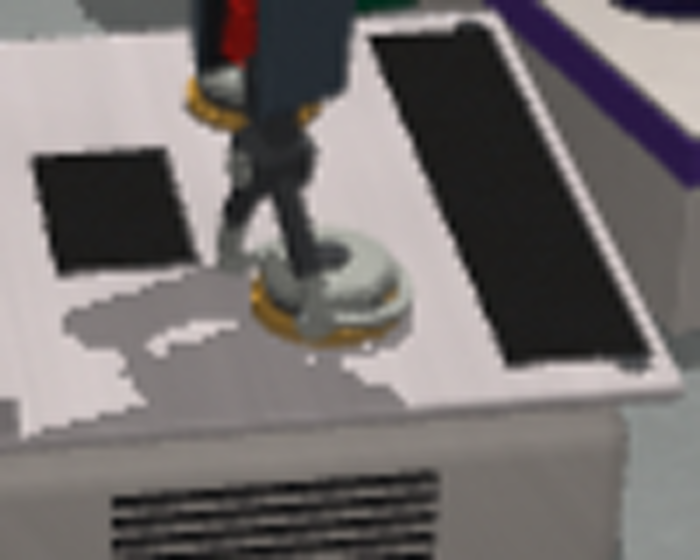

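Call:
drive_tool(
  motion=[
    [[0,0,-0.001],[0,0,0]],
    [[0,0,0],[0,0,0]],
    [[0,0,0],[0,0,0]],
    [[0,0,0],[0,0,0]],
    [[0,0,0],[0,0,0]],
    [[0,0,0],[0,0,0]],
    [[0,0,0],[0,0,0]],
    [[0,0,0],[0,0,0]],
    [[0,0,0],[0,0,0]],
    [[0,0,0],[0,0,0]],
  ],
)

```text
time_s: 18.8
ee_pos: [599.0, 61.1, 205.5]
ee_rot: [180.0, -0.0, 107.0]
force: [-0.2, 1.0, -1.4]
gripper_width: 30.5
```

Call:
drive_tool(
  motion=[
    [[-0.0005,-0.0001,0],[0,0,0]],
    [[-0.0005,-0.0002,0],[0,0,0]],
    [[-0.0005,-0.0002,0],[0,0,0]],
    [[0,0,0],[0,0,0]],
    [[0,0,0],[0,0,0]],
    [[0,0,0],[0,0,0]],
    [[0,0,0],[0,0,0]],
    [[0,0,0],[0,0,0]],
    [[0,0,0],[0,0,0]],
    [[0,0,0],[0,0,0]],
  ],
  claw=0.41,
)

```text
time_s: 19.63
ee_pos: [597.5, 60.6, 205.5]
ee_rot: [-180.0, -0.0, 107.0]
force: [1.2, 0.1, -0.9]
gripper_width: 37.9
```

Call:
drive_tool(
  motion=[
    [[-0.0006,-0.0002,0],[0,0,0]],
    [[-0.0005,-0.0002,0],[0,0,0]],
    [[-0.0006,-0.0002,0],[0,0,0]],
    [[0,0,0],[0,0,0]],
    [[0,0,0],[0,0,0]],
    [[0,0,0],[0,0,0]],
    [[0,0,0],[0,0,0]],
    [[0,0,0],[0,0,0]],
    [[0,0,0],[0,0,0]],
    [[0,0,0],[0,0,0]],
  ],
  claw=0.48,
)

```text
time_s: 20.47
ee_pos: [595.8, 60.0, 205.5]
ee_rot: [-180.0, -0.0, 107.0]
force: [-0.4, -0.1, -1.2]
gripper_width: 43.5
```

Call:
drive_tool(
  motion=[
    [[-0.0006,-0.0002,0],[0,0,0]],
    [[-0.0006,-0.0002,0],[0,0,0]],
    [[-0.0005,-0.0002,0],[0,0,0]],
    [[0,0,0],[0,0,0]],
    [[0,0,0],[0,0,0]],
    [[0,0,0],[0,0,0]],
    [[0,0,0],[0,0,0]],
    [[0,0,0],[0,0,0]],
    [[0,0,0],[0,0,0]],
    [[0,0,0],[0,0,0]],
  ],
  claw=0.55,
)

```text
time_s: 21.3
ee_pos: [594.1, 59.4, 205.5]
ee_rot: [-180.0, -0.0, 107.0]
force: [0.7, 0.3, -0.7]
gripper_width: 50.0
```

```bash
python3 hubcheck.py w20 17.05; python3 -c "
from h import *
im,P=snap('side','s20'); a=cv2.resize(im[150:230,230:330],None,fx=7,fy=7,interpolation=cv2.INTER_CUBIC);cv2.imwrite('pics/s20c.png',a[:,:,::-1])"
```

```text
21.3 [594.07  59.43 205.51] [-180.     -0.01  107.03] 49.978575302772875 [ 0.7   0.32 -0.72]
washer [622.92  66.78] 22 0.35804716510934786 rel tool 29.7335687022307 -1.4260426758637152
```

View pics/w20c.png

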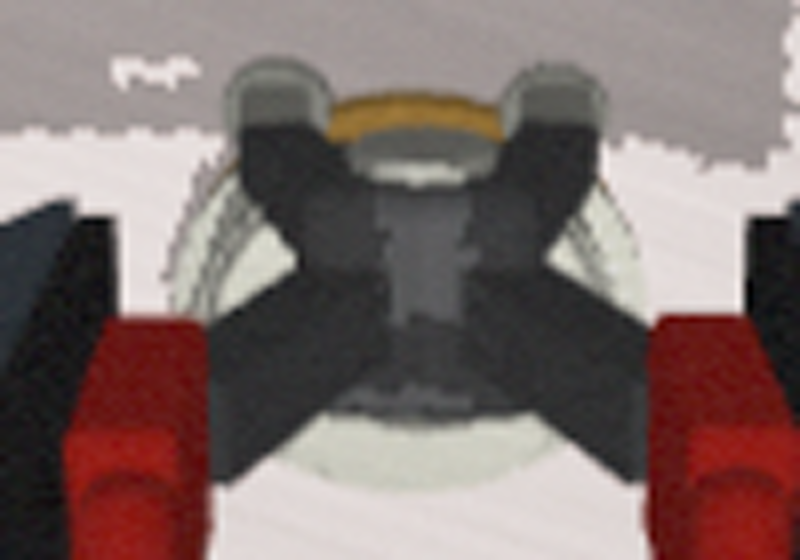

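View pics/s20c.png

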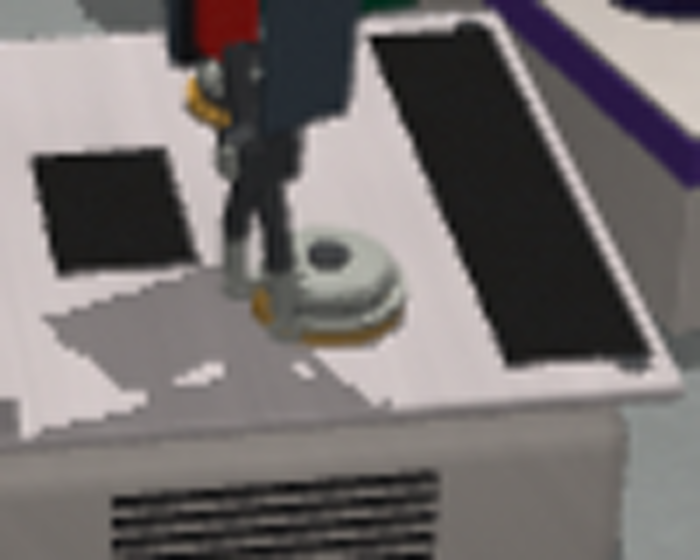

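Call:
drive_tool(
  motion=[
    [[0,0,0.001],[0,0,0]],
    [[0,0,0.002],[0,0,0]],
    [[0,0,0.003],[0,0,0]],
    [[0,0,0.005],[0,0,0]],
    [[0,0,0.008],[0,0,0]],
    [[0,0,0.01],[0,0,0]],
    [[0,0,0.01],[0,0,0]],
    [[-0.01,0,0.01],[0,0,0]],
    [[-0.015,0,0.005],[0,0,0]],
    [[-0.01,0,0],[0,0,0]],
  ],
)

```text
time_s: 22.23
ee_pos: [558.3, 59.5, 261.8]
ee_rot: [179.8, 0.0, 107.0]
force: [-0.4, 1.2, -1.7]
gripper_width: 50.3
```

```bash
python3 look.py w21;  python3 -c "
from h import *
im,P=snap('side','s21'); a=cv2.resize(im[150:230,230:330],None,fx=7,fy=7,interpolation=cv2.INTER_CUBIC);cv2.imwrite('pics/s21c.png',a[:,:,::-1])"
```

```text
22.2333 [558.35  59.5  261.8 ] [179.85   0.02 107.03] [   4.9    15.52   86.73    0.01   77.6  -102.13] 50.30515943658121 [-0.35  1.16 -1.74]
[480.24  36.45 432.65]
```

View pics/w21b.png

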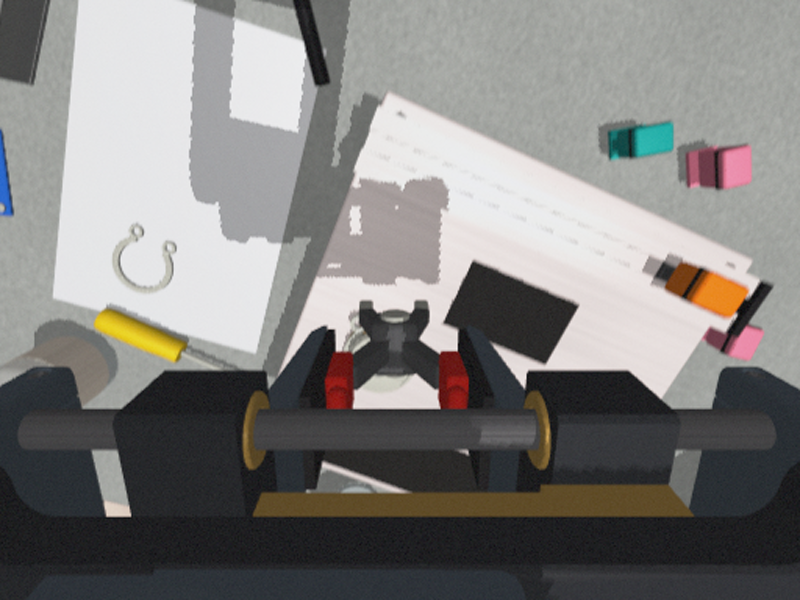

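View pics/s21c.png

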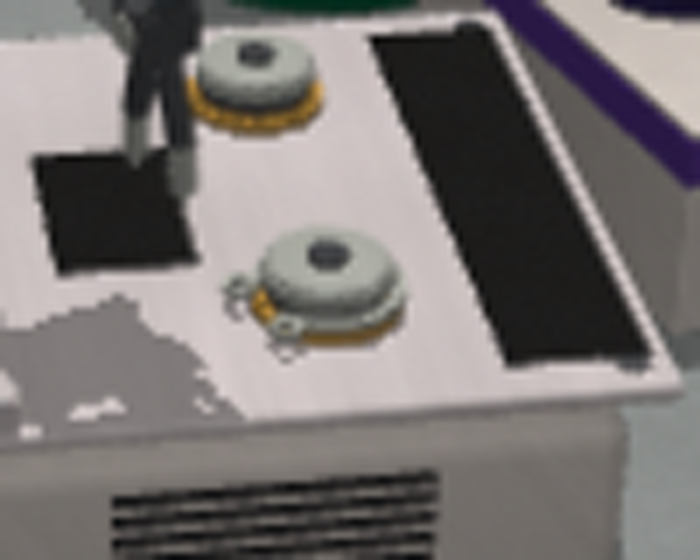

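Call:
drive_tool(
  motion=[
    [[0.004,-0.015,0],[0,0,-0.05]],
    [[0.005,-0.023,0],[0,0,-0.055]],
    [[0.005,-0.023,0],[0,0,-0.055]],
    [[0.005,-0.023,0],[0,0,-0.055]],
    [[0.005,-0.023,0],[0,0,-0.055]],
    [[0.005,-0.023,0],[0,0,-0.055]],
    [[0.005,-0.023,-0.01],[0,0,-0.055]],
    [[0.005,-0.023,-0.015],[0,0,-0.055]],
    [[0.005,-0.023,-0.02],[0,0,-0.04]],
    [[0.005,-0.023,-0.02],[0,0,-0.038]],
  ],
)

```text
time_s: 23.17
ee_pos: [608.6, -163.9, 193.8]
ee_rot: [179.9, -0.0, 77.5]
force: [-0.2, 0.2, -1.9]
gripper_width: 50.0
```

Call:
drive_tool(
  motion=[
    [[0.002,-0.006,-0.01],[0,0,0]],
    [[0,0,-0.02],[0,0,0]],
    [[0,0,-0.02],[0,0,0]],
    [[0,0,-0.01],[0,0,0]],
    [[0,0,-0.005],[0,0,0]],
    [[0,0,0],[0,0,0]],
    [[0,0,0],[0,0,0]],
    [[0,0,0],[0,0,0]],
    [[0,0,0],[0,0,0]],
    [[0,0,0],[0,0,0]],
  ],
)

```text
time_s: 24.0
ee_pos: [610.6, -168.6, 130.6]
ee_rot: [179.9, -0.0, 77.6]
force: [-0.5, 0.3, -1.1]
gripper_width: 49.7
```

```bash
python3 lk.py w22
```

```text
24.0 [ 610.59 -168.58  130.59] [179.89  -0.    77.65] 49.729757012892165 [-0.49  0.34 -1.05]
```

View pics/w22c.png

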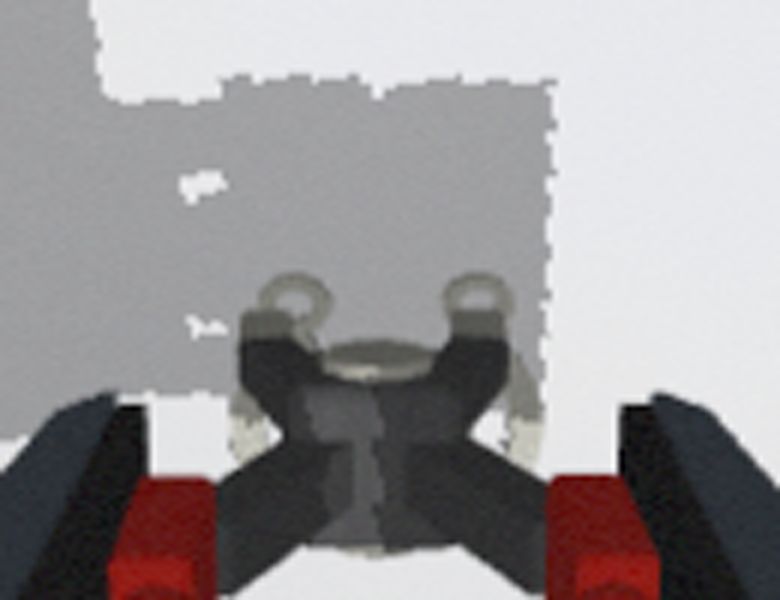

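```bash
python3 - <<'E'
from h import *
ring('w22',(190+296/6-.5,130+303/5-.5),(190+480/6-.5,130+303/5-.5),z=4.5)
E
```

```text
eyes mid [ 619.3 -169.     4.5] sep 33.4 yaw -12.3 tool yaw 77.7 centre [ 647.4 -175.1    4.5]
```

Call:
drive_tool(
  motion=[
    [[0.003,0.0005,0],[0,0,0]],
    [[0.0041,0.0005,-0.005],[0,0,0]],
    [[0,0,-0.008],[0,0,0]],
    [[0,0,-0.008],[0,0,0]],
    [[0,0,-0.008],[0,0,0]],
    [[0,0,-0.0045],[0,0,0]],
    [[0,0,0],[0,0,0]],
    [[0,0,0],[0,0,0]],
    [[0,0,0],[0,0,0]],
    [[0,0,0],[0,0,0]],
  ],
)

```text
time_s: 24.88
ee_pos: [617.5, -167.7, 96.5]
ee_rot: [179.9, -0.0, 77.6]
force: [-0.1, 0.3, -1.2]
gripper_width: 50.2
```

```bash
python3 lk.py w23
```

```text
24.8833 [ 617.51 -167.73   96.54] [179.94  -0.    77.63] 50.19834282099146 [-0.08  0.29 -1.23]
```

View pics/w23c.png

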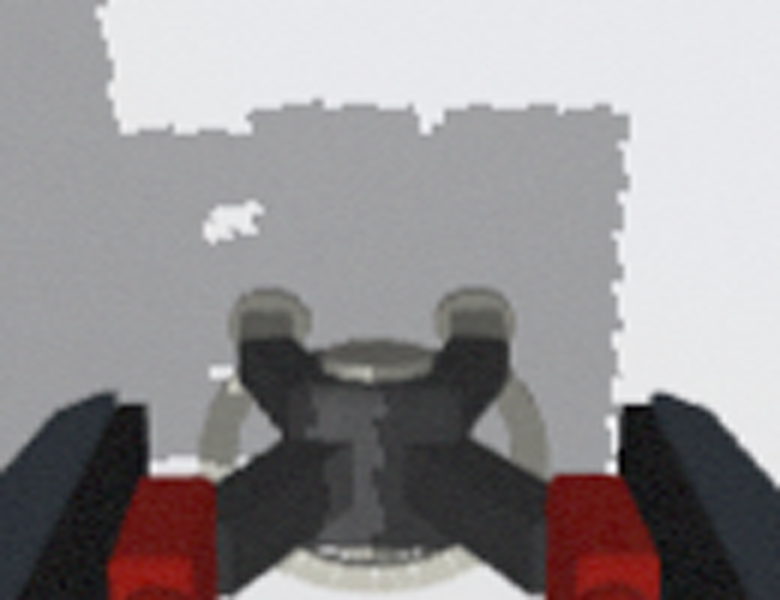

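Call:
drive_tool(
  motion=[
    [[0,0,-0.001],[0,0,0]],
    [[0,0,-0.001],[0,0,0]],
    [[0,0,-0.001],[0,0,0]],
    [[0,0,-0.001],[0,0,0]],
    [[0,0,-0.001],[0,0,0]],
    [[0,0,-0.001],[0,0,0]],
    [[0,0,0],[0,0,0]],
    [[0,0,0],[0,0,0]],
    [[0,0,0],[0,0,0]],
    [[0,0,0],[0,0,0]],
  ],
)

```text
time_s: 25.77
ee_pos: [617.2, -167.6, 90.0]
ee_rot: [-180.0, -0.0, 77.6]
force: [1.0, 0.4, -1.0]
gripper_width: 50.0
```

```bash
python3 lk.py w24
```

```text
25.7667 [ 617.15 -167.56   90.03] [-180.     -0.01   77.64] 50.03384015727871 [ 0.98  0.45 -0.97]
```

View pics/w24c.png

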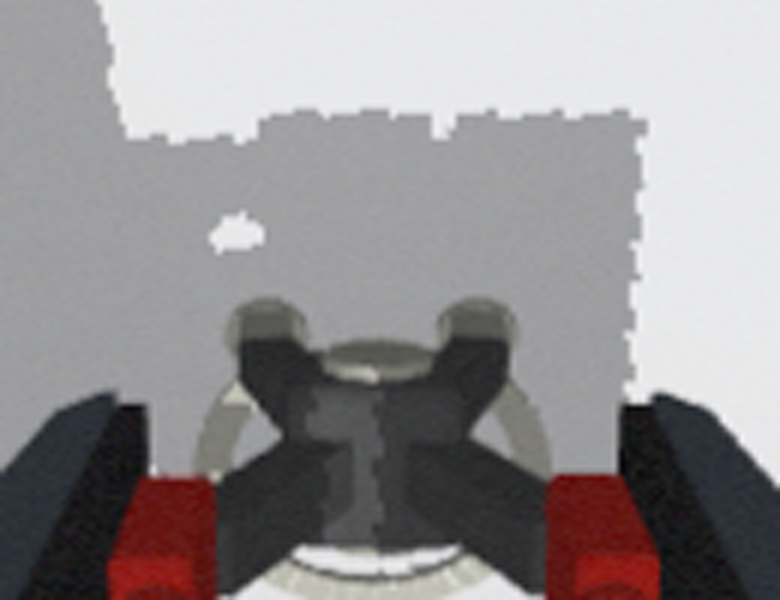

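Call:
drive_tool(
  motion=[
    [[0,0,0.0004],[0,0,0]],
    [[0,0,0],[0,0,0]],
    [[0,0,0],[0,0,0]],
    [[0,0,0],[0,0,0]],
    [[0,0,0],[0,0,0]],
    [[0,0,0],[0,0,0]],
    [[0,0,0],[0,0,0]],
    [[0,0,0],[0,0,0]],
    [[0,0,0],[0,0,0]],
    [[0,0,0],[0,0,0]],
  ],
  claw=0.33,
  force=50,
)

```text
time_s: 26.65
ee_pos: [617.2, -167.6, 90.4]
ee_rot: [-180.0, -0.0, 77.6]
force: [-0.8, -0.2, -2.1]
gripper_width: 30.4
```

Call:
drive_tool(
  motion=[
    [[0,0,0.001],[0,0,0]],
    [[0,0,0.002],[0,0,0]],
    [[0,0,0.003],[0,0,0]],
    [[0,0,0.004],[0,0,0]],
    [[0,0,0.005],[0,0,0]],
    [[0,0,0.005],[0,0,0]],
    [[0,0,0.005],[0,0,0]],
    [[0,0,0.003],[0,0,0]],
    [[0,0,0.002],[0,0,0]],
    [[0,0,0],[0,0,0]],
  ],
)

```text
time_s: 27.48
ee_pos: [617.5, -167.7, 121.1]
ee_rot: [179.9, 0.0, 77.6]
force: [-0.2, -0.1, -1.2]
gripper_width: 30.6
```

```bash
python3 lk.py w25 200,300,180,260
```

```text
27.4833 [ 617.46 -167.65  121.12] [179.94   0.    77.64] 30.62757274584856 [-0.17 -0.1  -1.24]
```

View pics/w25c.png

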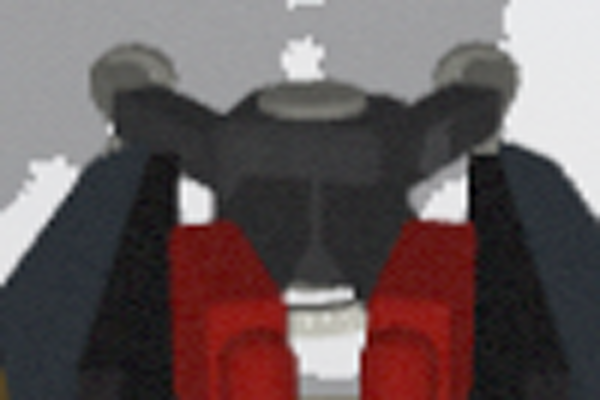

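Call:
drive_tool(
  motion=[
    [[0,0.002,0.01],[0,0,0]],
    [[0,0.004,0.015],[0,0,0]],
    [[0,0.008,0.02],[0,0,0]],
    [[0,0.012,0.02],[0,0,0]],
    [[0,0.014,0.02],[0,0,0]],
    [[0,0.016,0.02],[0,0,0]],
    [[0,0.018,0.012],[0,0,0]],
    [[0,0.018,0.008],[0,0,0]],
    [[0,0.018,0.004],[0,0,0]],
    [[0,0.018,0],[0,0,0]],
  ],
)

```text
time_s: 28.37
ee_pos: [617.6, -38.6, 251.5]
ee_rot: [179.8, -0.0, 77.6]
force: [0.7, 0.3, -1.4]
gripper_width: 30.5
```

Call:
drive_tool(
  motion=[
    [[0,0.019,0],[0,0,0]],
    [[0,0.019,0],[0,0,0]],
    [[0,0.019,0],[0,0,0]],
    [[0,0.019,0],[0,0,0]],
    [[0,0.019,0],[0,0,0]],
    [[0,0.019,0],[0,0,0]],
    [[0,0.019,0],[0,0,0]],
    [[0,0.019,0],[0,0,0]],
    [[0,0.019,0],[0,0,0]],
    [[0,0.019,0],[0,0,0]],
  ],
)

```text
time_s: 29.2
ee_pos: [616.9, 151.5, 249.9]
ee_rot: [-180.0, -0.0, 77.6]
force: [0.9, 0.4, -1.7]
gripper_width: 30.9
```

Call:
drive_tool(
  motion=[
    [[0,0.018,0],[0,0,0]],
    [[0,0.017,0],[0,0,0]],
    [[0,0.015,0],[0,0,0]],
    [[0,0.013,0],[0,0,0]],
    [[0,0.01,0],[0,0,0]],
    [[0,0.005,0],[0,0,0]],
    [[-0.001,0.002,0],[0,0,0]],
    [[0,0,0],[0,0,0]],
    [[0,0,0],[0,0,0]],
    [[0,0,0],[0,0,0]],
  ],
)

```text
time_s: 30.03
ee_pos: [616.2, 229.7, 249.5]
ee_rot: [180.0, 0.0, 77.6]
force: [-0.4, -0.4, -1.1]
gripper_width: 30.4
```

```bash
python3 hubcheck.py w26 -12.35
```

```text
30.0333 [616.23 229.66 249.49] [180.     0.02  77.59] 30.390058305982805 [-0.37 -0.41 -1.15]
washer [640.23 226.33] 46 0.3300900595667154 rel tool 24.162123927632038 1.8758944778129767
```

View pics/w26c.png

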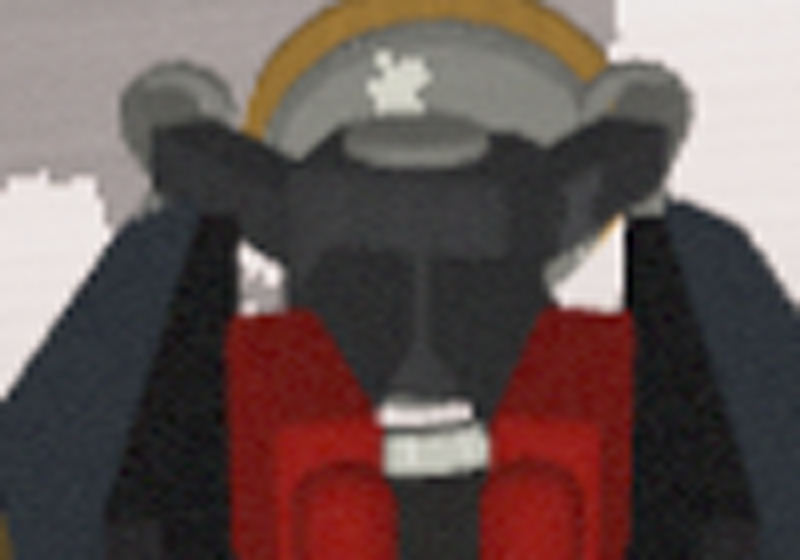

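Call:
drive_tool(
  motion=[
    [[0.0003,0.002,-0.002],[0,0,0]],
    [[0,0.002,-0.005],[0,0,0]],
    [[0,0,-0.007],[0,0,0]],
    [[0,0,-0.006],[0,0,0]],
    [[0,0,-0.003],[0,0,0]],
    [[0,0,-0.002],[0,0,0]],
    [[0,0,0],[0,0,0]],
    [[0,0,0],[0,0,0]],
    [[0,0,0],[0,0,0]],
    [[0,0,0],[0,0,0]],
  ],
)

```text
time_s: 30.92
ee_pos: [616.6, 234.5, 224.8]
ee_rot: [180.0, -0.0, 77.6]
force: [0.1, 0.5, -1.7]
gripper_width: 30.6
```

```bash
python3 hubcheck.py w27 -12.35
```

```text
30.9167 [616.64 234.49 224.82] [179.96  -0.03  77.64] 30.556305223563974 [ 0.13  0.52 -1.74]
washer [639.93 226.23] 46 0.3626827029627094 rel tool 24.516139945634848 -3.0886981975695713
```

View pics/w27c.png

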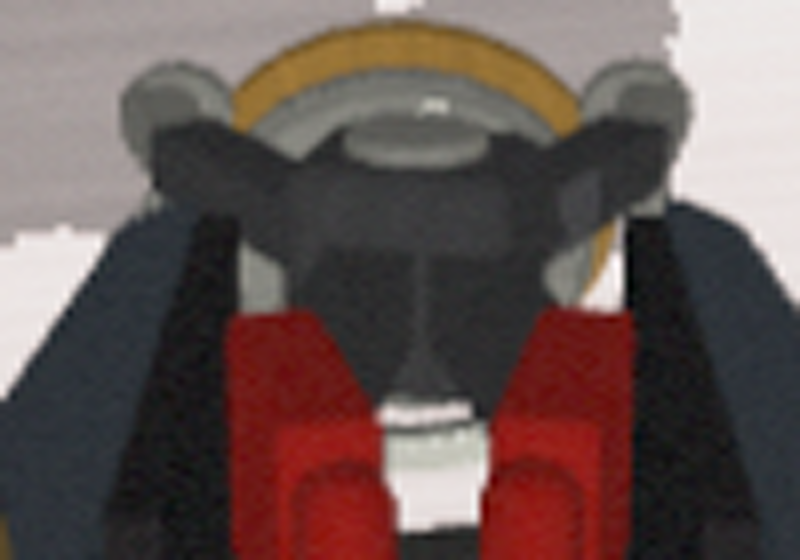

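Call:
drive_tool(
  motion=[
    [[-0.0004,-0.0009,0],[0,0,0]],
    [[0,0,0],[0,0,0]],
    [[0,0,0],[0,0,0]],
    [[0,0,0],[0,0,0]],
    [[0,0,-0.001],[0,0,0]],
    [[0,0,-0.002],[0,0,0]],
    [[0,0,-0.001],[0,0,0]],
    [[0,0,0],[0,0,0]],
    [[0,0,0],[0,0,0]],
    [[0,0,0],[0,0,0]],
  ],
)

```text
time_s: 31.8
ee_pos: [616.1, 233.6, 220.4]
ee_rot: [-180.0, -0.0, 77.6]
force: [0.3, -0.2, -1.6]
gripper_width: 30.6
```

```bash
python3 hubcheck.py w28 -12.35
```

```text
31.8 [616.09 233.55 220.39] [-180.     -0.01   77.64] 30.62215585777516 [ 0.26 -0.21 -1.58]
washer [639.85 226.16] 45 0.3177904203196124 rel tool 24.78486571917831 -2.135873621180615
```

View pics/w28c.png

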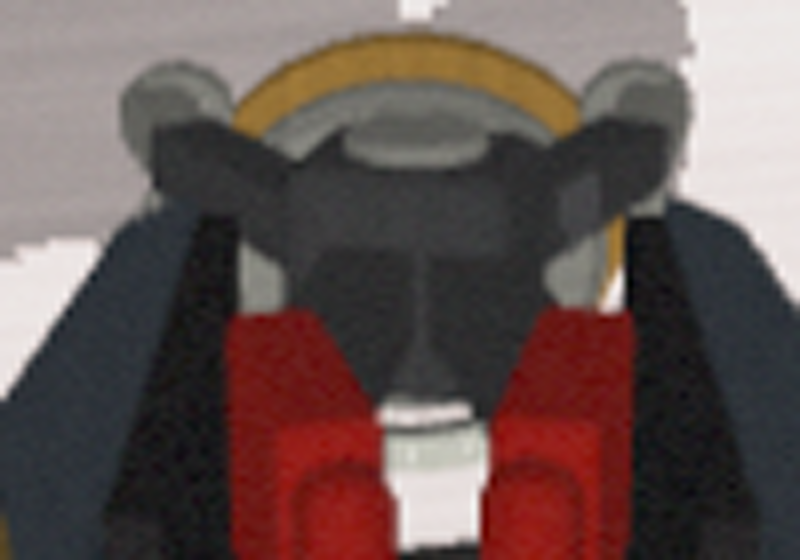

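Call:
drive_tool(
  motion=[
    [[0,0,-0.001],[0,0,0]],
    [[0,0,-0.001],[0,0,0]],
    [[0,0,-0.001],[0,0,0]],
    [[0,0,-0.001],[0,0,0]],
    [[0,0,-0.001],[0,0,0]],
    [[0,0,-0.001],[0,0,0]],
    [[0,0,-0.001],[0,0,0]],
    [[0,0,0],[0,0,0]],
    [[0,0,0],[0,0,0]],
    [[0,0,0],[0,0,0]],
  ],
)

```text
time_s: 32.68
ee_pos: [616.1, 233.5, 213.5]
ee_rot: [180.0, -0.0, 77.6]
force: [-0.1, -0.1, -2.2]
gripper_width: 30.6
```

```bash
python3 hubcheck.py w29 -12.35;python3 -c "
from h import *
im,P=snap('side','s29'); a=cv2.resize(im[130:210,220:320],None,fx=7,fy=7,interpolation=cv2.INTER_CUBIC);cv2.imwrite('pics/s29c.png',a[:,:,::-1])"
```

```text
32.6833 [616.08 233.52 213.46] [180.    -0.01  77.63] 30.63363620358937 [-0.06 -0.11 -2.16]
washer [639.85 226.34] 45 0.31684222545945034 rel tool 24.74955286581547 -1.925096088341541
```

View pics/w29c.png

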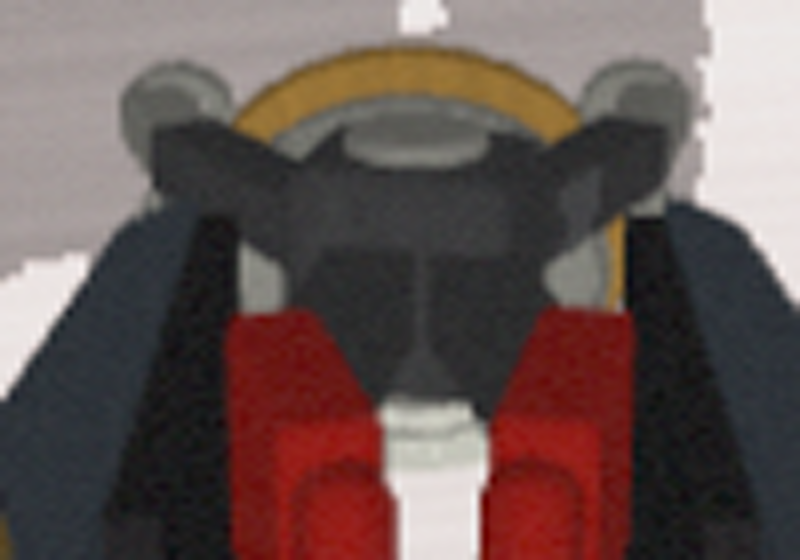

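View pics/s29c.png

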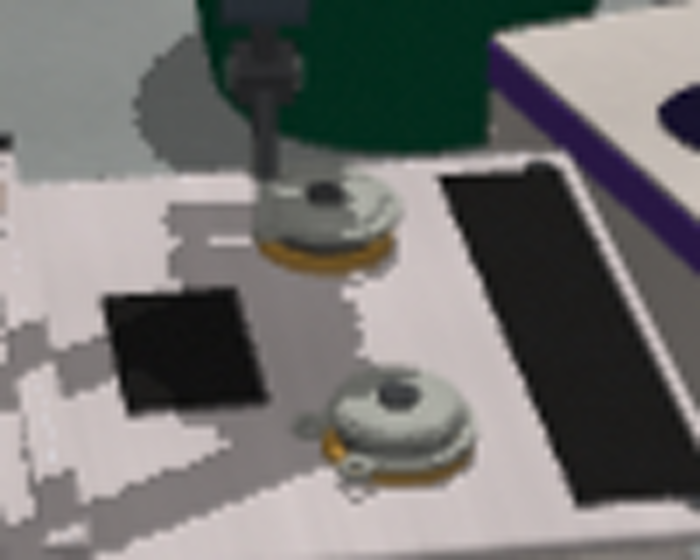

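Ring 2 is passing over hub 1 with no contact force; lower to the seat.

Call:
drive_tool(
  motion=[
    [[0,0,-0.001],[0,0,0]],
    [[0,0,-0.001],[0,0,0]],
    [[0,0,-0.001],[0,0,0]],
    [[0,0,-0.001],[0,0,0]],
    [[0,0,-0.001],[0,0,0]],
    [[0,0,-0.001],[0,0,0]],
    [[0,0,-0.001],[0,0,0]],
    [[0,0,-0.001],[0,0,0]],
    [[0,0,0],[0,0,0]],
    [[0,0,0],[0,0,0]],
  ],
)

```text
time_s: 33.62
ee_pos: [616.1, 233.5, 205.3]
ee_rot: [-180.0, -0.0, 77.6]
force: [0.1, -0.8, -1.5]
gripper_width: 30.6
```

```bash
python3 hubcheck.py w30 -12.35;python3 -c "
from h import *
im,P=snap('side','s30'); a=cv2.resize(im[130:210,220:320],None,fx=7,fy=7,interpolation=cv2.INTER_CUBIC);cv2.imwrite('pics/s30c.png',a[:,:,::-1])"
```

```text
33.6167 [616.06 233.52 205.34] [-179.99   -0.     77.64] 30.643033437011702 [ 0.14 -0.82 -1.52]
washer [639.78 226.39] 45 0.829326296940929 rel tool 24.694425026414123 -1.8935634294496748
```

View pics/w30c.png

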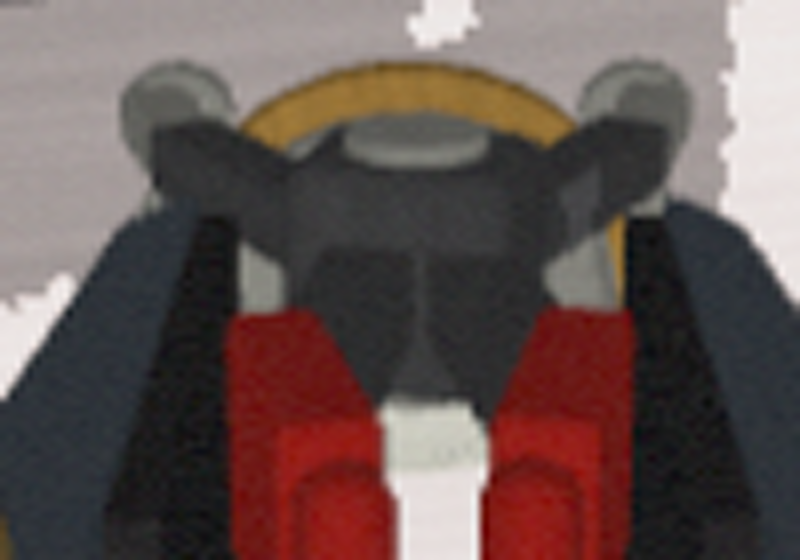

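View pics/s30c.png

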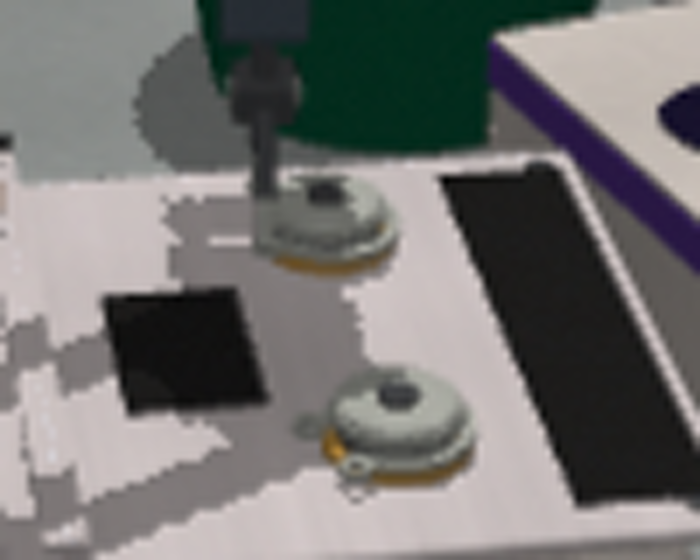

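Call:
drive_tool(
  motion=[
    [[-0.0005,0.0001,0],[0,0,0]],
    [[-0.0005,0.0001,0],[0,0,0]],
    [[-0.0006,0.0002,0],[0,0,0]],
    [[0,0,0],[0,0,0]],
    [[0,0,0],[0,0,0]],
    [[0,0,0],[0,0,0]],
    [[0,0,0],[0,0,0]],
    [[0,0,0],[0,0,0]],
    [[0,0,0],[0,0,0]],
    [[0,0,0],[0,0,0]],
  ],
  claw=0.41,
)

```text
time_s: 34.55
ee_pos: [614.5, 233.9, 205.4]
ee_rot: [-180.0, -0.0, 77.6]
force: [0.4, 0.2, -1.6]
gripper_width: 37.5
```

Call:
drive_tool(
  motion=[
    [[-0.0006,0.0001,0],[0,0,0]],
    [[-0.0005,0.0001,0],[0,0,0]],
    [[-0.0006,0.0001,0],[0,0,0]],
    [[0,0,0],[0,0,0]],
    [[0,0,0],[0,0,0]],
    [[0,0,0],[0,0,0]],
    [[0,0,0],[0,0,0]],
    [[0,0,0],[0,0,0]],
    [[0,0,0],[0,0,0]],
    [[0,0,0],[0,0,0]],
  ],
  claw=0.48,
)

```text
time_s: 35.38
ee_pos: [612.8, 234.2, 205.4]
ee_rot: [-180.0, -0.0, 77.6]
force: [0.8, 0.9, -1.0]
gripper_width: 44.0
```

Call:
drive_tool(
  motion=[
    [[-0.0006,0.0001,0],[0,0,0]],
    [[-0.0006,0.0001,0],[0,0,0]],
    [[-0.0005,0.0002,0],[0,0,0]],
    [[0,0,0],[0,0,0]],
    [[0,0,0],[0,0,0]],
    [[0,0,0],[0,0,0]],
    [[0,0,0],[0,0,0]],
    [[0,0,0],[0,0,0]],
    [[0,0,0],[0,0,0]],
    [[0,0,0],[0,0,0]],
  ],
  claw=0.55,
)

```text
time_s: 36.22
ee_pos: [611.1, 234.6, 205.4]
ee_rot: [180.0, -0.0, 77.6]
force: [1.1, 0.4, -0.7]
gripper_width: 50.5
```

```bash
python3 hubcheck.py w31 -12.35;python3 -c "
from h import *
im,P=snap('side','s31'); a=cv2.resize(im[130:210,220:320],None,fx=7,fy=7,interpolation=cv2.INTER_CUBIC);cv2.imwrite('pics/s31c.png',a[:,:,::-1])"
```

```text
36.2167 [611.1 234.6 205.4] [180.    -0.    77.63] 50.52293237858314 [ 1.11  0.35 -0.74]
washer [639.52 226.4 ] 21 0.2190553435595844 rel tool 29.513914408586295 -1.9400573346963839
```

View pics/w31c.png

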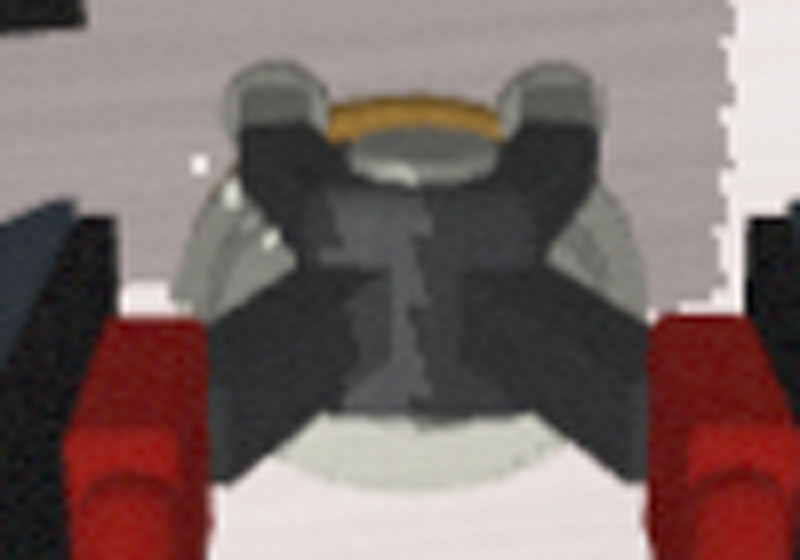

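View pics/s31c.png

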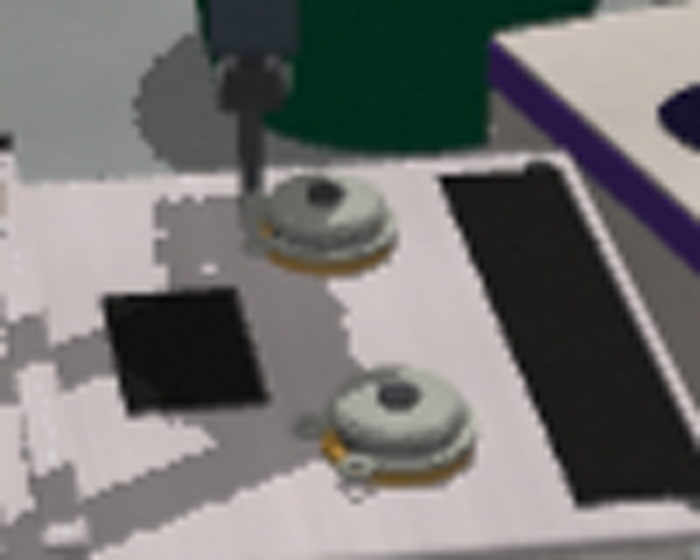

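Call:
drive_tool(
  motion=[
    [[0,0,0.001],[0,0,0]],
    [[0,0,0.002],[0,0,0]],
    [[0,0,0.003],[0,0,0]],
    [[0,0,0.006],[0,0,0]],
    [[0,0,0.01],[0,0,0]],
    [[0,-0.01,0.015],[0,0,0]],
    [[0.005,-0.02,0.015],[0,0,0.05]],
    [[0.005,-0.025,0.015],[0,0,0.05]],
    [[0.005,-0.025,0.015],[0,0,0.05]],
    [[0.005,-0.02,0.01],[0,0,0.05]],
  ],
)

```text
time_s: 37.15
ee_pos: [631.7, 133.2, 300.6]
ee_rot: [179.8, -0.0, 89.2]
force: [-0.1, -0.5, -1.9]
gripper_width: 50.2
```

```bash
python3 look.py w32; python3 -c "
from h import *
im,P=snap('side','s32'); a=cv2.resize(im[130:210,220:320],None,fx=7,fy=7,interpolation=cv2.INTER_CUBIC);cv2.imwrite('pics/s32c.png',a[:,:,::-1])"
```

```text
37.15 [631.73 133.16 300.57] [179.78  -0.01  89.23] [ 10.9   22.81  70.54  -0.03  86.43 -78.32] 50.243533029506445 [-0.05 -0.5  -1.88]
[549.91 134.95 471.3 ]
```

View pics/w32b.png

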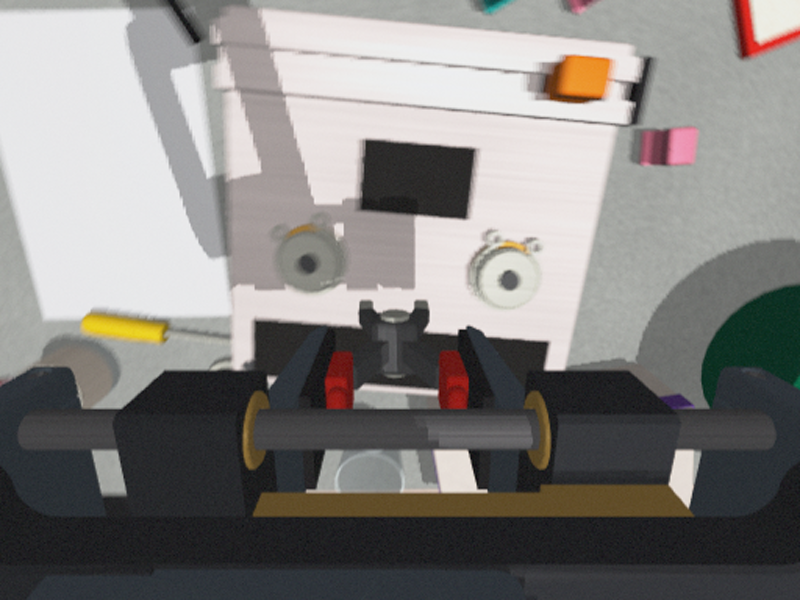

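View pics/s32c.png

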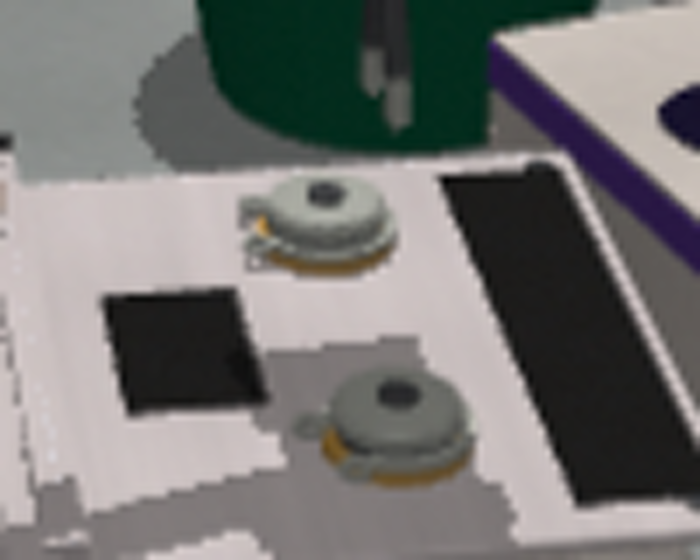

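Call:
drive_tool(
  motion=[
    [[0,-0.02,0],[0,0,0]],
    [[-0.001,-0.03,0],[0,0,0.01]],
    [[-0.002,-0.03,0],[0,0,0.02]],
    [[-0.002,-0.03,0],[0,0,0.02]],
    [[-0.002,-0.03,0],[0,0,0.02]],
    [[-0.002,-0.03,0],[0,0,0.02]],
    [[-0.002,-0.03,0],[0,0,0.02]],
    [[-0.002,-0.03,0],[0,0,0.02]],
    [[-0.002,-0.03,0],[0,0,0.02]],
    [[-0.002,-0.03,0],[0,0,0.02]],
  ],
)

```text
time_s: 38.08
ee_pos: [613.9, -156.0, 297.8]
ee_rot: [180.0, -0.0, 98.9]
force: [1.2, -0.3, -1.3]
gripper_width: 50.4
```

Call:
drive_tool(
  motion=[
    [[-0.002,-0.03,-0.005],[0,0,0.02]],
    [[-0.002,-0.03,-0.01],[0,0,0.01]],
    [[-0.001,-0.03,-0.015],[0,0,0]],
    [[-0.001,-0.03,-0.015],[0,0,0]],
    [[-0.001,-0.025,-0.015],[0,0,0]],
    [[0,-0.02,-0.015],[0,0,0]],
    [[0,-0.012,-0.015],[0,0,0]],
    [[0,0,0],[0,0,0]],
    [[0,0,0],[0,0,0]],
    [[0,0,0],[0,0,0]],
  ],
)

```text
time_s: 38.92
ee_pos: [607.8, -331.3, 208.6]
ee_rot: [179.9, 0.0, 100.6]
force: [0.9, 0.8, -1.0]
gripper_width: 50.3
```

```bash
python3 look.py w33
```

```text
38.9167 [ 607.79 -331.31  208.59] [179.92   0.   100.59] [ -29.57   29.27   72.86    0.05   77.8  -130.17] 50.28621757710331 [ 0.93  0.77 -1.04]
[ 527.74 -345.48  379.53]
```

View pics/w33b.png

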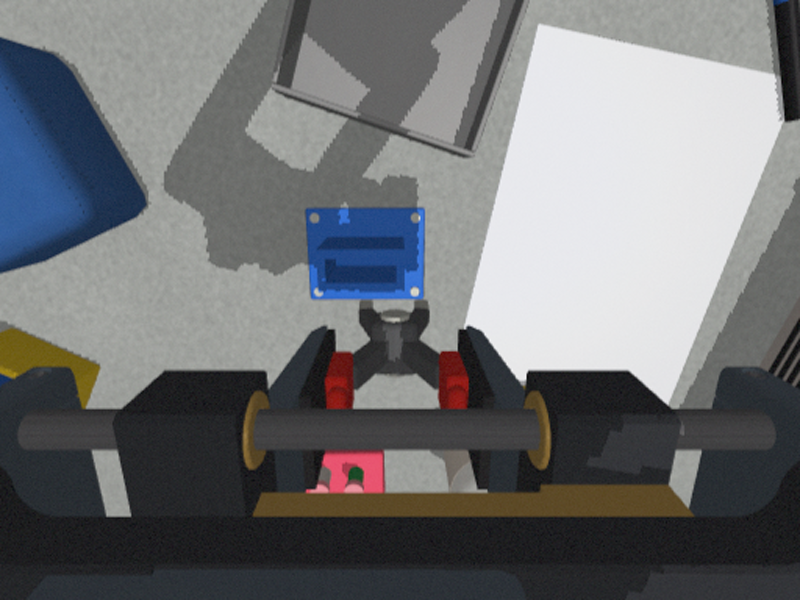

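Move onto the holster axis (target 606.7, −357.3) and settle before descending.

Call:
drive_tool(
  motion=[
    [[0,-0.01,0],[0,0,0]],
    [[-0.001,-0.01,0],[0,0,0]],
    [[0,-0.006,0],[0,0,0.002]],
    [[0,0,0],[0,0,0]],
    [[0,0,0],[0,0,0]],
    [[0,0,0],[0,0,0]],
    [[0,0,0],[0,0,0]],
    [[0,0,0],[0,0,0]],
    [[0,0,0],[0,0,0]],
    [[0,0,0],[0,0,0]],
  ],
)

```text
time_s: 39.8
ee_pos: [606.1, -358.2, 207.5]
ee_rot: [180.0, -0.0, 100.7]
force: [-0.7, 0.6, -1.1]
gripper_width: 50.3
```

```bash
python3 look.py w34
```

```text
39.8 [ 606.12 -358.17  207.46] [180.    -0.01 100.68] [ -31.52   30.48   70.93    0.01   78.59 -132.2 ] 50.28537547561306 [-0.73  0.63 -1.08]
[ 526.33 -372.46  378.52]
```

View pics/w34b.png

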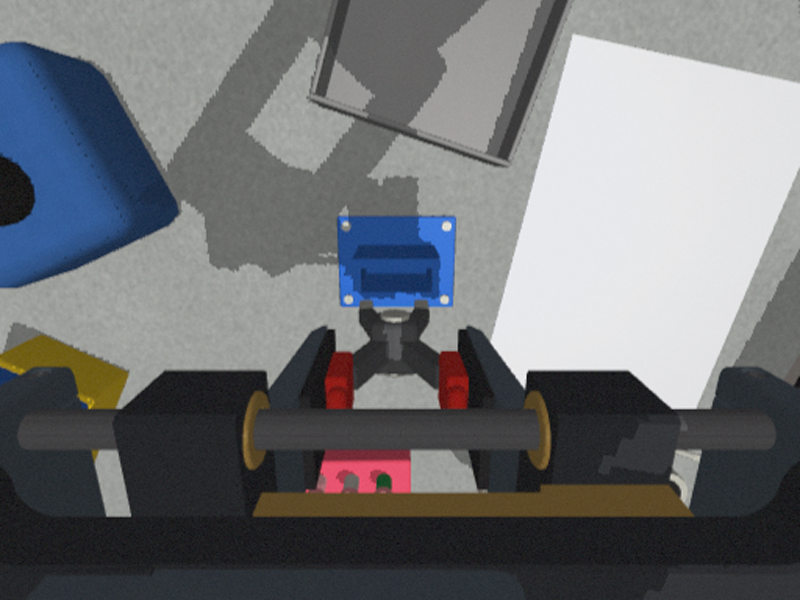

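Call:
drive_tool(
  motion=[
    [[0.0006,0.0008,-0.005],[0,0,0]],
    [[0,0,-0.015],[0,0,0]],
    [[0,0,-0.015],[0,0,0]],
    [[0,0,-0.01],[0,0,0]],
    [[0,0,-0.01],[0,0,0]],
    [[0,0,-0.01],[0,0,0]],
    [[0,0,-0.01],[0,0,0]],
    [[0,0,-0.01],[0,0,0]],
    [[0,0,-0.01],[0,0,0]],
    [[0,0,0],[0,0,0]],
  ],
)

```text
time_s: 40.68
ee_pos: [605.5, -356.9, 109.6]
ee_rot: [-179.8, -0.2, 100.7]
force: [-0.6, 0.6, -1.4]
gripper_width: 50.2
```

Call:
drive_tool(
  motion=[
    [[0,0,-0.004],[0,0,0]],
    [[0,0,-0.004],[0,0,0]],
    [[0,0,-0.003],[0,0,0]],
    [[0,0,-0.002],[0,0,0]],
    [[0,0,0],[0,0,0]],
    [[0,0,0],[0,0,0]],
    [[0,0,0],[0,0,0]],
    [[0,0,0],[0,0,0]],
    [[0,0,0],[0,0,0]],
    [[0,0,0],[0,0,0]],
  ],
)

```text
time_s: 41.52
ee_pos: [606.7, -357.6, 99.6]
ee_rot: [180.0, 0.0, 100.7]
force: [0.2, 0.2, -0.7]
gripper_width: 50.1
```

```bash
python3 look.py w35
```

```text
41.5167 [ 606.75 -357.61   99.61] [179.99   0.01 100.67] [ -31.45   34.35   79.8     0.     65.83 -132.12] 50.11541777242306 [ 0.23  0.21 -0.68]
[ 526.91 -371.86  270.65]
```

View pics/w35b.png

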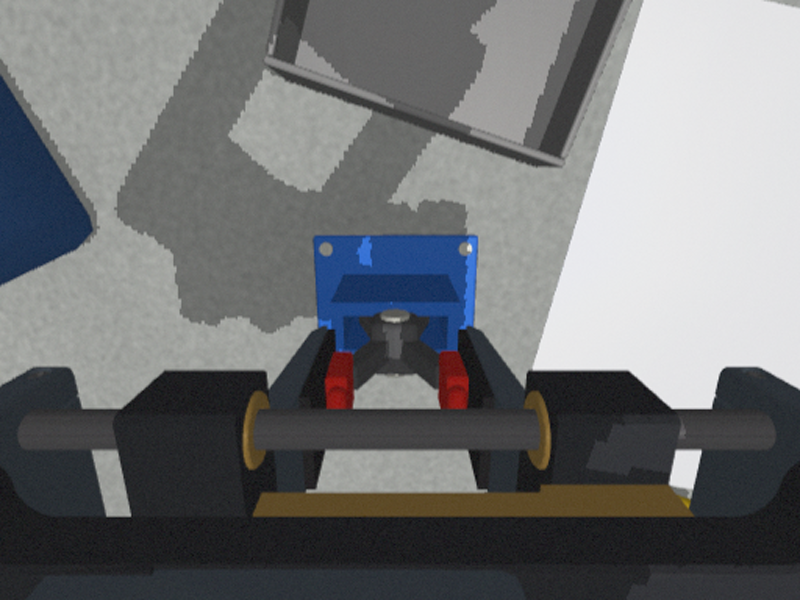

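Down 1.5 mm more, then open fully.

Call:
drive_tool(
  motion=[
    [[0,0,-0.001],[0,0,0]],
    [[0,0,-0.0005],[0,0,0]],
    [[0,0,0],[0,0,0]],
    [[0,0,0],[0,0,0]],
    [[0,0,0],[0,0,0]],
    [[0,0,0],[0,0,0]],
    [[0,0,0],[0,0,0]],
    [[0,0,0],[0,0,0]],
    [[0,0,0],[0,0,0]],
    [[0,0,0],[0,0,0]],
  ],
)

```text
time_s: 42.4
ee_pos: [606.8, -357.6, 98.0]
ee_rot: [180.0, 0.0, 100.7]
force: [0.3, 0.8, 0.7]
gripper_width: 50.0
```

Call:
drive_tool(
  motion=[
    [[0,0,0],[0,0,0]],
    [[0,0,0],[0,0,0]],
    [[0,0,0],[0,0,0]],
    [[0,0,0],[0,0,0]],
    [[0,0,0],[0,0,0]],
    [[0,0,0],[0,0,0]],
    [[0,0,0],[0,0,0]],
    [[0,0,0],[0,0,0]],
    [[0,0,0],[0,0,0]],
    [[0,0,0],[0,0,0]],
  ],
  claw=1.0,
)

```text
time_s: 43.23
ee_pos: [606.7, -357.6, 97.9]
ee_rot: [-180.0, -0.0, 100.7]
force: [0.6, -0.5, -0.2]
gripper_width: 91.4
```

Call:
drive_tool(
  motion=[
    [[0,0,0.005],[0,0,0]],
    [[0,0,0.01],[0,0,0]],
    [[0,0,0.015],[0,0,0]],
    [[0,0,0.02],[0,0,0]],
    [[0,0,0.025],[0,0,0]],
    [[0,0,0.025],[0,0,0]],
    [[0,0,0.02],[0,0,0]],
    [[0,0,0],[0,0,0]],
    [[0,0,0],[0,0,0]],
    [[0,0,0],[0,0,0]],
  ],
)

```text
time_s: 44.07
ee_pos: [606.3, -357.3, 217.4]
ee_rot: [-180.0, -0.0, 100.7]
force: [0.2, 0.4, -1.0]
gripper_width: 91.3
```

```bash
python3 look.py w36; python3 - <<'E'
from h import *
np.set_printoptions(precision=2,suppress=True)
f='w36'
im=load(f)[0]
hsv=cv2.cvtColor(im,cv2.COLOR_RGB2HSV)
m=(((hsv[...,0]<8)|(hsv[...,0]>172))&(hsv[...,1]>150)&(hsv[...,2]>60)).astype(np.uint8); m[215:]=0
n,l,s,c=cv2.connectedComponentsWithStats(m)
Q=[ray(f,*c[i],117) for i in range(1,n) if s[i,4]>60]
for q in Q: print(q)
print(sum(Q)/len(Q))
E
```

```text
44.0667 [ 606.25 -357.33  217.41] [-179.96   -0.05  100.67] [ -31.45   30.24   69.94    0.01   79.88 -132.12] 91.30029435840784 [ 0.16  0.44 -1.02]
[ 526.61 -371.68  388.55]
[ 611.78 -380.67  117.  ]
[ 603.17 -334.57  117.  ]
[ 607.47 -357.62  117.  ]
```

View pics/w36b.png

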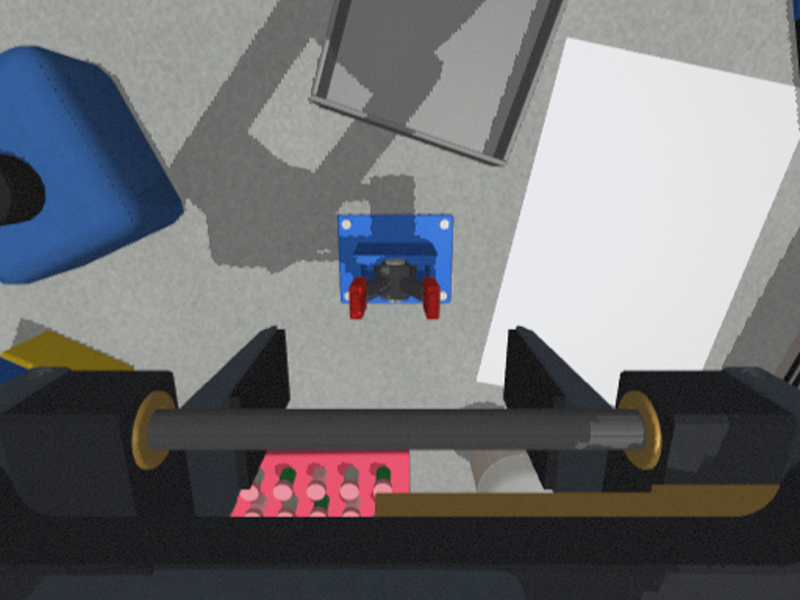

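```bash
python3 - <<'E'
from h import *
np.set_printoptions(precision=2,suppress=True)
def p(u,v,z): return ray('w2',100+u/2.5-.5,v/2.5-.5,z)
print('stop',p(643,135,157.5))
a,b=p(60,72,121),p(715,143,121); print('upper slot line',a,b,np.degrees(np.arctan2(-(b-a)[0],(b-a)[1])))
a,b=p(60,142,121),p(715,212,121); print('lower line',a,b,np.degrees(np.arctan2(-(b-a)[0],(b-a)[1])))
for f in ['w2','w32','w15']:
    im=load(f)[0]; hsv=cv2.cvtColor(im,cv2.COLOR_RGB2HSV)
    m=((hsv[...,0]>7)&(hsv[...,0]<18)&(hsv[...,1]>200)&(hsv[...,2]>190)).astype(np.uint8)
    n,l,s,c=cv2.connectedComponentsWithStats(m); 
    for i in range(1,n):
        if s[i,4]>150: print(f,s[i],c[i],ray(f,*c[i],157.5))
E
```

```text
stop [498.77 261.84 157.5 ]
upper slot line [467.63  17.99 121.  ] [496.41 306.31 121.  ] -5.7003415740361225
lower line [495.51  14.31 121.  ] [525.33 310.1  121.  ] -5.758372338755432
w2 [340  41  32  26 679] [355.66  53.49] [498.76 260.81 157.5 ]
w32 [359  36  31  26 657] [373.82  48.29] [498.89 256.29 157.5 ]
w15 [476 140  36  34 786] [494.83 156.8 ] [499.56 259.92 157.5 ]
```

Call:
drive_tool(
  motion=[
    [[-0.005,0.025,0.02],[0,0,-0.08]],
    [[-0.005,0.028,0.02],[0,0,-0.09]],
    [[-0.005,0.028,0.02],[0,0,-0.09]],
    [[-0.005,0.028,0.02],[0,0,-0.09]],
    [[-0.005,0.028,0],[0,0,-0.09]],
    [[-0.005,0.028,0],[0,0,-0.09]],
    [[-0.005,0.028,0],[0,0,-0.09]],
    [[-0.005,0.028,0],[0,0,-0.09]],
    [[-0.005,0.028,0],[0,0,-0.09]],
    [[-0.005,0.028,0],[0,0,-0.09]],
  ],
)

```text
time_s: 44.95
ee_pos: [555.6, -79.2, 296.4]
ee_rot: [-179.9, 0.1, 49.4]
force: [0.1, -0.4, 0.0]
gripper_width: 91.2
```

Call:
drive_tool(
  motion=[
    [[-0.005,0.028,0],[0,0,-0.09]],
    [[-0.005,0.028,0],[0,0,-0.09]],
    [[-0.005,0.028,0],[0,0,-0.09]],
    [[-0.005,0.028,0],[0,0,-0.09]],
    [[-0.005,0.028,0],[0,0,-0.09]],
    [[-0.005,0.028,0],[0,0,-0.09]],
    [[-0.005,0.028,0],[0,0,-0.09]],
    [[-0.005,0.028,0],[0,0,-0.09]],
    [[-0.005,0.028,0],[0,0,-0.09]],
    [[-0.005,0.028,0],[0,0,-0.09]],
  ],
)

```text
time_s: 45.78
ee_pos: [505.7, 200.5, 296.5]
ee_rot: [179.9, 0.2, -2.1]
force: [-0.1, 0.5, 1.0]
gripper_width: 91.3
```

```bash
python3 look.py w37
```

```text
45.7833 [505.65 200.53 296.45] [179.93   0.15  -2.14] [20.42 13.25 84.93 -0.01 81.99 22.57] 91.29231541417464 [-0.08  0.54  1.01]
[508.84 282.3  467.43]
```

View pics/w37b.png

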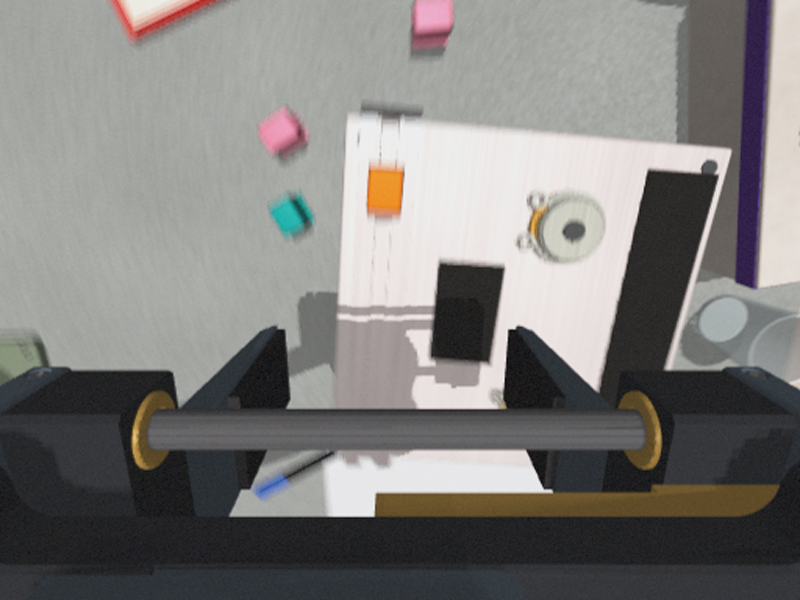

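```bash
python3 - <<'E'
from h import *
np.set_printoptions(precision=2,suppress=True)
f='w37'; im=load(f)[0]; hsv=cv2.cvtColor(im,cv2.COLOR_RGB2HSV)
m=((hsv[...,0]>5)&(hsv[...,0]<20)&(hsv[...,1]>180)&(hsv[...,2]>120)).astype(np.uint8)
n,l,s,c=cv2.connectedComponentsWithStats(m)
for i in range(1,n):
    if s[i,4]>150: print(s[i],c[i],ray(f,*c[i],157.5)); print(cv2.minAreaRect(np.argwhere(l==i)[:,::-1].astype(np.float32)))
# slot lines near stop & platform left edge
for u,v in [(380,250),(372,300),(388,300),(398,150)]: print(u,v,ray(f,u*.64,v*.64,121))
E
```

```text
[235 109  23  25 506] [245.79 120.9 ] [499.41 265.41 157.5 ]
((245.7735137939453, 120.94410705566406), (21.321626663208008, 23.699220657348633), 4.39870548248291)
380 250 [493.01 216.65 121.  ]
372 300 [484.55 175.63 121.  ]
388 300 [497.59 175.16 121.  ]
398 150 [509.87 291.08 121.  ]
```

Call:
drive_tool(
  motion=[
    [[-0.001,0.012,-0.01],[0,0,-0.02]],
    [[-0.001,0.012,-0.02],[0,0,-0.02]],
    [[-0.001,0.012,-0.02],[0,0,-0.02]],
    [[-0.001,0.012,-0.02],[0,0,-0.004]],
    [[-0.001,0.012,-0.02],[0,0,0]],
    [[-0.001,0.002,-0.01],[0,0,0]],
    [[0,0,0],[0,0,0]],
    [[0,0,0],[0,0,0]],
    [[0,0,0],[0,0,0]],
    [[0,0,0],[0,0,0]],
  ],
)

```text
time_s: 46.67
ee_pos: [501.5, 261.1, 199.3]
ee_rot: [-179.9, -0.1, -5.6]
force: [-0.1, 0.1, 0.3]
gripper_width: 91.1
```

```bash
python3 look.py w38
```

```text
46.6667 [501.49 261.11 199.27] [-179.93   -0.13   -5.59] [26.35 17.92 92.4  -0.01 69.53 31.95] 91.08604184890278 [-0.06  0.11  0.26]
[508.69 342.2  370.44]
```

View pics/w38b.png

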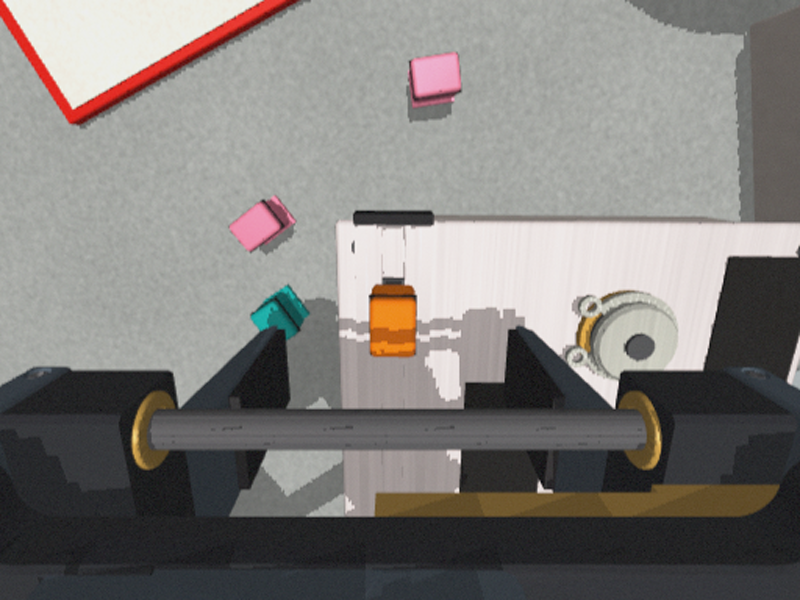

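```bash
python3 - <<'E'
from h import *
print(ray('w38',393*.64-.2,327*.64-.2,157.5)); s=env.state(); print(s['ee_pos'],s['ee_rot'])
E
```

```text
[499.84060061 262.9297318  157.5       ]
[501.42135389 261.13776697 199.20978847] [-1.79933470e+02 -1.25263204e-01 -5.59530202e+00]
```

Call:
drive_tool(
  motion=[
    [[-0.0015,0.001,-0.006],[0,0,-0.003]],
    [[0,0,-0.015],[0,0,0]],
    [[0,0,-0.015],[0,0,0]],
    [[0,0,-0.015],[0,0,0]],
    [[0,0,-0.012],[0,0,0]],
    [[0,0,-0.008],[0,0,0]],
    [[0,0,0],[0,0,0]],
    [[0,0,0],[0,0,0]],
    [[0,0,0],[0,0,0]],
    [[0,0,0],[0,0,0]],
  ],
)

```text
time_s: 47.55
ee_pos: [499.8, 262.7, 127.9]
ee_rot: [-179.9, -0.1, -5.7]
force: [-0.3, 0.6, 0.3]
gripper_width: 91.3
```

Call:
drive_tool(
  motion=[
    [[0,0,0],[0,0,0]],
    [[0,0,0],[0,0,0]],
    [[0,0,0],[0,0,0]],
    [[0,0,0],[0,0,0]],
    [[0,0,0],[0,0,0]],
    [[0,0,0],[0,0,0]],
    [[0,0,0],[0,0,0]],
    [[0,0,0],[0,0,0]],
    [[0,0,0],[0,0,0]],
    [[0,0,0],[0,0,0]],
  ],
  claw=0.0,
  force=15,
)

```text
time_s: 48.38
ee_pos: [499.2, 262.4, 126.9]
ee_rot: [180.0, -0.0, -5.7]
force: [0.2, 0.9, -0.0]
gripper_width: 27.4
```

```bash
python3 look.py w39
```

```text
48.3833 [499.17 262.39 126.89] [180.    -0.    -5.73] [26.56 21.26 98.57 -0.   60.17 32.3 ] 27.357159989863256 [ 0.22  0.94 -0.01]
[506.95 343.65 297.96]
```

View pics/w39b.png

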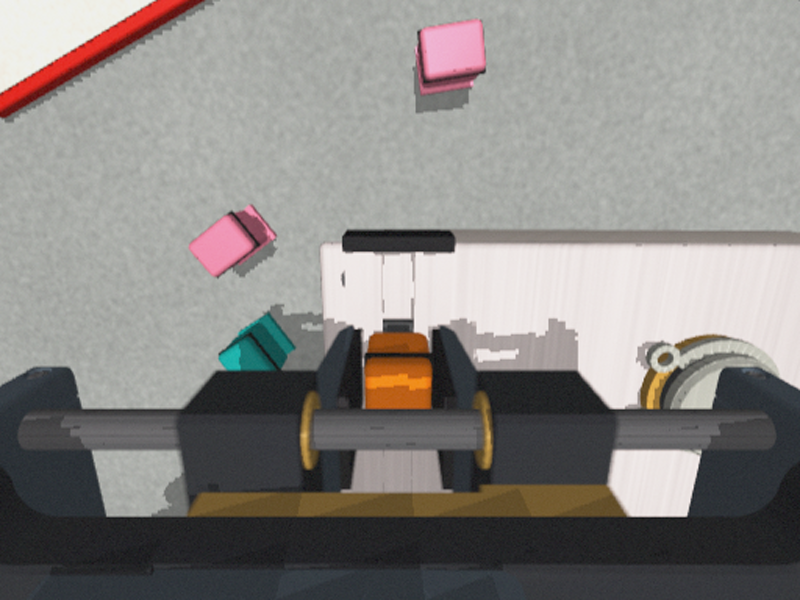

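Call:
drive_tool(
  motion=[
    [[0,0,0],[0,0,0]],
    [[0,0,0],[0,0,0]],
    [[0,0,0],[0,0,0]],
    [[0,0,0],[0,0,0]],
    [[-0.0005,-0.005,0],[0,0,0]],
    [[-0.001,-0.01,0],[0,0,0]],
    [[-0.001,-0.01,0],[0,0,0]],
    [[-0.001,-0.01,0],[0,0,0]],
    [[-0.0005,-0.005,0],[0,0,0]],
    [[0,0,0],[0,0,0]],
  ],
)

```text
time_s: 49.27
ee_pos: [494.8, 220.6, 126.9]
ee_rot: [180.0, 0.0, -5.8]
force: [0.5, 0.7, -0.8]
gripper_width: 24.2
```

```bash
python3 look.py w40
```

```text
49.2667 [494.76 220.64 126.91] [179.95   0.03  -5.82] [ 22.84  19.45 101.45  -0.03  59.15  28.68] 24.15649109175614 [ 0.46  0.73 -0.79]
[502.8  301.99 297.93]
```

View pics/w40b.png

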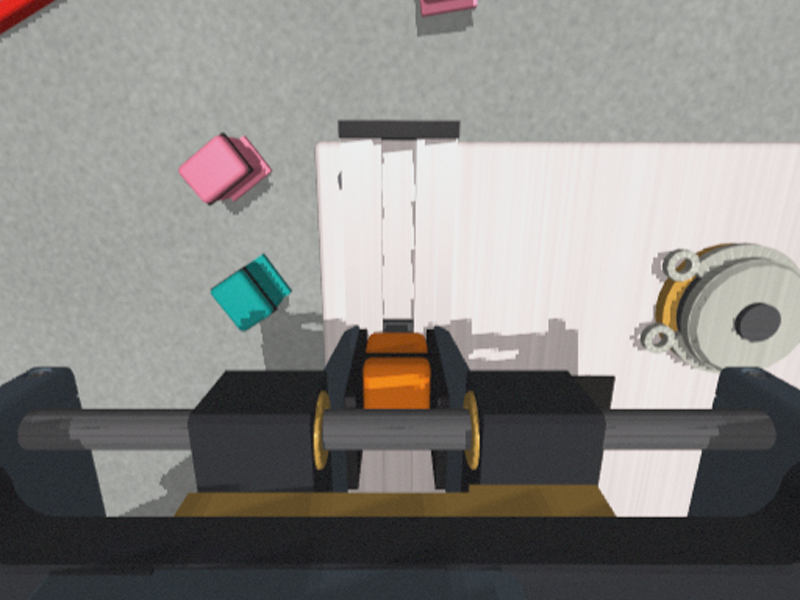

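Call:
drive_tool(
  motion=[
    [[-0.001,-0.01,0],[0,0,0]],
    [[-0.002,-0.02,0],[0,0,0]],
    [[-0.002,-0.02,0],[0,0,0]],
    [[-0.002,-0.02,0],[0,0,0]],
    [[-0.002,-0.02,0],[0,0,0]],
    [[-0.002,-0.02,0],[0,0,0]],
    [[-0.002,-0.02,0],[0,0,0]],
    [[-0.002,-0.02,0],[0,0,0]],
    [[-0.002,-0.02,0],[0,0,0]],
    [[-0.001,-0.01,0],[0,0,0]],
  ],
)

```text
time_s: 50.15
ee_pos: [476.6, 40.5, 126.9]
ee_rot: [180.0, 0.0, -5.8]
force: [0.6, -0.4, -1.0]
gripper_width: 23.6
```

```bash
python3 look.py w41
```

```text
50.15 [476.61  40.52 126.9 ] [179.96   0.01  -5.78] [  3.51  14.16 109.4   -0.04  56.46   9.31] 23.583458152172597 [ 0.61 -0.45 -0.97]
[484.54 121.85 297.93]
```

View pics/w41b.png

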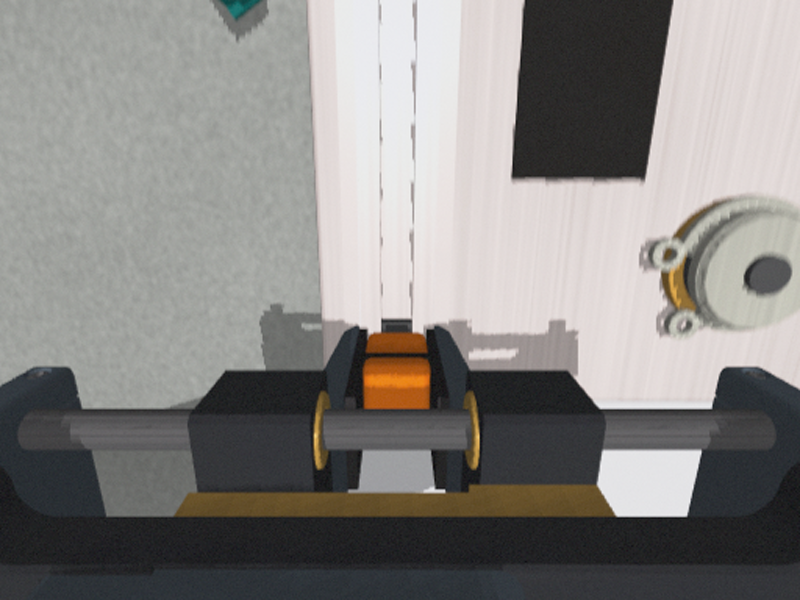

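Call:
drive_tool(
  motion=[
    [[-0.001,-0.01,0],[0,0,0]],
    [[-0.001,-0.01,0],[0,0,0]],
    [[-0.001,-0.01,0],[0,0,0]],
    [[-0.001,-0.01,0],[0,0,0]],
    [[-0.001,-0.01,0],[0,0,0]],
    [[-0.001,-0.01,0],[0,0,0]],
    [[-0.001,-0.01,0],[0,0,0]],
    [[-0.001,-0.01,0],[0,0,0]],
    [[0,0,0],[0,0,0]],
    [[0,0,0],[0,0,0]],
  ],
  force=25,
)

```text
time_s: 51.03
ee_pos: [469.1, -38.1, 126.9]
ee_rot: [-180.0, -0.0, -5.8]
force: [-0.4, -0.2, -1.3]
gripper_width: 24.0
```

```bash
python3 look.py w42; python3 look.py s42 side
```

```text
51.0333 [469.15 -38.11 126.92] [-179.98   -0.01   -5.81] [ -6.06  13.5  110.34   0.02  56.15  -0.25] 23.976734084006754 [-0.4  -0.2  -1.28]
[477.03  43.07 298.01]
51.0833 [469.17 -37.74 126.91] [-179.98   -0.     -5.78] [ -6.01  13.51 110.34   0.02  56.15  -0.25] 23.74160488648639 [-0.22  0.08 -1.09]
[ 305.22 -925.2   762.44]
```

View pics/w42b.png

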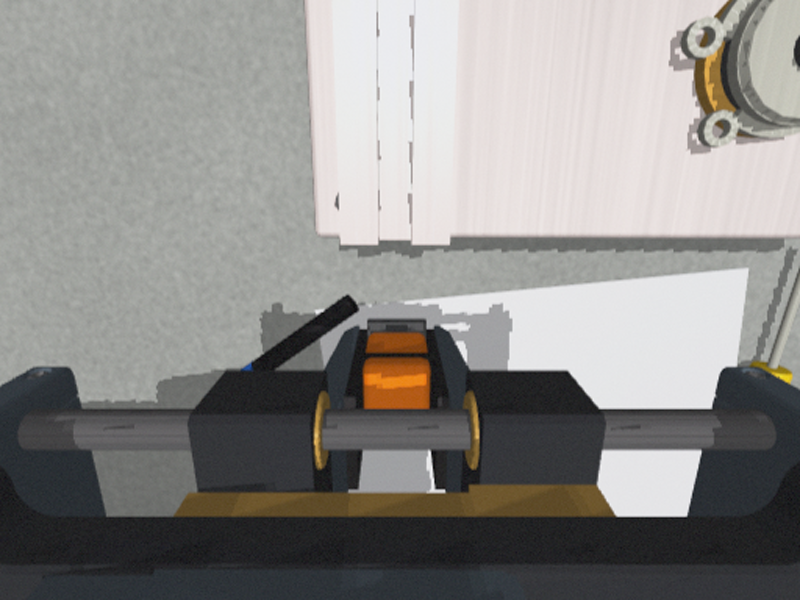

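View pics/s42b.png

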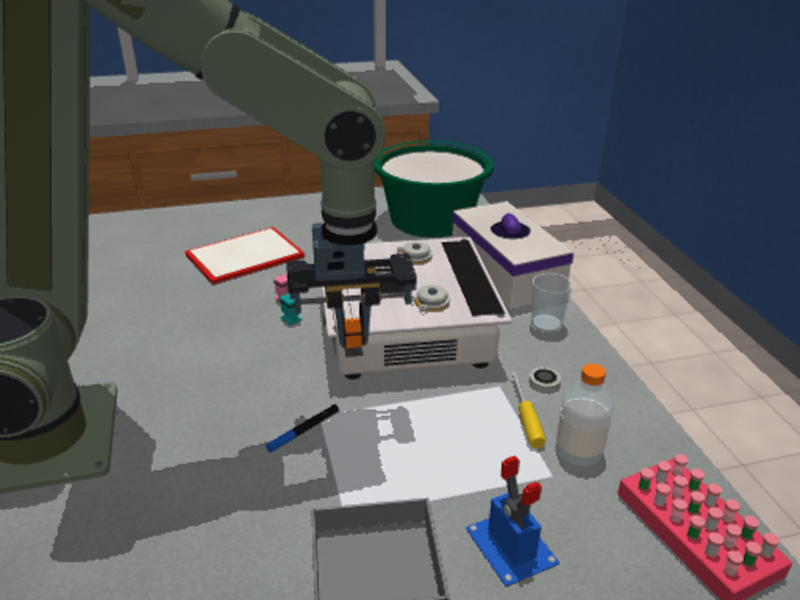

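```bash
python3 - <<'E'
from h import *
np.set_printoptions(precision=1,suppress=True)
P=[ray('top0',130+u/2.6,110+v/2.6,45) for u,v in [(590,288),(727,308),(715,438),(575,420)]]
print(np.array(P),sum(P)/4)
print(np.linalg.norm(P[0]-P[1]),np.linalg.norm(P[1]-P[2]))
E
```

```text
[[ 505.9 -288.8   45. ]
 [ 488.3 -439.7   45. ]
 [ 347.  -422.1   45. ]
 [ 361.8 -270.8   45. ]] [ 425.8 -355.4   45. ]
151.93282268886944 142.41696062347324
```

Call:
drive_tool(
  motion=[
    [[0,-0.01,0.01],[0,0,0]],
    [[-0.004,-0.03,0.01],[0,0,0]],
    [[-0.004,-0.034,0],[0,0,0]],
    [[-0.005,-0.034,0],[0,0,0]],
    [[-0.005,-0.035,0],[0,0,0]],
    [[-0.005,-0.035,0],[0,0,0]],
    [[-0.005,-0.035,0],[0,0,0]],
    [[-0.005,-0.035,0],[0,0,0]],
    [[-0.005,-0.035,0],[0,0,0]],
    [[-0.004,-0.03,0],[0,0,0]],
  ],
)

```text
time_s: 51.97
ee_pos: [427.0, -352.4, 146.9]
ee_rot: [180.0, -0.0, -5.7]
force: [0.7, 0.3, -0.7]
gripper_width: 24.2
```

Call:
drive_tool(
  motion=[
    [[0,0,0],[0,0,0]],
    [[0,0,0],[0,0,0]],
    [[0,0,0],[0,0,0]],
    [[0,0,0],[0,0,0]],
    [[0,0,0],[0,0,0]],
    [[0,0,0],[0,0,0]],
    [[0,0,0],[0,0,0]],
    [[0,0,0],[0,0,0]],
    [[0,0,0],[0,0,0]],
    [[0,0,0],[0,0,0]],
  ],
)

```text
time_s: 52.8
ee_pos: [427.2, -350.5, 147.0]
ee_rot: [180.0, -0.0, -5.7]
force: [0.2, -1.2, -1.2]
gripper_width: 23.7
```

```bash
python3 look.py w43
```

```text
52.8 [ 427.24 -350.46  146.98] [180.    -0.01  -5.72] [-40.56  19.25  98.49   0.    62.25 -34.84] 23.679848372247722 [ 0.2  -1.16 -1.22]
[ 434.98 -269.22  318.04]
```

View pics/w43b.png

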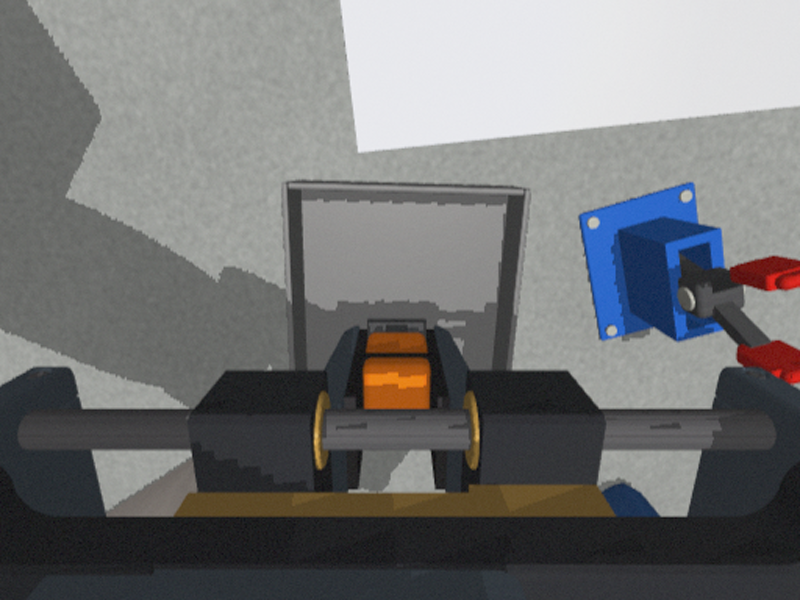

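```bash
python3 - <<'E'
from h import *
np.set_printoptions(precision=1,suppress=True)
A=ray('w43',288*.64-.2,183*.64-.2,45);B=ray('w43',529*.64-.2,190*.64-.2,45)
d=(B-A)/np.linalg.norm(B-A); n=np.array([d[1],-d[0],0]); print(A,B,np.linalg.norm(B-A),(A+B)/2+75*n)
E
```

```text
[ 369.8 -274.    45. ] [ 512.6 -292.3   45. ] 143.91597984700738 [ 431.7 -357.6   45. ]
```

Call:
drive_tool(
  motion=[
    [[0.003,-0.006,-0.005],[0,0,0]],
    [[0,0,-0.015],[0,0,0]],
    [[0,0,-0.017],[0,0,0]],
    [[0,0,-0.017],[0,0,0]],
    [[0,0,-0.017],[0,0,0]],
    [[0,0,-0.017],[0,0,0]],
    [[0,0,-0.015],[0,0,0]],
    [[0,0,-0.008],[0,0,0]],
    [[0,0,0],[0,0,0]],
    [[0,0,0],[0,0,0]],
  ],
)

```text
time_s: 53.68
ee_pos: [430.3, -356.9, 35.7]
ee_rot: [-180.0, 0.0, -5.7]
force: [-0.4, 0.7, -0.1]
gripper_width: 23.9
```

Call:
drive_tool(
  motion=[
    [[0,0,-0.005],[0,0,0]],
    [[0,0,-0.003],[0,0,0]],
    [[0,0,0],[0,0,0]],
    [[0,0,0],[0,0,0]],
    [[0,0,0],[0,0,0]],
    [[0,0,0],[0,0,0]],
    [[0,0,0],[0,0,0]],
    [[0,0,0],[0,0,0]],
    [[0,0,0],[0,0,0]],
    [[0,0,0],[0,0,0]],
  ],
)

```text
time_s: 54.52
ee_pos: [430.2, -356.6, 28.0]
ee_rot: [180.0, -0.0, -5.7]
force: [-0.4, 0.4, -0.9]
gripper_width: 24.0
```

Call:
drive_tool(
  motion=[
    [[0,0,0],[0,0,0]],
    [[0,0,0],[0,0,0]],
    [[0,0,0],[0,0,0]],
    [[0,0,0],[0,0,0]],
    [[0,0,0],[0,0,0]],
    [[0,0,0],[0,0,0]],
    [[0,0,0],[0,0,0]],
    [[0,0,0],[0,0,0]],
    [[0,0,0],[0,0,0]],
    [[0,0,0],[0,0,0]],
  ],
  claw=0.6,
)

```text
time_s: 55.35
ee_pos: [430.2, -356.6, 27.9]
ee_rot: [-180.0, -0.0, -5.7]
force: [0.2, -0.9, 0.1]
gripper_width: 54.8
```

Call:
drive_tool(
  motion=[
    [[0,0,0.005],[0,0,0]],
    [[0,0,0.015],[0,0,0]],
    [[0,0,0.02],[0,0,0]],
    [[0,0,0.025],[0,0,0]],
    [[0,0,0.03],[0,0,0]],
    [[0,0,0.03],[0,0,0]],
    [[0,0,0.03],[0,0,0]],
    [[0,0,0.03],[0,0,0]],
    [[0,-0.01,0.02],[0,0,0]],
    [[0,-0.02,0.01],[0,0,0]],
  ],
)

```text
time_s: 56.18
ee_pos: [431.1, -386.1, 247.4]
ee_rot: [179.8, -0.3, -5.6]
force: [-0.4, -0.6, 0.2]
gripper_width: 54.7
```

```bash
python3 look.py w44; python3 look.py s44 side; python3 look.py t44 top
```

```text
56.1833 [ 431.12 -386.08  247.42] [179.84  -0.29  -5.62] [-43.01  17.41  86.1    0.05  76.16 -37.41] 54.67792330301609 [-0.38 -0.56  0.2 ]
[ 437.92 -304.28  418.27]
56.2333 [ 431.56 -391.26  247.87] [179.51  -0.41  -5.74] [-43.25  17.6   85.77  -0.14  76.01 -37.48] 54.4967070980481 [ 1.47 -4.34  1.31]
[ 305.22 -925.2   762.44]
56.2833 [ 431.05 -389.23  245.73] [179.73  -0.28  -5.81] [-43.19  17.62  86.03  -0.05  75.96 -37.37] 54.80851018414094 [-0.61  0.34 -0.14]
[ 320.89   34.31 1439.99]
```

View pics/w44b.png

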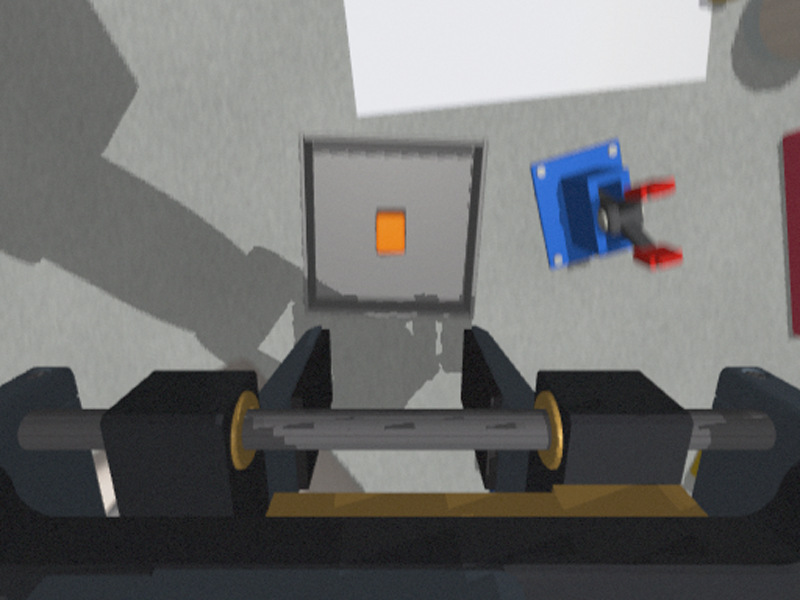

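View pics/s44b.png

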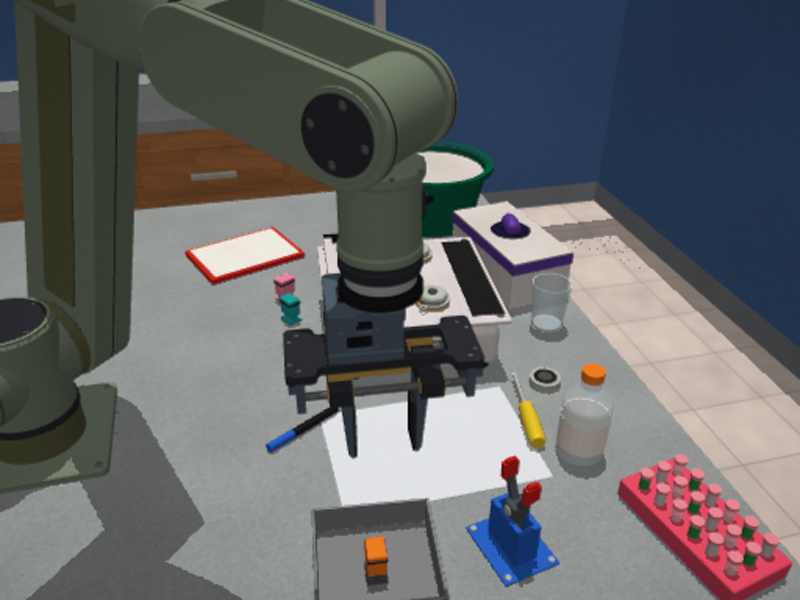

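View pics/t44b.png

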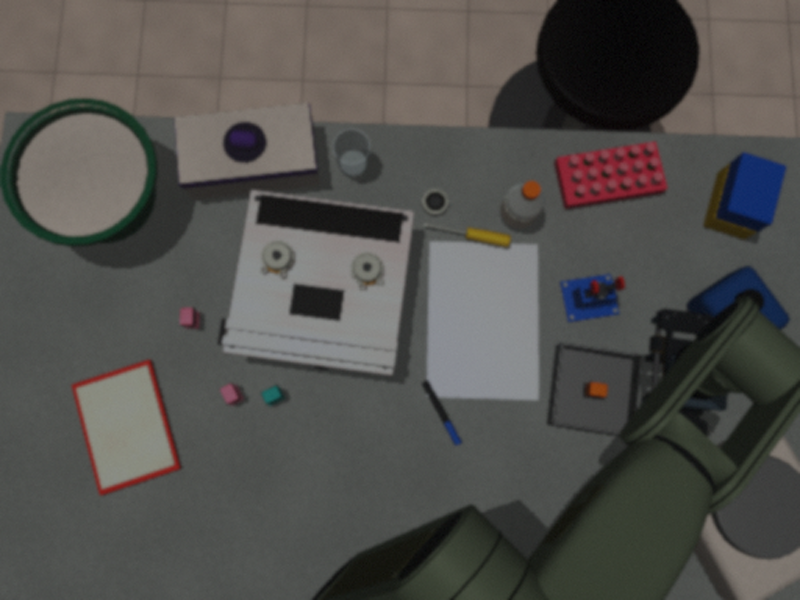

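Call:
drive_tool(
  motion=[
    [[0,0,0],[0,0,0]],
    [[0,0,0],[0,0,0]],
    [[0,0,0],[0,0,0]],
    [[0,0,0],[0,0,0]],
    [[0,0,0],[0,0,0]],
    [[0,0,0],[0,0,0]],
    [[0,0,0],[0,0,0]],
    [[0,0,0],[0,0,0]],
    [[0,0,0],[0,0,0]],
    [[0,0,0],[0,0,0]],
  ],
)

```text
time_s: 57.17
ee_pos: [430.2, -386.6, 242.9]
ee_rot: [-180.0, -0.0, -5.7]
force: [0.4, 0.6, 0.1]
gripper_width: 54.8
```

```bash
python3 -c "
from h import *
im,P=snap('side','s45'); a=cv2.resize(im[140:220,190:340],None,fx=5,fy=5,interpolation=cv2.INTER_CUBIC);cv2.imwrite('pics/s45c.png',a[:,:,::-1])"
```

```text
(no output)
```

View pics/s45c.png

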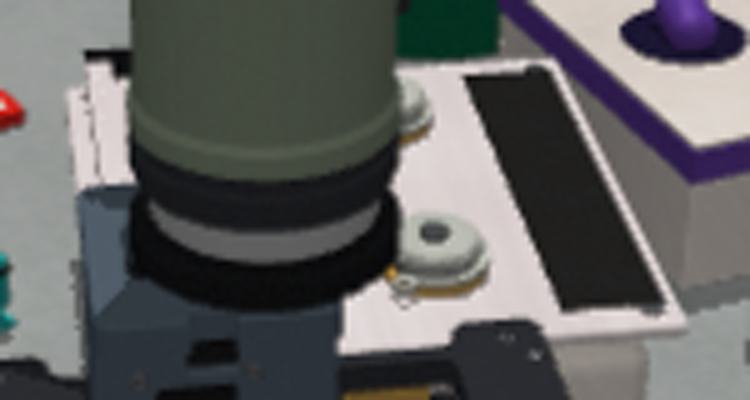

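```bash
python3 -c "
from h import *
for f,r in [('w38',(355,450,170,250)),('w41',(400,512,115,215))]:
    im=load(f)[0]; a=cv2.resize(im[r[2]:r[3],r[0]:r[1]],None,fx=5,fy=5,interpolation=cv2.INTER_CUBIC);cv2.imwrite('pics/'+f+'z.png',a[:,:,::-1])"
```

```text
(no output)
```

View pics/w38z.png

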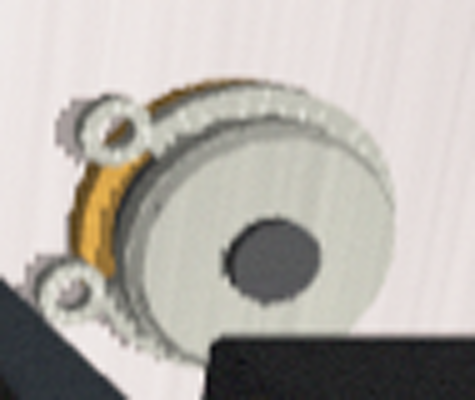

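View pics/w41z.png

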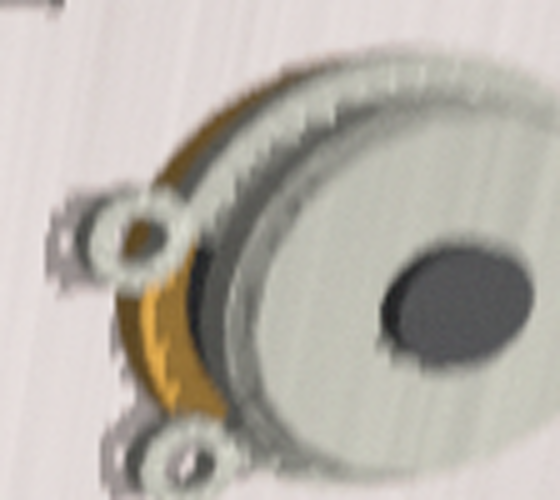

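```bash
python3 -c "
from workcell import env
print(env.job_done())"
```

```text
the job is handed in; nothing more can be done
None
```

The shaker refit is finished and handed in at about 57 s on the robot's clock, well inside the 210 s limit. `env.job_done()` gives no verdict, so this rests on my own checks.

- **Rings:** I spread both with the pliers and lowered one over each hub. In the wrist views after release, each lies flat on its brass washer, closed in the groove. The eyes are back to about 31–33 mm apart, against 33.6 mm nominal.
- **Pliers:** They stand in the holster, let go. I measured the grips at about (607.5, −357.6) mm, within half a millimetre of where they started.
- **Stop:** Only one orange stop was there. I slid it along the T-slot to the open end and set it upright near the middle of the parts bin. The open gripper was about 240 mm above the bench when I handed in.
- **Other things:** No other object looks moved in the last pictures.

Some measurements were rough:
- **Hub height:** Top and wrist views alone put the hub tops anywhere from 121 to 162 mm. I used 130 mm from the side view, and the rings' clean fit bore that out.
- **Ring tilt:** The first ring sagged by about 10° on the pliers and levelled out on the washer.
- **Final ring check:** In the last side picture the arm hid one of the two seated rings. For that ring I relied on wrist and side views taken after both rings were seated.

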